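Tip the dowel bin and scoop it out

ROBOT

A 7-joint arm with a two-finger parallel gripper is mounted at the origin on a cart in front of the work surface, level with it; the furniture and walls round the work are solid. World frame = base frame: x ahead of the robot, y to its left, z up, the work surface at z = 0. Lengths are in m, angles in rad, forces in N, time in s.
With the tool pointing down it reaches from about 0.425 to 0.925 m from the base axis. Payload 6.8 kg.
Tool frame: the origin (TCP) lies at the very end of the fingers, on their centre line; the grasp point (between the pads) lies 19 mm behind it; z points along the fingers, y is the direction in which the jaws open and shut (so a half turn about z gives the same grasp; the last joint's range is limited). The gripper opens to 85 mm and grips with 20 to 120 N. Pads are 22 mm wide; open, the fingers measure 114 mm over their backs; the gripper's body (76 mm by 85 mm) begins 54 mm behind the grasp point. The pads swing forward as they close: fully open they stand 13 mm farther back than shut.
Start: joints at [-1.414, 0.477, 0.022, 1.555, -0.011, 1.109, -0.083], TCP at [0.177, 0.651, 0.205] pointing down, gripper open.
Joint ranges: [-2.96, 2.96], [-0.34, 2.1], [-1.41, 1.46], [0.24, 2.44], [-1.37, 4.51], [0.17, 1.92], [-2.96, 2.96]. Speed limits (rad/s): [2.39, 2.39, 3.14, 3.14, 3.14, 3.14, 3.14].

INTERFACE

Orientations are given as a rotation vector (axis times angle).
In Python, from bench import monitor, viewer, job gives the robot as it stands. The module is installed in compiled form; this text tells all that it offers.
- The arm moves only by the tool drive_tool, never from a script. Its argument "commands" is a list of rows, each an object with "linear": the shift along the tool's x, y, z in m, a list of three; "dr": the turn, a rotation vector about the tool's x, y, z in degrees, a list of three; "jaw": the closure, from 0 (fully open) to 1 (shut). A call has 1 to 8 rows; each row shifts and turns the pose as measured when the row begins, along the tool's axes as they then stand; what a row does not reach is not made up. A row lasts 1/8 s, in which the tool goes at most 62.5 mm and 10.7 degrees, less where a joint would pass 70% of its speed; a pose out of reach is approached as far as the arm can. A call is refused whole if a number of a shift passes 0.0625 or a number of a turn 10.7, either way. A call with a gripper value outside its range is refused whole. The fingers move at their own pace and stop on an object; "force" is the grip in N (left out, the last holds). Time passes only in rows, so rows that do not move let the fingers close. It gives the time, the measured TCP pose, the force and the opening at its end, in the units of the state.
- monitor.get_obs(): the state, without advancing time (a new reading comes with each control period).
- viewer.grab_frame(name): name is "side" or "top"; returns the picture (420x560x3 uint8, red, green, blue); there is no depth.
- viewer.calibration(name): a dict with "K" (3x3 intrinsics, pixels), "R" (3x3) and "t" (3): a world point X has camera coordinates R X + t. Camera axes: x right, y down, z forward; pixel columns grow to the right and rows downward; lengths in m; the calibration is good to about 2 mm. A picture is of the moment at which its call begins. calibration takes no time and is no camera call.
- job.hand_in(): hands the job in, once; it reports no verdict.
The state is a dict: "clock": time; "joints": joint angles; "qvel": joint speeds; "tau": joint torques, N m; "tcp_pos": TCP position; "orientation": TCP orientation; "contact_force": force on the tool from outside, world axes, zero at the start; "moment": the same for the moment, N m; "grip_width": finger opening in m.
Only numpy, scipy, OpenCV 4.12 (cv2) and the standard library are available. Lean on these libraries where they do the work, as an engineer would, in place of code of your own. Each camera call takes 0.05 s, during which the arm holds its last target.

TASK

Tip the dowel bin over to its stop by its bar handle so that the four beech dowels gather in its deep low end. Then scoop them out with the hand scoop (do not touch the dowels with the gripper), empty them into the dark steel tray, and lay the scoop down flat on the open bench; do not shift the try square or the round tin behind the bin.

Things in the scene. Friction and masses are not known exactly. Their poses are not given: they have to be found in the camera images.
- cradle: Stand of the tilting bin, firmly fixed: plywood base 164 x 215 x 12 mm (its y from -135 to +80 mm), two upright steel cheeks at x = +-63 mm with tops at z = 97 mm carry the bin's pivots. Origin on the bench top straight below the pivot line; z up; the pivot line runs along its x at height 75 mm. The bin tips towards its +y.
- bin (a joint): Tilt of the bin, rad: 0 level (as it starts), 0.52 fully tipped against its stop (deep end at +y down, bar handle end at -y up). The pivots are clamped stiff (0.5 N m of friction): the bin stays at the angle where it is left; lifting the bar takes about 4 to 5 N.
- bin_pivot (a point): Middle of the bin's pivot line; axes tilt with the bin: x along the pivot line, y to the deep end, z out of the mouth. Open grey sheet-metal bin in this frame, mm: floor z = -10; inside x from -51 to +51; deep end wall y = +80, top z = +115; opposite cut-down end wall y = -120, top z = +10; walls 4 thick; side walls slope from there to z = +55 at y = -50 and down to the low end.
- bin_bar (a point): Middle of the bin's bar handle: round steel bar, 12 mm thick, 90 mm long, parallel to the pivot line, 32 mm clear of the outside of the cut-down end wall, at y = -162, z = 0 mm in the bin_pivot frame (75 mm above the bench while level). Axes as bin_pivot.
- scoop_grip (a point): Loose hand scoop, 0.14 kg: grasp point on the centre line of its wooden handle, 67 mm above the blade's underside. x points along the flat blade to the lip, y across it, z up (upright as the scoop lies flat on the bench). Handle flat-sided, 18 mm thick along y, 26 mm deep, 90 mm long, rising backwards at 35 degrees; this point is 38 mm behind its front end.
- scoop_lip (a point): Middle of the scoop's front edge, on the underside of the blade, axes as scoop_grip: 136 mm ahead of scoop_grip along x and 67 mm below it. The blade is flat 2 mm sheet, 95 mm long, 90 mm wide; back plate 46 mm tall at its rear; side cheeks 46 mm tall at the back taper to nothing at the lip.
- dowel_1: Loose round-ended beech dowel, 20 mm thick, 60 mm long, 16 g, smooth (slides and rolls in the tipped bin). Origin at its centre, x along it. The four dowels start spread over the level bin's floor.
- dowel_2: As dowel_1.
- dowel_3: As dowel_1.
- dowel_4: As dowel_1.
- tray: Loose shallow dark pressed-steel tray, 126 x 166 x 28 mm, 0.35 kg, sloping rim; inside about 108 mm along its x and 148 mm along its y, floor 2 mm thick. Origin at the centre of its underside, z up.
- try_square: Bystander: try square 184 x 115 x 17 mm lying behind the bin. Origin at the centre of its underside.
- round_tin: Bystander: round pie tin with screws, 90 mm across, 29 mm tall, behind the bin. Origin at the centre of its underside.

How it is judged:
By the outcome, as a careful person would: the job done as asked, in the order asked, and still so for the second after the job is handed in, with the robot touching nothing.
It also fails if it takes over 72 s, if anything falls off the work surface, if the arm or the gripper's body presses on something with over 40 N, if the wrist force passes 120 N, or if a joint passes its speed limit or range.

## Working session

There is one attempt and no reset: what is moved stays moved. The work goes in short steps, Python scripts to look and compute and a tool call to move; the robot and the scene stay as the last step left them, time stands still between calls to the robot, and variables do not carry over. Pictures are saved under pics/ and viewed, and the job is handed in when it is done.

Besides the shell and the picture viewer there is one more tool, called after "Emit:" as name(argument=value, ...), one argument or row to a line, values as JSON. drive_tool: Moves the arm, as the interface text tells. Its arguments: {"type":"object","properties":{"commands":{"type":"array"},"force":{"type":"number"}},"required":["commands"]}

```bash
mkdir -p pics
python3 - <<'E'
from bench import monitor, viewer, job
import cv2
print(monitor.get_obs())
for n in ("side","top"):
    c=viewer.calibration(n); print(n,c)
    cv2.imwrite(f"pics/{n}0.png",cv2.cvtColor(viewer.grab_frame(n),cv2.COLOR_RGB2BGR))
E
```

```text
{'clock': 0.0, 'joints': array([-1.41410894,  0.47778479,  0.02234926,  1.55643147, -0.01148838,
        1.10930384, -0.08311108]), 'qvel': array([ 1.31152873e-03,  5.61878185e-04, -1.48348551e-03,  7.77147288e-05,
       -4.75422159e-04,  6.60388543e-04, -4.94948981e-04]), 'tau': array([ 3.33486760e-04, -5.96466100e+01,  1.60843939e+00, -2.81184608e+01,
        1.24968082e-02,  9.78285796e-03, -5.21581626e-06]), 'tcp_pos': array([0.17651192, 0.65086114, 0.20434465]), 'orientation': array([-4.14689373e-01, -3.11401076e+00,  2.82239393e-03]), 'contact_force': array([-0.47569687,  0.97043358,  1.47708812]), 'moment': array([-0.03216131,  0.02577285, -0.01489146]), 'grip_width': 0.08537831314751798}
side {'K': array([[441.11366251,   0.        , 274.77287677],
       [  0.        , 441.11366251, 206.13784075],
       [  0.        ,   0.        ,   1.        ]]), 'R': array([[-0.97520224, -0.22090312, -0.01350595],
       [-0.13765575,  0.65321877, -0.74455096],
       [ 0.17329597, -0.72422859, -0.66742899]]), 't': array([0.50909951, 0.12928754, 1.13506257])}
top {'K': array([[543.09509116,   0.        , 282.74908051],
       [  0.        , 543.09509116, 210.47948736],
       [  0.        ,   0.        ,   1.        ]]), 'R': array([[-7.66749378e-03, -9.99970603e-01, -5.68157164e-05],
       [-9.92074637e-01,  7.61407572e-03, -1.25419057e-01],
       [ 1.25415803e-01, -9.05284411e-04, -9.92103854e-01]]), 't': array([-0.01172025,  0.54549511,  1.218424  ])}
```

View pics/side0.png

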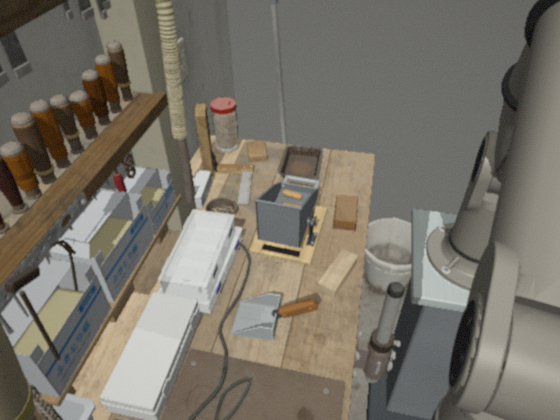

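View pics/top0.png

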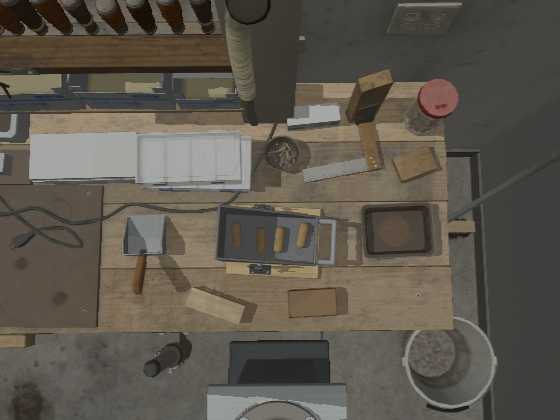

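```bash
cat > h.py <<'E'
import numpy as np, cv2
from scipy.spatial.transform import Rotation as Rot
from bench import monitor, viewer, job
def proj(n,X):
    c=viewer.calibration(n); p=(np.atleast_2d(X)@c['R'].T+c['t'])@c['K'].T
    return p[:,:2]/p[:,2:]
def ray(n,uv,z):
    c=viewer.calibration(n); d=c['R'].T@np.linalg.inv(c['K'])@np.array([uv[0],uv[1],1.]); o=-c['R'].T@c['t']
    return o+d*(z-o[2])/d[2]
def tri(us,ut):
    A=[];b=[]
    for n,uv in(("side",us),("top",ut)):
        c=viewer.calibration(n); P=c['K']@np.c_[c['R'],c['t']]
        for i in(0,1):
            r=P[i]-uv[i]*P[2]; A.append(r[:3]);b.append(-r[3])
    x=np.linalg.lstsq(np.array(A),np.array(b),rcond=None); return x[0]
def snap(n,name,box=None,s=1):
    im=cv2.cvtColor(viewer.grab_frame(n),cv2.COLOR_RGB2BGR); cv2.imwrite(f"pics/raw_{name}.png",im)
    crop(im,name,box,s); return im
def crop(im,name,box=None,s=1):
    if box: im=im[box[1]:box[3],box[0]:box[2]]
    cv2.imwrite(f"pics/{name}.png",cv2.resize(im,None,fx=s,fy=s,interpolation=cv2.INTER_CUBIC))
E
python3 - <<'E'
from h import *
t=cv2.imread("pics/top0.png"); s=cv2.imread("pics/side0.png")
crop(t,"t_a",(110,190,270,310),5); crop(t,"t_b",(205,195,345,285),5.5);crop(t,"t_c",(300,190,450,290),5)
crop(s,"s_a",(220,160,340,250),6);crop(s,"s_b",(220,270,340,350),6)
E
```

```text
(no output)
```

View pics/t_a.png

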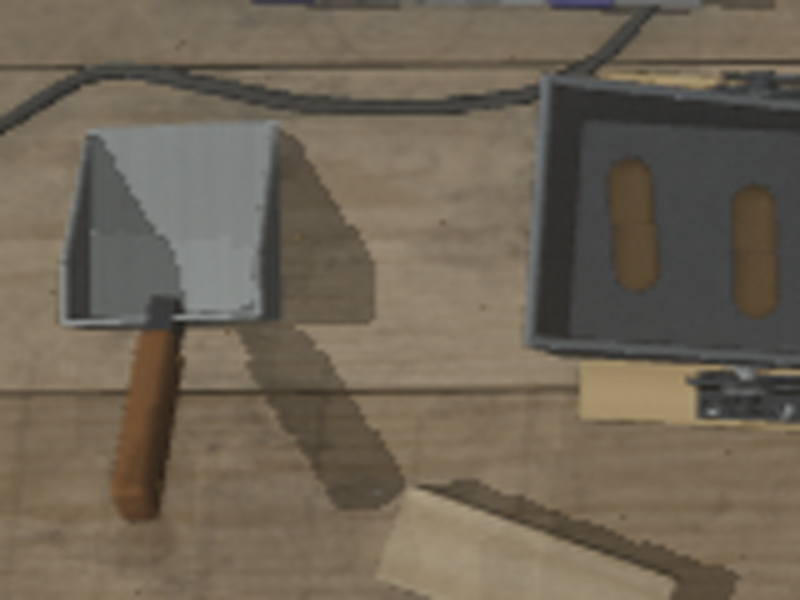

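View pics/t_b.png

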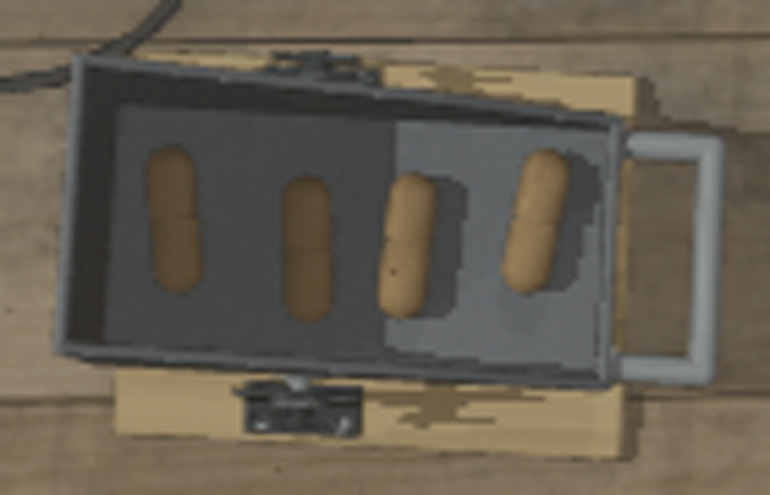

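View pics/t_c.png

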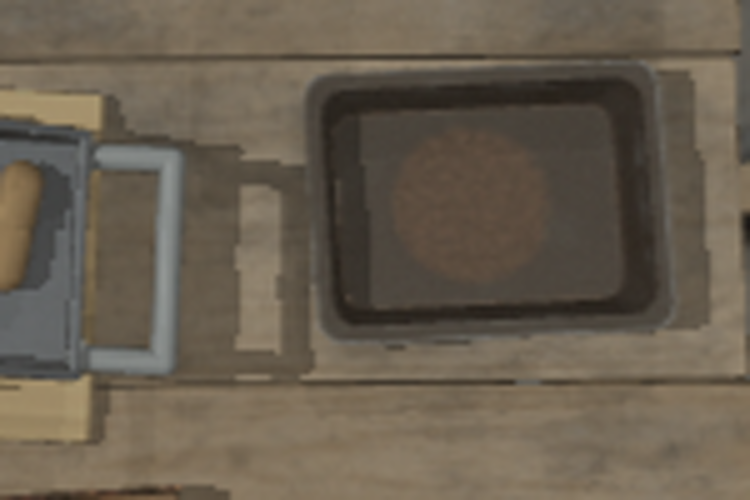

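View pics/s_a.png

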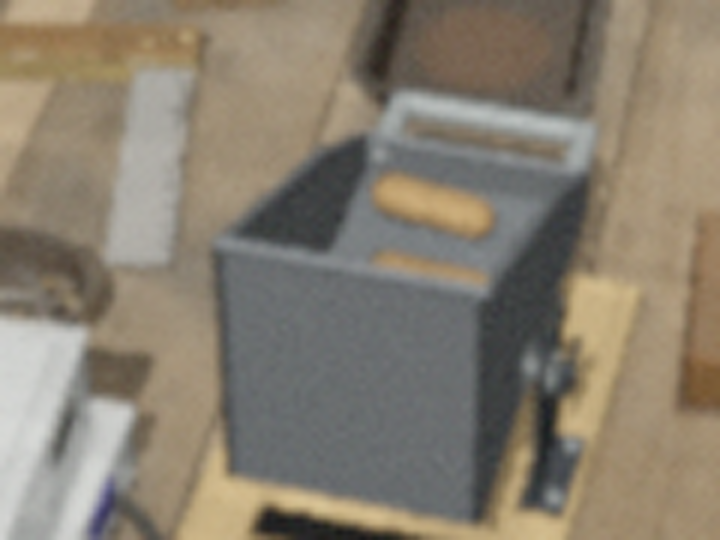

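View pics/s_b.png

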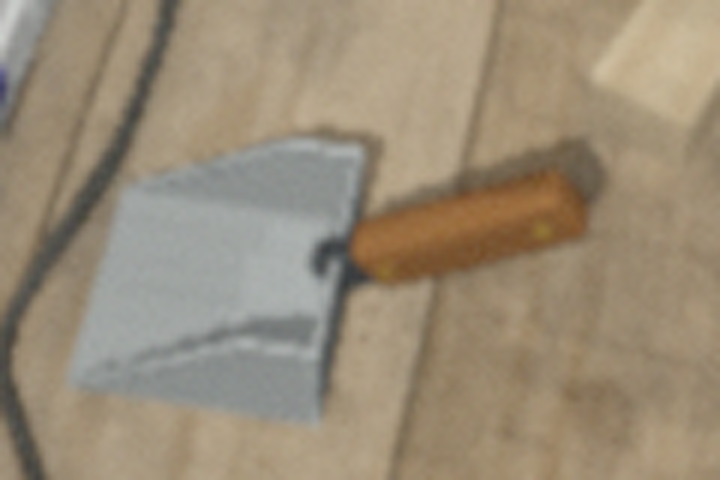

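```bash
cat > fit.py <<'E'
from h import *
from scipy.optimize import least_squares
def fit(obs,x0,label):
    # obs: (cam,(u,v),(local mm))
    def f(p):
        c,s=np.cos(p[2]),np.sin(p[2]); R=np.array([[c,-s,0],[s,c,0],[0,0,1]])
        return np.concatenate([(proj(n,R@(np.array(l)/1000)+[p[0],p[1],0])[0]-uv) for n,uv,l in obs])
    r=least_squares(f,x0,loss='soft_l1'); print(label,r.x.round(4)); print(f(r.x).reshape(-1,2).round(1).tolist()); return r.x
T=lambda o,s:(lambda u,v:(o[0]+u/s,o[1]+v/s))
if __name__=="__main__":
    b=T((205,195),5.5); a=T((110,190),5); c=T((300,190),5); sa=T((220,160),6); sb=T((220,270),6)
    P=75
    B=fit([("top",b(80,58),(55,84,115+P)),("top",b(60,352),(-55,84,115+P)),("top",b(622,125),(55,-124,10+P)),("top",b(612,380),(-55,-124,10+P)),
     ("top",b(708,262),(0,-162,P)),("top",b(635,78),(82,-135,12)),("top",b(625,458),(-82,-135,12)),("top",b(115,432),(-82,80,12)),
     ("side",sa(218,240),(55,84,115+P)),("side",sa(490,292),(-55,84,115+P)),("side",sa(230,470),(55,84,P-14)),("side",sa(475,520),(-55,84,P-14)),("side",sa(640,285),(-82,-135,12))],[.55,0,0],"cradle")
    S=fit([("top",a(88,130),(136,45,-0)),("top",a(278,122),(136,-45,0)),("top",a(65,325),(41,45,46)),("top",a(268,320),(41,-45,46)),
     ("side",sb(125,188),(136,-45,0)),("side",sb(72,385),(136,45,0)),("side",sb(365,145),(41,-45,46)),("side",sb(318,352),(41,45,46)),("side",sb(320,420),(41,45,0))],[.45,.3,0],"scoop grip")
    Y=fit([("top",c(308,72),(63,83,28)),("top",c(658,65),(63,-83,28)),("top",c(672,325),(-63,-83,28)),("top",c(322,338),(-63,83,28))],[.5,-.3,0],"tray")
    np.savez("poses.npz",B=B,S=S,Y=Y)
    s=cv2.imread("pics/side0.png")
E
python3 fit.py
```

```text
cradle [ 0.4788  0.0319 -0.0623]
[[-0.2, -1.1], [-0.4, 0.0], [0.6, -1.7], [0.1, 1.9], [0.7, -0.5], [1.4, -0.7], [0.0, 0.5], [-0.1, 0.1], [-0.5, 0.5], [0.4, 0.4], [-0.4, 0.9], [1.5, 1.3], [1.0, -0.3]]
scoop grip [0.4064 0.2985 0.0484]
[[0.6, -0.3], [0.6, -0.8], [0.3, -0.0], [-0.5, -1.2], [0.3, -0.2], [-0.2, 0.2], [-0.0, 0.5], [0.8, 0.3], [0.8, 0.8]]
tray [ 0.4993 -0.2817  0.0218]
[[-0.8, -0.6], [0.6, -1.3], [1.3, 1.1], [-1.0, 0.6]]
```

```bash
cat > plan.py <<'E'
from h import *
from scipy.spatial.transform import Slerp
def axes(z,y):
    z=np.array(z,float);z/=np.linalg.norm(z);y=np.array(y,float);y-=z*(y@z);y/=np.linalg.norm(y)
    return np.c_[np.cross(y,z),y,z]
def here():
    o=monitor.get_obs(); return o['tcp_pos'],Rot.from_rotvec(o['orientation']),o
def plan(p1,R1,n,show=True):
    """straight path in n rows; prints local rows"""
    p0,r0,o=here(); r1=Rot.from_matrix(R1); p1=np.array(p1)
    sl=Slerp([0,1],Rot.concatenate([r0,r1])); P=p0;r=r0
    print("dist %.3f turn %.1f"%(np.linalg.norm(p1-p0),np.degrees((r0.inv()*r1).magnitude())))
    for k in range(1,n+1):
        f=k/n; pt=p0+(p1-p0)*f; rt=sl(f)
        l=np.round(r.inv().apply(pt-P),4); d=np.round(np.degrees((r.inv()*rt).as_rotvec()),1)
        if k==n or show: print(k,l.tolist(),d.tolist())
        P=P+r.apply(l); r=r*Rot.from_rotvec(np.radians(d))
def st():
    p,r,o=here(); print("t%.2f"%o['clock'],p.round(4),"z",r.as_matrix()[:,2].round(3),"y",r.as_matrix()[:,1].round(3),"F",o['contact_force'].round(1),"w%.4f"%o['grip_width'],"j",o['joints'].round(2))
B=np.load("poses.npz")['B'];S=np.load("poses.npz")['S'];Y=np.load("poses.npz")['Y']
def Rz(a): return Rot.from_euler('z',a).as_matrix()
def binp(l,tilt=0.):  # bin_pivot frame (m) -> world
    return Rz(B[2])@(Rot.from_euler('x',-tilt).apply(l)+[0,0,.075])+[B[0],B[1],0]
def binR(tilt=0.): return Rz(B[2])@Rot.from_euler('x',-tilt).as_matrix()
DOWN=np.array([[-1,0,0],[0,1,0],[0,0,-1.]])  # tool in frame: z down, y along y, x along -x
E
python3 - <<'E'
from plan import *
st(); print(binp([0,-.162,0]))
plan([.40,.40,.32],binR()@DOWN,8)
E
```

```text
t0.10 [0.1766 0.6509 0.2044] z [-0.    -0.002 -1.   ] y [ 0.262  0.965 -0.002] F [ 0.2  0.2 -0.7] w0.0854 j [-1.41  0.48  0.02  1.56 -0.01  1.11 -0.08]
[ 0.46871512 -0.1297441   0.075     ]
dist 0.355 turn 11.6
1 [-0.0352, -0.023, -0.0144] [-0.0, -0.0, -1.5]
2 [-0.0345, -0.0239, -0.0144] [-0.0, -0.0, -1.4]
3 [-0.034, -0.0247, -0.0144] [-0.0, -0.0, -1.5]
4 [-0.0333, -0.0256, -0.0144] [-0.0, -0.0, -1.4]
5 [-0.0327, -0.0264, -0.0144] [-0.1, -0.0, -1.5]
6 [-0.0319, -0.0273, -0.0145] [0.0, -0.0, -1.4]
7 [-0.0313, -0.028, -0.0144] [0.0, -0.0, -1.5]
8 [-0.0305, -0.0288, -0.0145] [0.0, -0.0, -1.4]
```

Emit:
drive_tool(
  commands=[
    {"linear": [-0.035,-0.023,-0.0144],"dr": [0,0,-1.5],"jaw": 0},
    {"linear": [-0.0345,-0.024,-0.0144],"dr": [0,0,-1.4],"jaw": 0},
    {"linear": [-0.034,-0.0247,-0.0144],"dr": [0,0,-1.5],"jaw": 0},
    {"linear": [-0.0333,-0.0256,-0.0144],"dr": [0,0,-1.4],"jaw": 0.3},
    {"linear": [-0.0327,-0.0264,-0.0144],"dr": [0,0,-1.5],"jaw": 0.6},
    {"linear": [-0.032,-0.0273,-0.0145],"dr": [0,0,-1.4],"jaw": 0.6},
    {"linear": [-0.0313,-0.028,-0.0144],"dr": [0,0,-1.5],"jaw": 0.6},
    {"linear": [-0.0305,-0.0288,-0.0145],"dr": [0,0,-1.4],"jaw": 0.6},
  ],
)

```text
clock: 1.1
tcp_pos: [0.4029, 0.3939, 0.3183]
orientation: [-0.075, -3.135, 0.016]
contact_force: [1.2, 0.1, -0.2]
grip_width: 0.0343
```

Run:
```python
from plan import *
st()
plan([.47,-.12,.30],binR()@DOWN,12)
```

```text
t1.10 [0.4029 0.3939 0.3183] z [-0.006 -0.01  -1.   ] y [ 0.048  0.999 -0.01 ] F [ 1.2  0.1 -0.2] w0.0343 j [-0.98  0.21  0.12  1.68 -0.02  1.27  0.66]
dist 0.519 turn 1.1
1 [-0.0076, -0.0425, 0.0019] [-0.0, -0.0, 0.1]
2 [-0.0078, -0.0425, 0.0019] [-0.1, -0.0, 0.0]
3 [-0.0077, -0.0424, 0.0019] [-0.0, -0.1, 0.1]
4 [-0.0077, -0.0425, 0.0019] [-0.1, 0.0, 0.1]
5 [-0.0079, -0.0425, 0.0017] [-0.0, -0.0, 0.0]
6 [-0.0079, -0.0424, 0.0018] [-0.1, -0.0, 0.1]
7 [-0.0079, -0.0425, 0.0017] [-0.0, -0.1, 0.1]
8 [-0.008, -0.0424, 0.0018] [-0.1, 0.0, 0.1]
9 [-0.0081, -0.0424, 0.0016] [-0.0, -0.0, 0.0]
10 [-0.0081, -0.0425, 0.0017] [-0.1, -0.0, 0.1]
11 [-0.0081, -0.0424, 0.0016] [-0.0, -0.1, 0.1]
12 [-0.0082, -0.0424, 0.0016] [-0.1, 0.0, 0.0]
```

Emit:
drive_tool(
  commands=[
    {"linear": [-0.01,-0.055,0.002],"dr": [0,0,0],"jaw": 0.68},
    {"linear": [-0.01,-0.055,0.002],"dr": [0,0,0.2],"jaw": 0.68},
    {"linear": [-0.01,-0.055,0.002],"dr": [-0.1,0,0],"jaw": 0.68},
    {"linear": [-0.01,-0.055,0.002],"dr": [-0.1,0,0.2],"jaw": 0.68},
    {"linear": [-0.01,-0.055,0.002],"dr": [-0.1,0,0],"jaw": 0.68},
    {"linear": [-0.01,-0.055,0.002],"dr": [-0.1,0,0.2],"jaw": 0.68},
    {"linear": [-0.01,-0.055,0.002],"dr": [-0.1,0,0],"jaw": 0.68},
    {"linear": [-0.01,-0.055,0.002],"dr": [-0.1,0,0],"jaw": 0.68},
  ],
)

```text
clock: 2.1
tcp_pos: [0.46, -0.0637, 0.3037]
orientation: [-0.091, -3.136, -0.004]
contact_force: [1.5, 0.7, 0.3]
grip_width: 0.0272
```

Run:
```python
from plan import *
st()
b=binp([0,-.162,0]); plan(b+[0,0,.035],binR()@DOWN,6)
```

```text
t2.10 [ 0.46   -0.0637  0.3037] z [-0.004  0.002 -1.   ] y [0.058 0.998 0.002] F [1.5 0.7 0.3] w0.0272 j [-0.5   0.02  0.52  1.93 -0.01  1.2   1.54]
dist 0.205 turn 0.4
1 [-0.0022, -0.011, 0.0323] [0.0, -0.0, 0.0]
2 [-0.0022, -0.0109, 0.0322] [0.0, -0.1, 0.1]
3 [-0.0022, -0.011, 0.0323] [0.1, -0.0, 0.0]
4 [-0.0022, -0.0109, 0.0322] [-0.0, -0.1, 0.1]
5 [-0.0021, -0.0109, 0.0323] [0.0, 0.0, 0.0]
6 [-0.0022, -0.011, 0.0323] [0.0, -0.0, 0.0]
```

Emit:
drive_tool(
  commands=[
    {"linear": [-0.0065,-0.033,0.0],"dr": [0,0,0],"jaw": 0.68},
    {"linear": [-0.0065,-0.033,0.0],"dr": [0,0,0.2],"jaw": 0.68},
    {"linear": [0,0,0.045],"dr": [0,-0.1,0],"jaw": 0.68},
    {"linear": [0,0,0.045],"dr": [0,-0.1,0],"jaw": 0.68},
    {"linear": [0,0,0.045],"dr": [0,0,0],"jaw": 0.68},
    {"linear": [0,0,0.045],"dr": [0,0,0],"jaw": 0.68},
  ],
)

```text
clock: 2.85
tcp_pos: [0.4705, -0.1386, 0.1214]
orientation: [0.112, 3.132, 0.002]
contact_force: [0.2, 0.2, 0.5]
grip_width: 0.0269
```

Run:
```python
from plan import *
st()
b=binp([0,-.162,0]); plan(b+[0,0,-.019],binR()@DOWN,2)
snap("top","t1",(220,180,380,300),5);snap("side","s1",(220,110,380,230),5)
```

```text
t2.85 [ 0.4705 -0.1386  0.1214] z [ 0.008  0.001 -1.   ] y [0.072 0.997 0.002] F [0.2 0.2 0.5] w0.0269 j [-0.31  0.31  0.56  2.1  -0.24  0.78  1.9 ]
dist 0.066 turn 0.7
1 [0.0015, 0.0043, 0.0327] [0.1, 0.2, -0.3]
2 [0.0013, 0.0043, 0.0327] [0.0, 0.3, -0.2]
```

View pics/t1.png

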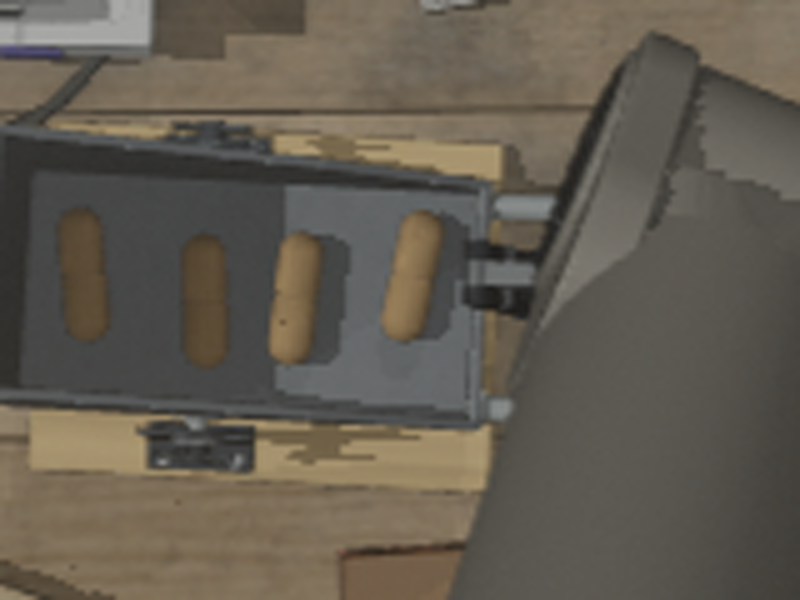

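View pics/s1.png

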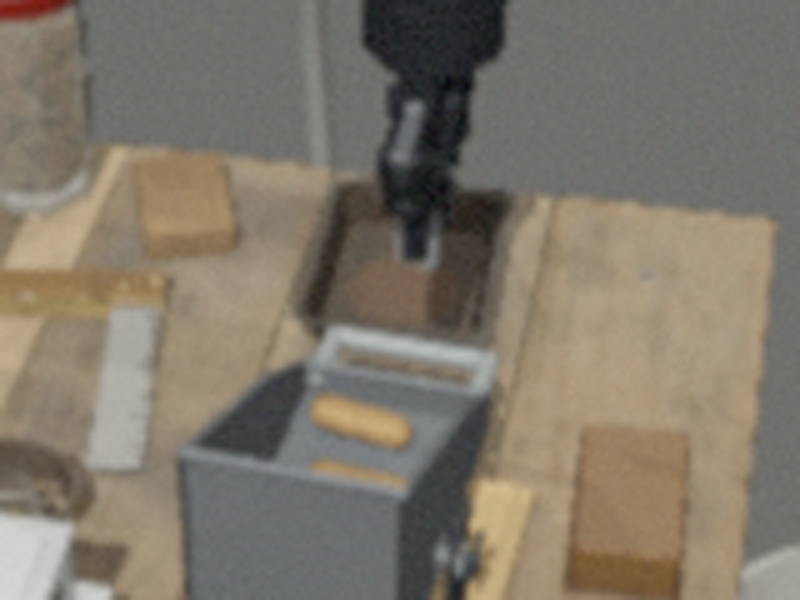

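Emit:
drive_tool(
  commands=[
    {"linear": [0.0015,0.0085,0.0],"dr": [0,0.2,-0.3],"jaw": 0.68},
    {"linear": [0.0013,0,0.033],"dr": [0,0.3,-0.2],"jaw": 0.68},
    {"linear": [0,0,0.033],"dr": [0,0,0],"jaw": 0.68},
    {"linear": [0,0,0.0],"dr": [0,0,0],"jaw": 1},
    {"linear": [0,0,0.0],"dr": [0,0,0],"jaw": 1},
    {"linear": [0,0,0.0],"dr": [0,0,0],"jaw": 1},
  ],
  force=40,
)

```text
clock: 3.7
tcp_pos: [0.473, -0.1271, 0.0622]
orientation: [0.093, 3.134, 0.006]
contact_force: [0.8, 0.2, 0.9]
grip_width: 0.0001
```

Run:
```python
from plan import *
st()
# arc plan: keep grasp point rigid wrt bin
p,r,o=here()
g=p-.019*r.as_matrix()[:,2]; print("grasp",g.round(4),"bar",binp([0,-.162,0]).round(4))
ax=binR()[:,0]; c=binp([0,0,0])
n=8; 
for tot in (0.53,):
    Rk=Rot.from_rotvec(-ax*tot/n)
    P,Q=p,r
    for k in range(n):
        P2=c+Rk.apply(P-c);Q2=Rk*Q
        print(Q.inv().apply(P2-P).round(4).tolist(),np.degrees((Q.inv()*Q2).as_rotvec()).round(2).tolist()); P,Q=P2,Q2
```

```text
t3.70 [ 0.473  -0.1271  0.0622] z [ 0.006  0.003 -1.   ] y [0.059 0.998 0.004] F [0.8 0.2 0.9] w0.0001 j [-0.27  0.41  0.5   2.14 -0.33  0.65  1.97]
grasp [ 0.4729 -0.1272  0.0812] bar [ 0.4687 -0.1297  0.075 ]
[-0.0001, -0.0005, -0.0106] [3.8, 0.01, -0.02]
[-0.0001, -0.0005, -0.0106] [3.8, 0.01, -0.02]
[-0.0001, -0.0005, -0.0106] [3.8, 0.01, -0.02]
[-0.0001, -0.0005, -0.0106] [3.8, 0.01, -0.02]
[-0.0001, -0.0005, -0.0106] [3.8, 0.01, -0.02]
[-0.0001, -0.0005, -0.0106] [3.8, 0.01, -0.02]
[-0.0001, -0.0005, -0.0106] [3.8, 0.01, -0.02]
[-0.0001, -0.0005, -0.0106] [3.8, 0.01, -0.02]
```

Run:
```python
from plan import *
snap("top","t2",(220,180,380,300),5);snap("side","s2",(240,140,340,220),7)
```

```text
(no output)
```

View pics/t2.png

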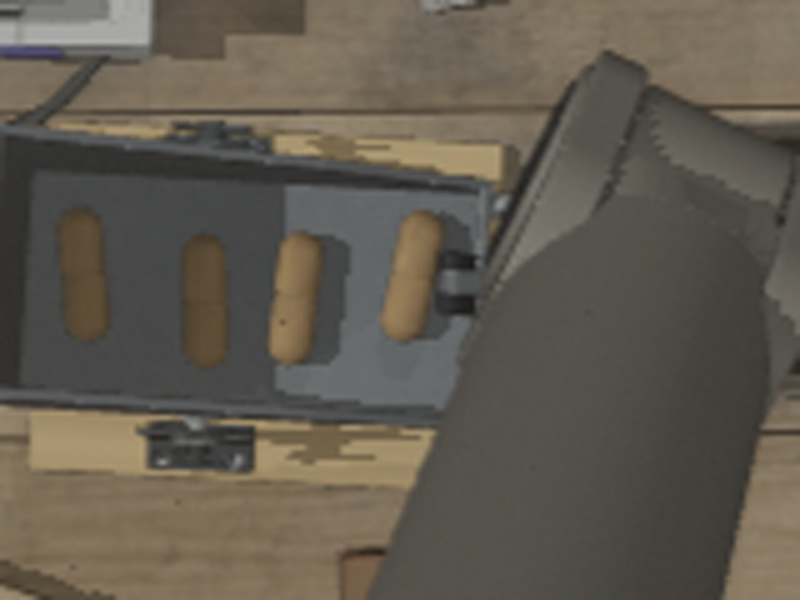

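View pics/s2.png

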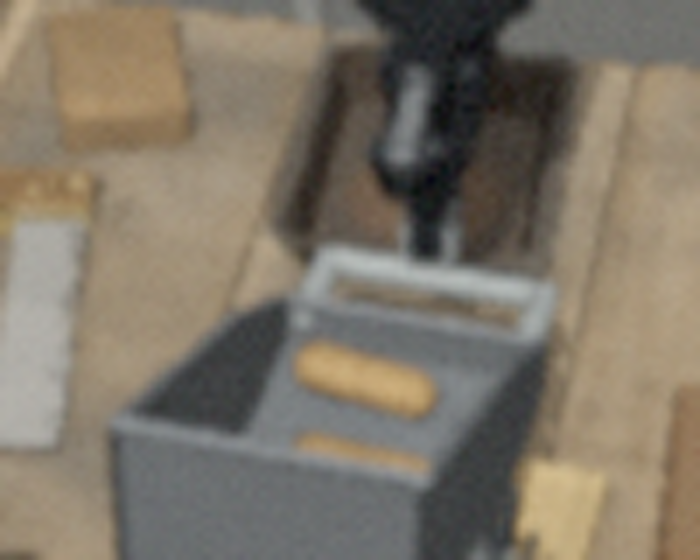

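Run:
```python
from plan import *
p,r,o=here()
for n,f,o_,s in(("side","raw_s2",(240,140),7),("top","raw_t2",(220,180),5)):
    im=cv2.imread(f"pics/{f}.png")
    for l,q in(("tcp",p),("bar",binp([0,-.162,0])),("barL",binp([.045,-.162,0])),("barR",binp([-.045,-.162,0])),("tcp+60",p-.06*r.as_matrix()[:,2])):
        print(n,l,((proj(n,q)[0]-o_)*s).round(0))
```

```text
side tcp [426. 305.]
side bar [439. 277.]
side barL [332. 259.]
side barR [547. 296.]
side tcp+60 [431. 187.]
top tcp [563. 303.]
top bar [572. 311.]
top barL [576. 210.]
top barR [568. 412.]
top tcp+60 [577. 294.]
```

Run:
```python
from plan import *
p=np.array([0.4705,-0.1386,0.1214]); 
for dz in(0,.02,.04,.06,.1,.15): print(dz,((proj("side",p+[0,0,dz])[0]-(220,110))*5).round(0),((proj("top",p+[0,0,dz])[0]-(220,180))*5).round(0))
```

```text
0 [415. 273.] [603. 299.]
0.02 [416. 244.] [608. 296.]
0.04 [417. 214.] [613. 292.]
0.06 [419. 184.] [619. 288.]
0.1 [421. 121.] [630. 280.]
0.15 [424.  38.] [646. 270.]
```

Run:
```python
from plan import *
crop(cv2.imread("pics/raw_s2.png"),"s2z",(275,145,325,190),15)
```

```text
(no output)
```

View pics/s2z.png

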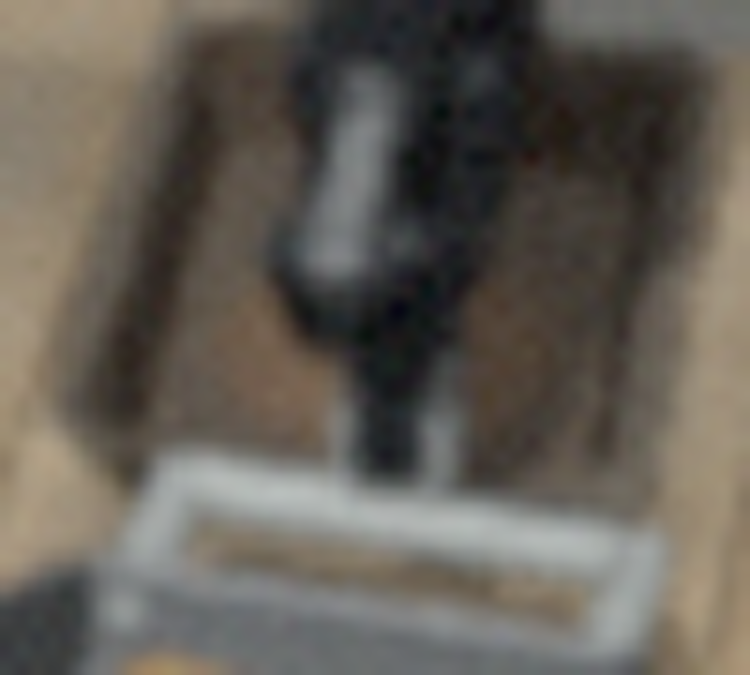

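Emit:
drive_tool(
  commands=[
    {"linear": [0,0,0.0],"dr": [0,0,0],"jaw": 0.68},
    {"linear": [0,0,0.0],"dr": [0,0,0],"jaw": 0.68},
    {"linear": [0.004,-0.0025,0.0],"dr": [0,0,0],"jaw": 0.68},
    {"linear": [0,0,0.012],"dr": [0,0,0],"jaw": 0.68},
  ],
)

```text
clock: 4.3
tcp_pos: [0.4695, -0.1298, 0.0507]
orientation: [0.094, 3.132, 0.006]
contact_force: [-0.4, 0.5, 0.3]
grip_width: 0.0275
```

Run:
```python
from plan import *
st()
snap("side","s3",(275,145,325,190),15);snap("top","t3",(290,205,350,250),12)
p,r,o=here()
for y in(-.02,0,.02):print(((proj("side",p+[0,y,0])[0]-(275,145))*15).round(0))
```

```text
t4.30 [ 0.4695 -0.1298  0.0507] z [ 0.009  0.003 -1.   ] y [0.06  0.998 0.004] F [-0.4  0.5  0.3] w0.0275 j [-0.25  0.43  0.48  2.16 -0.35  0.62  1.99]
[431. 562.]
[413. 625.]
[395. 691.]
```

View pics/s3.png

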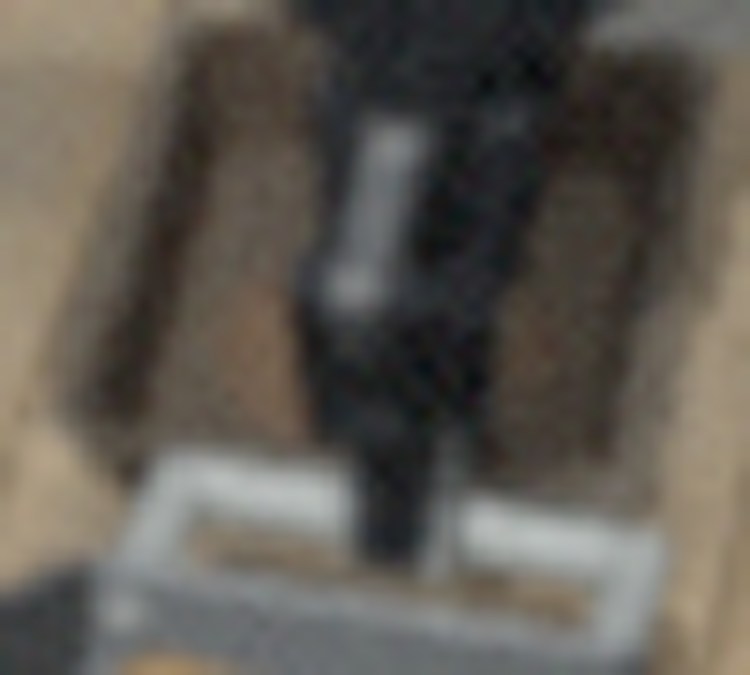

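View pics/t3.png

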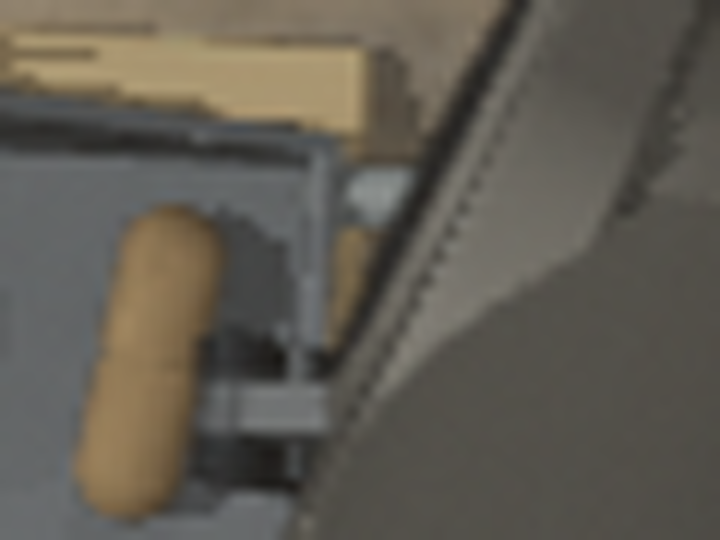

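Emit:
drive_tool(
  commands=[
    {"linear": [0,0,0.01],"dr": [0,0,0],"jaw": 0.68},
    {"linear": [0,0,0.008],"dr": [0,0,0],"jaw": 0.68},
    {"linear": [0,0,0.0],"dr": [0,0,0],"jaw": 0.9},
    {"linear": [0,0,0.0],"dr": [0,0,0],"jaw": 1},
    {"linear": [0,0,0.0],"dr": [0,0,0],"jaw": 1},
  ],
  force=40,
)

```text
clock: 5.03
tcp_pos: [0.4678, -0.1286, 0.0293]
orientation: [0.093, 3.137, 0.007]
contact_force: [-0.6, 0.6, -0.6]
grip_width: 0.0103
```

Run:
```python
from plan import *
st()
snap("side","s4",(275,145,325,190),15)
```

```text
t5.03 [ 0.4678 -0.1286  0.0293] z [ 0.003  0.004 -1.   ] y [0.059 0.998 0.005] F [-0.6  0.6 -0.6] w0.0103 j [-0.23  0.47  0.46  2.17 -0.38  0.58  2.02]
```

View pics/s4.png

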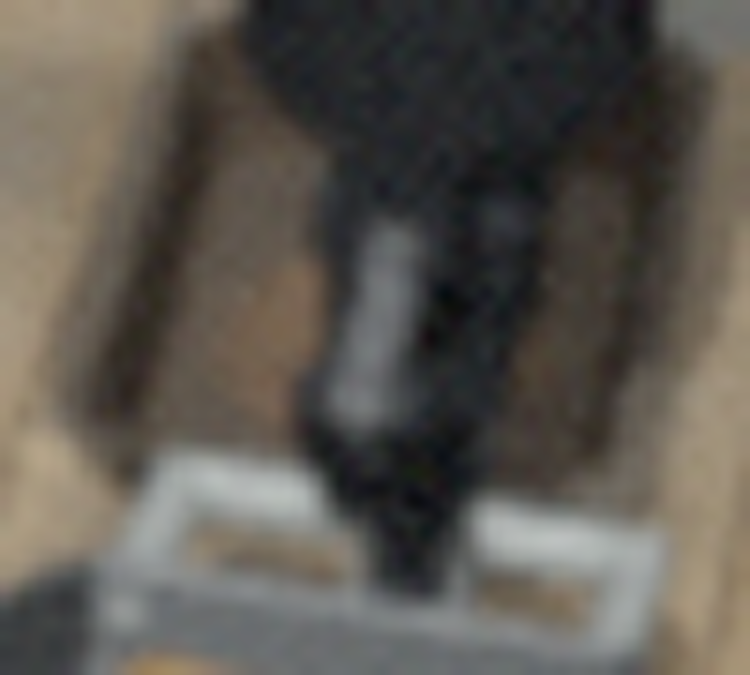

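Run:
```python
import numpy as np
th=np.linspace(0,.52,13); y=-.162*np.cos(th); z=.162*np.sin(th)
print(np.c_[np.diff(y),-np.diff(z)].round(4))
```

```text
[[ 0.0002 -0.007 ]
 [ 0.0005 -0.007 ]
 [ 0.0008 -0.007 ]
 [ 0.0011 -0.0069]
 [ 0.0014 -0.0069]
 [ 0.0017 -0.0068]
 [ 0.002  -0.0067]
 [ 0.0022 -0.0067]
 [ 0.0025 -0.0065]
 [ 0.0028 -0.0064]
 [ 0.0031 -0.0063]
 [ 0.0034 -0.0062]]
```

Emit:
drive_tool(
  commands=[
    {"linear": [0,0.0002,-0.007],"dr": [0,0,0],"jaw": 1},
    {"linear": [0,0.0005,-0.007],"dr": [0,0,0],"jaw": 1},
    {"linear": [0,0.0008,-0.007],"dr": [0,0,0],"jaw": 1},
    {"linear": [0,0.001,-0.007],"dr": [0,0,0],"jaw": 1},
  ],
)

```text
clock: 5.58
tcp_pos: [0.4679, -0.1261, 0.0588]
orientation: [0.093, 3.137, 0.006]
contact_force: [2.0, 0.9, -6.0]
grip_width: 0.0103
```

Run:
```python
from plan import *
st()
snap("side","s5",(220,110,360,230),5)
```

```text
t5.58 [ 0.4679 -0.1261  0.0588] z [ 0.003  0.004 -1.   ] y [0.059 0.998 0.004] F [ 2.   0.9 -6. ] w0.0103 j [-0.27  0.41  0.5   2.15 -0.33  0.64  1.97]
```

View pics/s5.png

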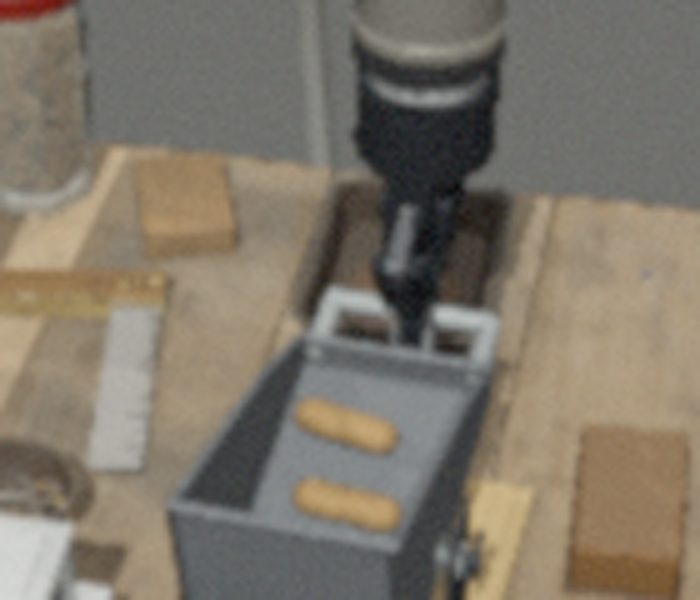

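Emit:
drive_tool(
  commands=[
    {"linear": [0,0.0014,-0.0069],"dr": [0,0,0],"jaw": 1},
    {"linear": [0,0.0017,-0.0068],"dr": [0,0,0],"jaw": 1},
    {"linear": [0,0.002,-0.0067],"dr": [0,0,0],"jaw": 1},
    {"linear": [0,0.0022,-0.0067],"dr": [0,0,0],"jaw": 1},
    {"linear": [0,0.0025,-0.0065],"dr": [0,0,0],"jaw": 1},
    {"linear": [0,0.0028,-0.0064],"dr": [0,0,0],"jaw": 1},
    {"linear": [0,0.003,-0.0063],"dr": [0,0,0],"jaw": 1},
  ],
)

```text
clock: 6.5
tcp_pos: [0.469, -0.1093, 0.109]
orientation: [0.092, 3.136, 0.007]
contact_force: [1.8, 1.6, -6.1]
grip_width: 0.0108
```

Emit:
drive_tool(
  commands=[
    {"linear": [0,0.002,-0.004],"dr": [0,0,0],"jaw": 1},
  ],
)

```text
clock: 6.62
tcp_pos: [0.4691, -0.1071, 0.1132]
orientation: [0.092, 3.136, 0.006]
contact_force: [7.8, -7.9, -26.5]
grip_width: 0.01
```

Run:
```python
from plan import *
st()
snap("side","s6",(220,110,360,230),5)
```

```text
t6.62 [ 0.4691 -0.1071  0.1132] z [ 0.004  0.004 -1.   ] y [0.059 0.998 0.004] F [  7.8  -7.9 -26.5] w0.0100 j [-0.37  0.31  0.56  2.13 -0.24  0.76  1.86]
```

View pics/s6.png

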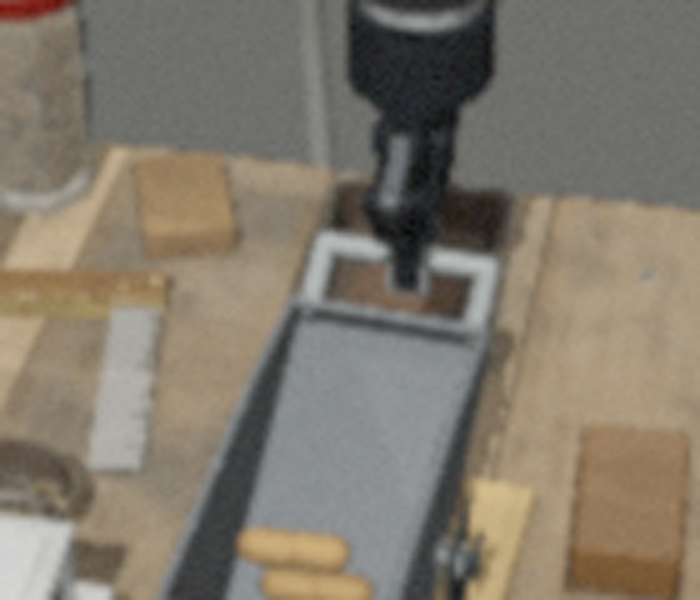

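Emit:
drive_tool(
  commands=[
    {"linear": [0,-0.001,0.003],"dr": [0,0,0],"jaw": 1},
    {"linear": [0,0,0],"dr": [0,0,0],"jaw": 0.65},
    {"linear": [0,0,0],"dr": [0,0,0],"jaw": 0.65},
    {"linear": [0,0,-0.02],"dr": [0,0,0],"jaw": 0.65},
    {"linear": [0,0,-0.05],"dr": [0,0,0],"jaw": 0.65},
    {"linear": [0,0,-0.06],"dr": [0,0,0],"jaw": 0.4},
    {"linear": [0,0,-0.06],"dr": [0,0,0],"jaw": 0.4},
  ],
)

```text
clock: 7.55
tcp_pos: [0.4651, -0.1094, 0.3019]
orientation: [-0.095, -3.134, -0.004]
contact_force: [2.2, 0.2, 0.5]
grip_width: 0.0512
```

Run:
```python
from plan import *
st()
plan([S[0],S[1],.25],Rz(S[2])@DOWN,9)
```

```text
t7.55 [ 0.4651 -0.1094  0.3019] z [-0.007  0.003 -1.   ] y [0.061 0.998 0.002] F [2.2 0.2 0.5] w0.0512 j [-0.49  0.05  0.63  1.91 -0.03  1.2   1.66]
dist 0.415 turn 6.3
1 [0.0092, 0.0448, 0.0059] [0.0, -0.0, -0.7]
2 [0.0087, 0.045, 0.006] [0.0, -0.1, -0.7]
3 [0.0081, 0.045, 0.0059] [0.1, -0.0, -0.7]
4 [0.0076, 0.0451, 0.0058] [-0.0, -0.1, -0.7]
5 [0.007, 0.0453, 0.0058] [-0.0, -0.0, -0.7]
6 [0.0065, 0.0453, 0.0058] [0.0, -0.0, -0.7]
7 [0.006, 0.0454, 0.0059] [0.0, -0.1, -0.7]
8 [0.0053, 0.0454, 0.0058] [0.0, -0.0, -0.7]
9 [0.0049, 0.0456, 0.0058] [0.1, -0.1, -0.6]
```

Emit:
drive_tool(
  commands=[
    {"linear": [0.0095,0.05,0.004],"dr": [0,0,-0.8],"jaw": 0.3},
    {"linear": [0.0095,0.05,0.004],"dr": [0,0,-0.8],"jaw": 0.3},
    {"linear": [0.009,0.05,0.004],"dr": [0,0,-0.8],"jaw": 0.3},
    {"linear": [0.0085,0.05,0.004],"dr": [0,0,-0.8],"jaw": 0.3},
    {"linear": [0.008,0.05,0.004],"dr": [0,0,-0.8],"jaw": 0.3},
    {"linear": [0.007,0.05,0.004],"dr": [0,0,-0.8],"jaw": 0.3},
    {"linear": [0.0065,0.05,0.004],"dr": [0,0,-0.8],"jaw": 0.3},
    {"linear": [0.006,0.05,0.004],"dr": [0,0,-0.7],"jaw": 0.3},
  ],
)

```text
clock: 8.55
tcp_pos: [0.4103, 0.2989, 0.2781]
orientation: [-0.064, 3.132, 0.011]
contact_force: [1.0, -0.3, 0.2]
grip_width: 0.0597
```

Run:
```python
from plan import *
st()
snap("top","t7",(190,180,350,300),5); snap("side","s7",(200,100,400,250),4)
plan([S[0],S[1],.15],Rz(S[2])@DOWN,3)
```

```text
t8.55 [0.4103 0.2989 0.2781] z [ 0.009  0.007 -1.   ] y [-0.041  0.999  0.007] F [ 1.  -0.3  0.2] w0.0597 j [-0.94  0.12  0.21  1.88 -0.03  1.13  0.89]
dist 0.128 turn 0.6
1 [0.001, -0.0019, 0.0424] [0.2, 0.2, 0.0]
2 [0.0008, -0.0018, 0.0425] [0.1, 0.1, 0.0]
3 [0.0008, -0.0017, 0.0425] [0.2, 0.2, 0.1]
```

View pics/t7.png

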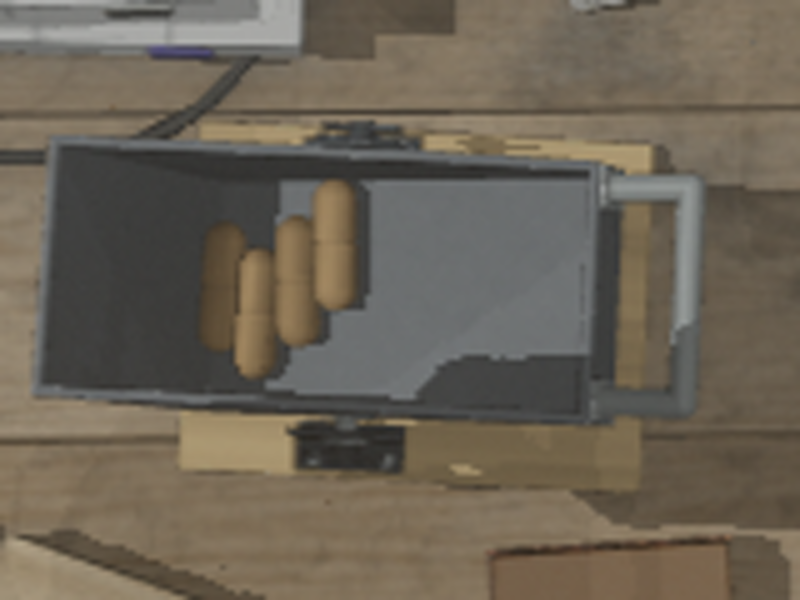

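View pics/s7.png

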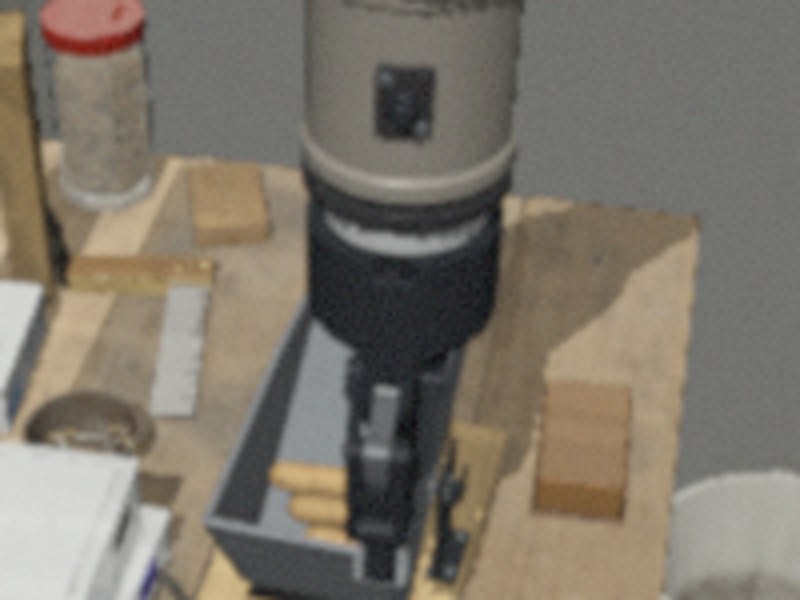

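Run:
```python
from plan import *
crop(cv2.imread("pics/raw_s7.png"),"s7z",(265,190,345,250),10)
p,r,o=here(); R=r.as_matrix()
for w in(-.0375,0,.0375):
  for dz in(0,.02,.04): print(w,dz,((proj("side",p+R[:,1]*w-R[:,2]*dz)[0]-(265,190))*10).round(0))
print("bar .52",(proj("top",binp([0,-.162,0],.52))-(190,180))*5)
```

```text
-0.0375 0 [347. 375.]
-0.0375 0.02 [350. 298.]
-0.0375 0.04 [354. 218.]
0 0 [320. 518.]
0 0.02 [323. 440.]
0 0.04 [326. 359.]
0.0375 0 [291. 670.]
0.0375 0.02 [294. 592.]
0.0375 0.04 [297. 511.]
bar .52 [[688.67016855 294.65962318]]
```

View pics/s7z.png

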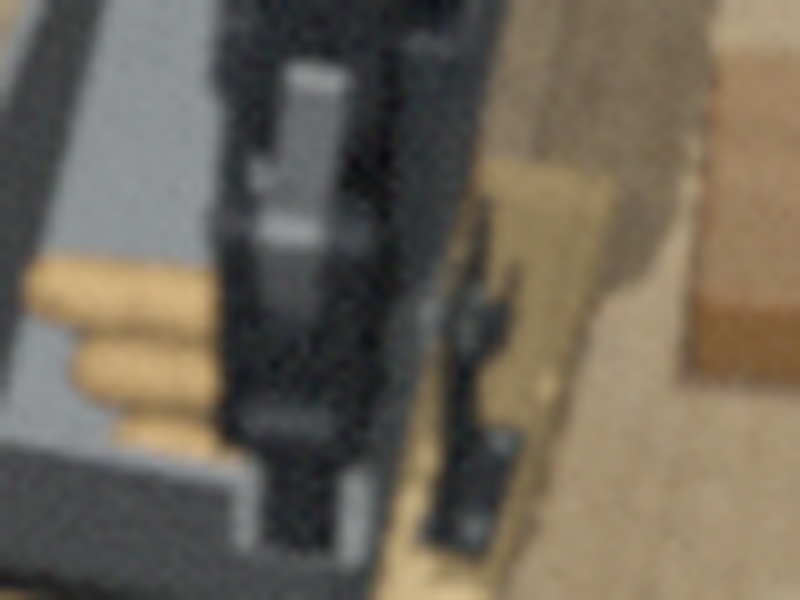

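Emit:
drive_tool(
  commands=[
    {"linear": [0.002,-0.003,0.05],"dr": [0.2,0.2,0],"jaw": 0.35},
    {"linear": [0.001,-0.002,0.05],"dr": [0.2,0.2,0],"jaw": 0.35},
    {"linear": [0.001,-0.001,0.05],"dr": [0.2,0.2,0],"jaw": 0.35},
  ],
)

```text
clock: 9.02
tcp_pos: [0.4086, 0.3004, 0.1277]
orientation: [-0.079, 3.136, 0.006]
contact_force: [-0.1, -0.2, -0.5]
grip_width: 0.0554
```

Run:
```python
from plan import *
st()
snap("top","t8",(110,190,230,290),6); snap("side","s8",(200,230,350,345),5)
plan([S[0],S[1],.026],Rz(S[2])@DOWN,3)
```

```text
t9.03 [0.4086 0.3004 0.1277] z [ 0.005  0.004 -1.   ] y [-0.05   0.999  0.004] F [-0.1 -0.2 -0.5] w0.0554 j [-0.92  0.3   0.2   2.04 -0.08  0.8   0.94]
dist 0.098 turn 0.3
1 [-0.0006, 0.0005, 0.0328] [-0.1, -0.1, 0.0]
2 [-0.0005, 0.0004, 0.0327] [-0.0, -0.0, 0.1]
3 [-0.0004, 0.0004, 0.0328] [-0.1, -0.1, 0.0]
```

View pics/t8.png

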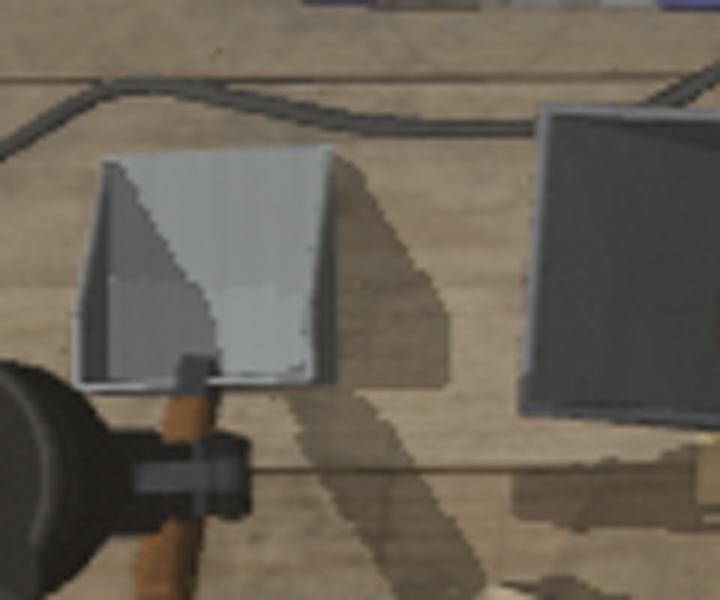

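View pics/s8.png

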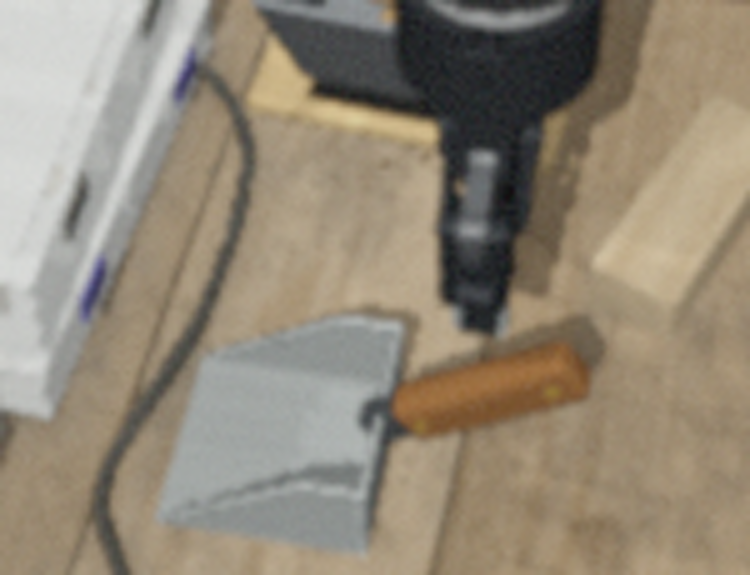

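Emit:
drive_tool(
  commands=[
    {"linear": [-0.001,0.001,0.036],"dr": [0,0,0],"jaw": 0.35},
    {"linear": [-0.0005,0,0.034],"dr": [-0.1,-0.1,0],"jaw": 0.35},
    {"linear": [0,0,0.03],"dr": [-0.1,-0.1,0],"jaw": 0.35},
    {"linear": [0,0,0],"dr": [0,0,0],"jaw": 0.6},
    {"linear": [0,0,0],"dr": [0,0,0],"jaw": 0.9},
    {"linear": [0,0,0],"dr": [0,0,0],"jaw": 1},
    {"linear": [0,0,0],"dr": [0,0,0],"jaw": 1},
  ],
  force=80,
)

```text
clock: 10.0
tcp_pos: [0.4147, 0.3028, 0.0339]
orientation: [-0.074, 3.129, 0.016]
contact_force: [0.7, -0.5, -1.3]
grip_width: 0.0166
```

Run:
```python
from plan import *
st()
snap("top","t9",(110,190,230,290),6); snap("side","s9",(200,230,350,345),5)
```

```text
t10.00 [0.4147 0.3028 0.0339] z [ 0.012  0.011 -1.   ] y [-0.048  0.999  0.01 ] F [ 0.7 -0.5 -1.3] w0.0166 j [-0.88  0.45  0.16  2.1  -0.13  0.59  0.99]
```

View pics/t9.png

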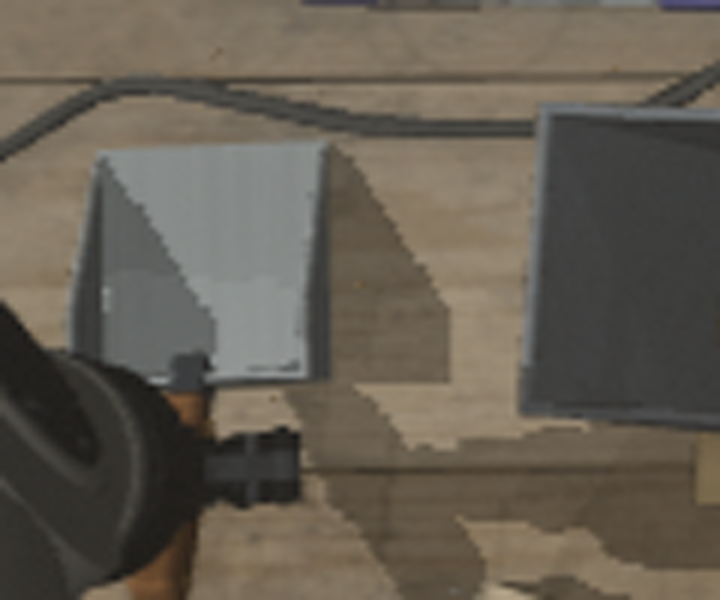

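View pics/s9.png

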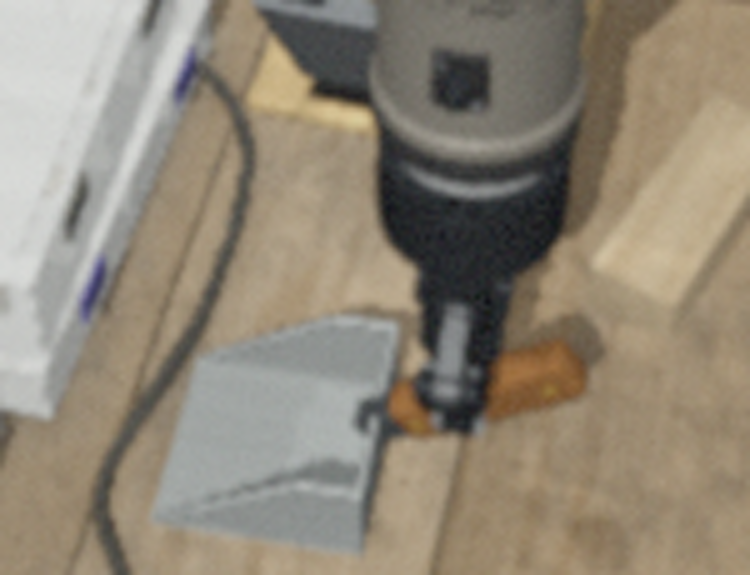

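Run:
```python
from plan import *
from fit import fit,T
a=T((110,190),6); sb=T((200,230),5)
# check same fit w/ s8/t8 pictures first
S0=fit([("top",a(107,160),(136,45,0)),("top",a(334,147),(136,-45,0)),("side",sb(207,355),(136,-45,0)),("side",sb(158,518),(136,45,0)),("side",sb(404,322),(41,-45,46)),("side",sb(363,552),(41,45,0))],S,"before")
S1=fit([("top",a(100,155),(136,45,0)),("top",a(328,142),(136,-45,0)),("side",sb(200,357),(136,-45,0)),("side",sb(153,519),(136,45,0)),("side",sb(399,323),(41,-45,46)),("side",sb(360,551),(41,45,0))],S,"after")
p,r,o=here(); G=np.eye(4)
Rs=Rz(S1[2]); pg=np.array([S1[0],S1[1],.067])
print("grip in tool:",r.inv().apply(pg-p).round(4)); print((r.inv().as_matrix()@Rs).round(3))
np.savez("grasp.npz",t=r.inv().apply(pg-p),R=r.inv().as_matrix()@Rs)
```

```text
before [0.4063 0.2989 0.0432]
[[0.5, -1.1], [0.7, -0.8], [-0.1, 0.1], [0.2, 0.7], [0.1, 0.3], [1.4, 0.5]]
after [0.4085 0.2992 0.0549]
[[0.9, -0.9], [0.9, -1.0], [0.0, 0.2], [0.3, 1.1], [-0.1, 0.2], [1.3, 0.8]]
grip in tool: [ 0.0058 -0.0028 -0.0336]
[[-1.     0.007 -0.012]
 [ 0.007  1.     0.01 ]
 [ 0.012  0.01  -1.   ]]
```

Emit:
drive_tool(
  commands=[
    {"linear": [0,0,0],"dr": [0,0,0],"jaw": 0.35},
    {"linear": [0,0,0],"dr": [0,0,0],"jaw": 0.35},
    {"linear": [0,0,0],"dr": [0,0,0],"jaw": 0.35},
    {"linear": [0,0,-0.03],"dr": [0,0,0],"jaw": 0.35},
    {"linear": [0,0,-0.05],"dr": [0,0,0],"jaw": 0.35},
    {"linear": [0,0,-0.04],"dr": [0,0,10],"jaw": 0.35},
    {"linear": [0,0,0],"dr": [0,0,10.7],"jaw": 0.35},
    {"linear": [0,0,0],"dr": [0,0,10.7],"jaw": 0.35},
  ],
)

```text
clock: 11.1
tcp_pos: [0.4132, 0.3014, 0.1576]
orientation: [0.787, 3.033, 0.02]
contact_force: [-0.1, 0.3, -0.0]
grip_width: 0.0555
```

Emit:
drive_tool(
  commands=[
    {"linear": [0,0,0],"dr": [0,0,10.7],"jaw": 0.35},
    {"linear": [0,0,0],"dr": [0,0,10.7],"jaw": 0.35},
    {"linear": [0,0,0],"dr": [0,0,10.7],"jaw": 0.35},
    {"linear": [0,0,0],"dr": [0,0,10.7],"jaw": 0.35},
    {"linear": [0,0,0],"dr": [0,0,10.7],"jaw": 0.35},
    {"linear": [0,0,0],"dr": [0,0,10.7],"jaw": 0.35},
    {"linear": [0,0,0],"dr": [0,0,10.7],"jaw": 0.35},
    {"linear": [0,0,0],"dr": [0,0,10.7],"jaw": 0.35},
  ],
)

```text
clock: 12.1
tcp_pos: [0.4125, 0.301, 0.1576]
orientation: [-2.647, -1.686, -0.023]
contact_force: [-0.0, 0.5, 0.6]
grip_width: 0.0554
```

Run:
```python
from plan import *
st()
U=np.diag([1,-1,-1.])
plan([.4075,.2995,.13],Rz(.05)@U,7)
```

```text
t12.10 [0.4125 0.301  0.1576] z [ 0.01   0.011 -1.   ] y [ 0.906 -0.423  0.005] F [-0.   0.5  0.6] w0.0554 j [-1.26  0.29  0.61  2.04 -0.22  0.87 -0.97]
dist 0.028 turn 62.1
1 [-0.0006, -0.0006, 0.0039] [-0.0, -0.1, 8.9]
2 [-0.0006, -0.0005, 0.004] [-0.1, -0.1, 8.8]
3 [-0.0007, -0.0003, 0.0039] [0.0, -0.2, 8.9]
4 [-0.0007, -0.0003, 0.0039] [-0.0, -0.1, 8.9]
5 [-0.0007, -0.0002, 0.004] [-0.0, -0.1, 8.9]
6 [-0.0008, -0.0, 0.0039] [-0.1, -0.1, 8.8]
7 [-0.0008, 0.0001, 0.0039] [-0.0, -0.2, 8.9]
```

Emit:
drive_tool(
  commands=[
    {"linear": [0,0,0.004],"dr": [0,-0.1,10.4],"jaw": 0.35},
    {"linear": [0,0,0.004],"dr": [0,-0.1,10.4],"jaw": 0.35},
    {"linear": [0,0,0.004],"dr": [0,-0.1,10.4],"jaw": 0.35},
    {"linear": [0,0,0.004],"dr": [0,-0.1,10.4],"jaw": 0.35},
    {"linear": [0,0,0.004],"dr": [0,-0.1,10.4],"jaw": 0.35},
    {"linear": [0,0,0.004],"dr": [0,-0.1,10.4],"jaw": 0.35},
  ],
)

```text
clock: 12.85
tcp_pos: [0.4121, 0.3014, 0.133]
orientation: [-3.136, -0.015, -0.002]
contact_force: [0.2, 1.1, -0.7]
grip_width: 0.0555
```

Run:
```python
from plan import *
st()
U=np.diag([1,-1,-1.])
plan([.4075,.2995,.13],Rz(.05)@U,1)
plan([.4075,.2995,.028],Rz(.05)@U,4)
```

```text
t12.85 [0.4121 0.3014 0.133 ] z [ 0.001  0.006 -1.   ] y [ 0.009 -1.    -0.006] F [ 0.2  1.1 -0.7] w0.0555 j [-1.43  0.4   0.86  2.06 -0.4   0.85 -1.91]
dist 0.006 turn 2.4
1 [-0.0046, 0.0019, 0.003] [-0.3, -0.1, -2.3]
dist 0.105 turn 2.4
1 [-0.0012, 0.0006, 0.0262] [-0.1, -0.0, -0.6]
2 [-0.0012, 0.0006, 0.0263] [-0.1, -0.0, -0.6]
3 [-0.0012, 0.0005, 0.0262] [-0.1, -0.1, -0.5]
4 [-0.0012, 0.0004, 0.0263] [-0.0, 0.0, -0.6]
```

Emit:
drive_tool(
  commands=[
    {"linear": [-0.0045,0.002,0.02],"dr": [-0.2,0,-1.2],"jaw": 0.35},
    {"linear": [-0.002,0.0005,0.03],"dr": [-0.1,0,-1.2],"jaw": 0.35},
    {"linear": [-0.002,0,0.03],"dr": [0,0,0],"jaw": 0.35},
    {"linear": [-0.002,0,0.02],"dr": [0,0,0],"jaw": 0.35},
  ],
)

```text
clock: 13.35
tcp_pos: [0.4023, 0.3006, 0.031]
orientation: [-3.138, -0.082, -0.006]
contact_force: [0.5, 0.1, -0.9]
grip_width: 0.0555
```

Run:
```python
from plan import *
st()
U=np.diag([1,-1,-1.])
plan([.4075,.2995,.028],Rz(.05)@U,1)
```

```text
t13.35 [0.4023 0.3006 0.031 ] z [ 0.004  0.003 -1.   ] y [ 0.052 -0.999 -0.002] F [ 0.5  0.1 -0.9] w0.0555 j [-1.3   0.54  0.68  2.14 -0.57  0.64 -1.73]
dist 0.006 turn 0.3
1 [0.0051, 0.0013, 0.0031] [-0.1, -0.2, 0.1]
```

Emit:
drive_tool(
  commands=[
    {"linear": [0.005,0.0013,0.003],"dr": [-0.1,-0.2,0],"jaw": 0.35},
    {"linear": [0,0,0],"dr": [0,0,0],"jaw": 0.7},
    {"linear": [0,0,0],"dr": [0,0,0],"jaw": 1},
    {"linear": [0,0,0],"dr": [0,0,0],"jaw": 1},
    {"linear": [0,0,0],"dr": [0,0,0],"jaw": 1},
  ],
  force=90,
)

```text
clock: 13.98
tcp_pos: [0.4082, 0.2998, 0.029]
orientation: [-3.139, -0.082, -0.001]
contact_force: [-0.4, -0.1, -0.7]
grip_width: 0.0169
```

Run:
```python
from plan import *
st()
snap("top","t10",(110,190,230,290),6); snap("side","s10",(200,230,350,345),5)
```

```text
t13.97 [0.4082 0.2998 0.029 ] z [ 0.001  0.001 -1.   ] y [ 0.052 -0.999 -0.001] F [-0.4 -0.1 -0.7] w0.0169 j [-1.28  0.55  0.68  2.13 -0.58  0.65 -1.72]
```

View pics/t10.png

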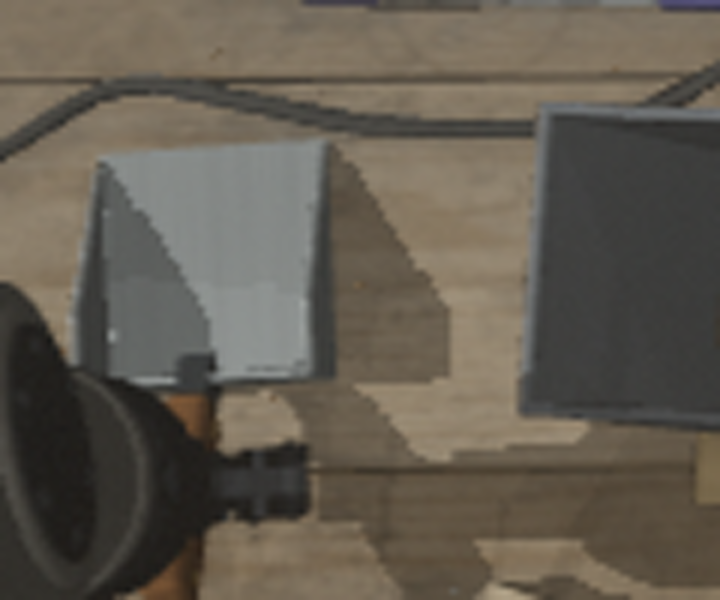

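View pics/s10.png

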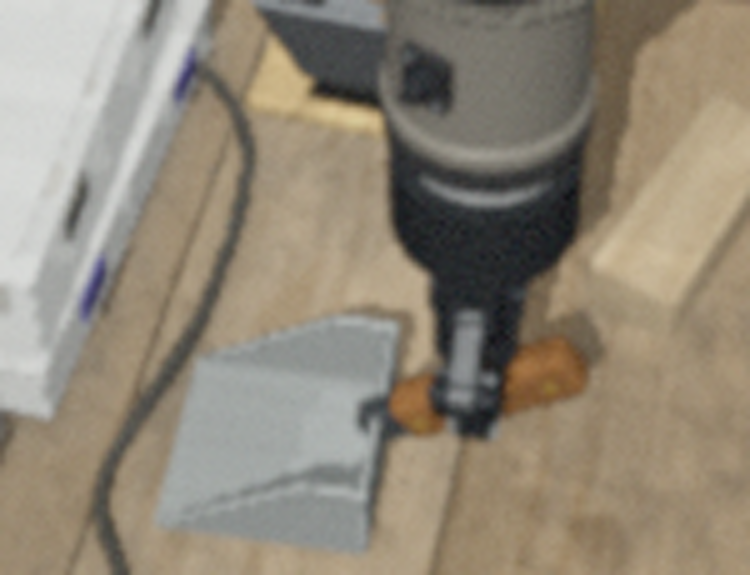

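```bash
python3 - <<'E'
from plan import *
from fit import fit,T
a=T((110,190),6); sb=T((200,230),5)
S1=fit([("top",a(102,160),(136,45,0)),("top",a(328,141),(136,-45,0)),("side",sb(200,358),(136,-45,0)),("side",sb(155,523),(136,45,0)),("side",sb(399,322),(41,-45,46)),("side",sb(366,552),(41,45,0))],S,"after")
p,r,o=here()
Rs=Rz(S1[2]); pg=np.array([S1[0],S1[1],.067])
print("grip in tool:",r.inv().apply(pg-p).round(4)); print((r.inv().as_matrix()@Rs).round(3))
np.savez("grasp.npz",t=r.inv().apply(pg-p),R=r.inv().as_matrix()@Rs)
E
cat >> plan.py <<'E'
g=np.load("grasp.npz")
def tool_for(lip,Rs):
    "tool pose such that the scoop lip is at lip with axes Rs"
    Rt=Rs@g['R'].T; pg=np.array(lip)-Rs@np.array([.136,0,-.067]); return pg-Rt@g['t'],Rt
def lipnow():
    p,r,o=here(); R=r.as_matrix(); Rs=R@g['R']; return p+R@g['t']+Rs@np.array([.136,0,-.067]),Rs
def binS(tilt,pitch=0.): 
    "scoop axes heading bin +y; tilt nose-down rad"
    return Rz(B[2]+np.pi/2)@Rot.from_euler('y',tilt).as_matrix()
E
python3 - <<'E'
from plan import *
# waypoint: lift and move, level heading +y above bin
lip=binp([0,.0,0]);lip[2]=.27
P,R=tool_for(lip,binS(0)); print(P.round(3)); p,r,o=here(); print(np.degrees((r.inv()*Rot.from_matrix(R)).as_rotvec()))
E
```

```text
after [0.4078 0.298  0.0682]
[[0.3, -1.1], [0.6, -0.8], [0.1, 0.2], [0.4, 0.6], [0.0, 0.2], [0.7, 0.4]]
grip in tool: [-0.0005  0.0017 -0.0381]
[[ 1.    -0.016  0.001]
 [-0.016 -1.    -0.001]
 [ 0.001  0.001 -1.   ]]
[ 0.469 -0.103  0.299]
[ 4.35747845e-02 -7.67846618e-02 -8.25203999e+01]
```

Emit:
drive_tool(
  commands=[
    {"linear": [0,0,-0.02],"dr": [0,0,0],"jaw": 1},
    {"linear": [0,0,-0.05],"dr": [0,0,0],"jaw": 1},
    {"linear": [0,0,-0.06],"dr": [0,0,0],"jaw": 1},
    {"linear": [0,0,-0.06],"dr": [0,0,0],"jaw": 1},
    {"linear": [0,0,-0.06],"dr": [0,0,0],"jaw": 1},
  ],
)

```text
clock: 14.7
tcp_pos: [0.405, 0.2975, 0.2814]
orientation: [3.132, 0.08, -0.012]
contact_force: [0.0, 1.6, -1.5]
grip_width: 0.0166
```

Run:
```python
from plan import *
st()
lip=binp([0,.0,0]);lip[2]=.27
P,R=tool_for(lip,binS(0)); plan(P,R,9)
```

```text
t14.70 [0.405  0.2975 0.2814] z [-0.007 -0.008 -1.   ] y [ 0.051 -0.999  0.008] F [ 0.   1.6 -1.5] w0.0166 j [-1.64  0.17  1.01  1.9  -0.16  1.17 -2.09]
dist 0.406 turn 82.6
1 [0.0048, 0.0448, -0.0016] [0.0, 0.1, -9.2]
2 [-0.0025, 0.045, -0.0016] [0.0, 0.1, -9.1]
3 [-0.0096, 0.0441, -0.0017] [0.1, 0.0, -9.2]
4 [-0.0164, 0.042, -0.0017] [-0.0, 0.1, -9.2]
5 [-0.023, 0.0388, -0.0017] [-0.0, 0.1, -9.2]
6 [-0.0289, 0.0346, -0.0018] [-0.0, 0.0, -9.1]
7 [-0.0339, 0.0296, -0.0018] [-0.0, 0.1, -9.2]
8 [-0.0383, 0.0238, -0.0018] [0.0, 0.1, -9.2]
9 [-0.0416, 0.0174, -0.0019] [0.0, 0.1, -9.2]
```

Emit:
drive_tool(
  commands=[
    {"linear": [0.005,0.045,-0.0016],"dr": [0,0.1,-9.2],"jaw": 1},
    {"linear": [-0.0025,0.045,-0.0016],"dr": [0,0.1,-9.2],"jaw": 1},
    {"linear": [-0.0096,0.044,-0.0016],"dr": [0,0.1,-9.2],"jaw": 1},
    {"linear": [-0.0164,0.042,-0.0016],"dr": [0,0,-9.2],"jaw": 1},
  ],
)

```text
clock: 15.2
tcp_pos: [0.4373, 0.1195, 0.2927]
orientation: [-2.939, -1.107, -0.006]
contact_force: [0.5, 0.5, -1.1]
grip_width: 0.017
```

Run:
```python
from plan import *
st()
lip=binp([0,.0,0]);lip[2]=.27
P,R=tool_for(lip,binS(0)); plan(P,R,5)
```

```text
t15.20 [0.4373 0.1195 0.2927] z [ 0.003  0.002 -1.   ] y [ 0.66  -0.751  0.001] F [ 0.5  0.5 -1.1] w0.0170 j [-1.49 -0.06  1.08  1.99  0.06  1.18 -1.29]
dist 0.225 turn 44.2
1 [-0.0247, 0.0376, -0.0013] [0.0, -0.0, -8.8]
2 [-0.0301, 0.0334, -0.0013] [0.1, -0.1, -8.9]
3 [-0.0349, 0.0283, -0.0013] [0.0, 0.0, -8.8]
4 [-0.0389, 0.0226, -0.0013] [0.0, -0.0, -8.9]
5 [-0.0419, 0.0164, -0.0013] [0.1, -0.1, -8.8]
```

Emit:
drive_tool(
  commands=[
    {"linear": [-0.025,0.0376,0],"dr": [0,0,-8.8],"jaw": 1},
    {"linear": [-0.03,0.0334,0],"dr": [0,0,-8.8],"jaw": 1},
    {"linear": [-0.035,0.0283,0],"dr": [0,0,-8.8],"jaw": 1},
    {"linear": [-0.039,0.0226,0],"dr": [0,0,-8.8],"jaw": 1},
  ],
)

```text
clock: 15.7
tcp_pos: [0.4624, -0.0666, 0.2909]
orientation: [-2.448, -1.965, -0.005]
contact_force: [-0.2, -0.2, -0.6]
grip_width: 0.0169
```

Run:
```python
from plan import *
st()
lip=binp([0,.0,0]);lip[2]=.27
P,R=tool_for(lip,binS(0)); plan(P,R,2); print(lipnow()[0].round(4))
```

```text
t15.70 [ 0.4624 -0.0666  0.2909] z [ 0.001  0.004 -1.   ] y [ 0.976 -0.216 -0.   ] F [-0.2 -0.2 -0.6] w0.0169 j [-1.53 -0.25  1.4   1.97  0.25  1.22 -0.43]
dist 0.038 turn 8.0
1 [-0.0172, 0.007, -0.0041] [0.0, -0.1, -4.0]
2 [-0.0176, 0.0058, -0.004] [0.1, -0.1, -4.0]
[0.4912 0.0659 0.2624]
```

Run:
```python
from plan import *
st()
c=viewer.calibration("top"); o=-c['R'].T@c['t']
def hit(u,v,zb=0.):
    uv=(190+u/5,180+v/5); d=c['R'].T@np.linalg.inv(c['K'])@np.array([*uv,1.]); M=binR(.52); n=M[:,2]; p0=binp([0,0,zb],.52)
    X=o+d*((p0-o)@n)/(d@n); return (M.T@(X-binp([0,0,0],.52))*1000).round(1)
for e in [((222,222),(222,350)),((256,250),(256,378)),((297,216),(297,346)),((336,180),(336,310))]:
    print(hit(*e[0],.004),hit(*e[1],.004))
print(hit(700,178,.0),hit(685,418,0))
for tilt,ly,lz in((.62,-.03,.025),(.60,-.012,-.009),(.55,.04,-.010),(.53,.078,-.010)):
    P,R=tool_for(binp([.002,ly,lz],.52),binS(tilt)); print(tilt,P.round(3))
P,R=tool_for(binp([.002,-.03,.06],.52),binS(.40)); plan(P,R,6)
```

```text
t15.70 [ 0.4624 -0.0666  0.2909] z [ 0.001  0.004 -1.   ] y [ 0.976 -0.216 -0.   ] F [-0.2 -0.2 -0.6] w0.0169 j [-1.53 -0.25  1.4   1.97  0.25  1.22 -0.43]
[30.4 72.5  4. ] [-28.   67.8   4. ]
[17.6 52.7  4. ] [-40.2  48.2   4. ]
[33.  31.7  4. ] [-25.4  27.3   4. ]
[49.1 12.   4. ] [-9.   7.8  4. ]
[  48.6 -164.8   -0. ] [ -50.8 -162.8   -0. ]
0.62 [ 0.472 -0.075  0.214]
0.6 [ 0.472 -0.078  0.173]
0.55 [ 0.475 -0.039  0.142]
0.53 [ 0.477 -0.008  0.121]
dist 0.071 turn 24.4
1 [-0.0015, 0.002, 0.0116] [-0.3, -3.8, -1.3]
2 [-0.0007, 0.0019, 0.0116] [-0.3, -3.9, -1.3]
3 [-0.0, 0.0019, 0.0118] [-0.4, -3.8, -1.3]
4 [0.0007, 0.0017, 0.0116] [-0.3, -3.9, -1.3]
5 [0.0015, 0.0018, 0.0117] [-0.3, -3.8, -1.3]
6 [0.0022, 0.0017, 0.0115] [-0.3, -3.8, -1.4]
```

Emit:
drive_tool(
  commands=[
    {"linear": [-0.0015,0.002,0.0116],"dr": [-0.3,-3.8,-1.3],"jaw": 1},
    {"linear": [-0.0007,0.002,0.0116],"dr": [-0.3,-3.8,-1.3],"jaw": 1},
    {"linear": [0,0.002,0.0116],"dr": [-0.3,-3.8,-1.3],"jaw": 1},
  ],
)

```text
clock: 16.08
tcp_pos: [0.46, -0.0752, 0.2601]
orientation: [2.267, 1.953, -0.207]
contact_force: [0.4, 0.5, -1.8]
grip_width: 0.0167
```

Run:
```python
from plan import *
st()
P,R=tool_for(binp([.003,-.03,.06],.52),binS(.40)); plan(P,R,3)
```

```text
t16.07 [ 0.46   -0.0752  0.2601] z [-0.012 -0.196 -0.98 ] y [ 0.989 -0.146  0.017] F [ 0.4  0.5 -1.8] w0.0167 j [-1.76 -0.34  1.45  2.03  0.54  1.28 -0.67]
dist 0.041 turn 12.2
1 [0.0024, 0.0042, 0.0128] [-0.2, -3.8, -1.3]
2 [0.0031, 0.0043, 0.0126] [-0.1, -3.9, -1.4]
3 [0.0039, 0.0043, 0.0124] [-0.2, -3.8, -1.3]
```

Run:
```python
from plan import *
p,r,o=here(); print(o['joints'].round(4))
```

```text
[-1.7601 -0.3368  1.4549  2.0311  0.543   1.2788 -0.6666]
```

```bash
cat > kin.py <<'E'
from plan import *
from scipy.optimize import least_squares
D=[ # p, z, y, joints
([.17651,.65086,.20434],[-0.,-.002,-1.],[.262,.965,-.002],[-1.41410894,0.47778479,0.02234926,1.55643147,-0.01148838,1.10930384,-0.08311108]),
([.4029,.3939,.3183],[-.006,-.010,-1],[.048,.999,-.010],[-0.98,0.21,0.12,1.68,-0.02,1.27,0.66]),
([.46,-.0637,.3037],[-.004,.002,-1],[.058,.998,.002],[-0.5,0.02,0.52,1.93,-0.01,1.2,1.54]),
([.4705,-.1386,.1214],[.008,.001,-1],[.072,.997,.002],[-0.31,0.31,0.56,2.1,-0.24,0.78,1.9]),
([.4695,-.1298,.0507],[.009,.003,-1],[.06,.998,.004],[-0.25,0.43,0.48,2.16,-0.35,0.62,1.99]),
([.4678,-.1286,.0293],[.003,.004,-1],[.059,.998,.005],[-0.23,0.47,0.46,2.17,-0.38,0.58,2.02]),
([.4691,-.1071,.1132],[.004,.004,-1],[.059,.998,.004],[-0.37,0.31,0.56,2.13,-0.24,0.76,1.86]),
([.4651,-.1094,.3019],[-.007,.003,-1],[.061,.998,.002],[-0.49,0.05,0.63,1.91,-0.03,1.2,1.66]),
([.4103,.2989,.2781],[.009,.007,-1],[-.041,.999,.007],[-0.94,0.12,0.21,1.88,-0.03,1.13,0.89]),
([.4147,.3028,.0339],[.012,.011,-1],[-.048,.999,.010],[-0.88,0.45,0.16,2.1,-0.13,0.59,0.99]),
([.4125,.301,.1576],[.01,.011,-1],[.906,-.423,.005],[-1.26,0.29,0.61,2.04,-0.22,0.87,-0.97]),
([.4121,.3014,.133],[.001,.006,-1],[.009,-1,-.006],[-1.43,0.4,0.86,2.06,-0.4,0.85,-1.91]),
([.4082,.2998,.029],[.001,.001,-1],[.052,-.999,-.001],[-1.28,0.55,0.68,2.13,-0.58,0.65,-1.72]),
([.405,.2975,.2814],[-.007,-.008,-1],[.051,-.999,.008],[-1.64,0.17,1.01,1.9,-0.16,1.17,-2.09]),
([.4373,.1195,.2927],[.003,.002,-1],[.66,-.751,.001],[-1.49,-0.06,1.08,1.99,0.06,1.18,-1.29]),
([.4624,-.0666,.2909],[.001,.004,-1],[.976,-.216,0],[-1.53,-0.25,1.4,1.97,0.25,1.22,-0.43]),
([.46,-.0752,.2601],[-.012,-.196,-.98],[.989,-.146,.017],[-1.7601,-.3368,1.4549,2.0311,.543,1.2788,-.6666]),
]
Q=np.array([d[3] for d in D]); PP=np.array([d[0] for d in D]); RR=np.array([axes(d[1],d[2]) for d in D])
AX=np.array([[0,0,-1],[0,1,0]]*3+[[0,0,-1]],float)
def fk(x,q):
    # x: 7 translations between joints (3 each) + tool yaw + small axis tilts none
    T=np.eye(3);p=np.zeros(3)
    t=x[:24].reshape(8,3)
    for i in range(7):
        p=p+T@t[i]; T=T@Rot.from_rotvec(AX[i]*q[i]).as_matrix()
    p=p+T@t[7]; T=T@Rot.from_rotvec(x[24:27]).as_matrix(); return p,T
x0=np.zeros(27); x0[2]=.15;x0[5]=.15;x0[8]=.2;x0[11]=.2;x0[14]=.2;x0[17]=.2;x0[20]=.05;x0[23]=.3
def res(x):
    e=[]
    for q,p,R in zip(Q,PP,RR):
        a,b=fk(x,q); e+=[*(a-p)*100,*Rot.from_matrix(b.T@R).as_rotvec()*50]
    return np.r_[e,(x-x0)*.5]
if __name__=="__main__":
    best=None
    for yaw in(0,np.pi/2,np.pi,-np.pi/2):
        x0[24:27]=[0,0,yaw]; r=least_squares(res,x0)
        if best is None or r.cost<best.cost: best=r
    x=best.x; np.save("kin.npy",x); print(best.cost); print(x[:24].reshape(8,3).round(3)); print(x[24:])
    for q,p,R in zip(Q,PP,RR):
        a,b=fk(x,q); print(((a-p)*1000).round(1),np.degrees(Rot.from_matrix(b.T@R).as_rotvec()).round(1))
E
python3 kin.py
```

```text
1.7489285380152275
[[-0.001  0.001  0.129]
 [-0.002 -0.012  0.129]
 [ 0.003 -0.012  0.265]
 [ 0.001 -0.018  0.265]
 [-0.016 -0.018  0.233]
 [ 0.008 -0.002  0.233]
 [-0.007 -0.002  0.036]
 [ 0.     0.001  0.286]]
[-1.95879396e-04 -7.03778741e-04  1.56986282e+00]
[-1.   1.4  0.4] [ 0.  -0.   0.1]
[ 1.7 -3.2 -1.3] [-0.3  0.  -0.3]
[ 0.6 -0.5 -0.9] [-0.1 -0.1  0.3]
[3.6 2.  2.1] [0.1 0.2 0.2]
[-0.3  3.  -1.5] [ 0.2 -0.2  0. ]
[-1.3  0.1 -1.3] [-0.1 -0.2  0. ]
[-1.  -1.2  0.5] [-0.1 -0.1  0.3]
[-1.6 -2.9 -0.4] [-0.2 -0.1  0. ]
[ 1.   1.4 -0.3] [ 0.3  0.  -0.1]
[-0.6  0.7  0.9] [-0.1 -0.3  0. ]
[-3.1  0.3 -1.8] [-0.3  0.6 -0.3]
[ 3.1 -2.3 -0.2] [ 0.4 -0.2 -0.4]
[ 1.3 -0.4  1.2] [-0.1  0.2 -0.3]
[-3.4  2.2  0.9] [-0.1  0.4  0.1]
[ 0.7 -2.   1.3] [ 0.2  0.2 -0.3]
[-0.7  0.7  1. ] [ 0.1 -0.5  0.6]
[ 1.   0.9 -0.7] [0.1 0.  0. ]
```

```bash
cat > sim.py <<'E'
from kin import *
X=np.load("kin.npy")
LO=np.array([-2.96,-.34,-1.41,.24,-1.37,.17,-2.96])+.005; HI=np.array([2.96,2.1,1.46,2.44,4.51,1.92,2.96])-.005
def err(q,p,R):
    a,b=fk(X,q); return np.r_[p-a,(Rot.from_matrix(R@b.T)).as_rotvec()*.3]
def jac(q):
    p0,R0=fk(X,q);J=np.zeros((6,7))
    for i in range(7):
        d=q.copy();d[i]+=1e-5;p,R=fk(X,d);J[:3,i]=(p-p0)/1e-5;J[3:,i]=Rot.from_matrix(R@R0.T).as_rotvec()/1e-5*.3
    return J
def step(q,p,R,it=3):
    for _ in range(it):
        e=err(q,p,R); J=jac(q); free=np.ones(7,bool)
        for _ in range(4):
            Jf=J[:,free]; dq=np.zeros(7); dq[free]=Jf.T@np.linalg.solve(Jf@Jf.T+1e-6*np.eye(6),e)
            bad=free&(((q+dq)>HI)|((q+dq)<LO))
            if not bad.any() : break
            free&=~bad
        q=np.clip(q+dq,LO,HI)
    return q,np.linalg.norm(err(q,p,R))
def path(q,p1,R1,n=10):
    p0,R0=fk(X,q); sl=Slerp([0,1],Rot.from_matrix(np.array([R0,R1])))
    for k in range(1,n+1): q,e=step(q,p0+(np.array(p1)-p0)*k/n,sl(k/n).as_matrix())
    return q,e
E
python3 - <<'E'
from sim import *
for i in (1,2,3,8,9,10,13,14,15,16):
    q,e=path(Q[i-1],PP[i],RR[i]); print(i,q.round(2),Q[i].round(2),round(e,4))
E
```

```text
1 [-0.98  0.21  0.12  1.68 -0.02  1.27  0.66] [-0.98  0.21  0.12  1.68 -0.02  1.27  0.66] 0.0
2 [-0.5   0.02  0.52  1.93 -0.01  1.2   1.53] [-0.5   0.02  0.52  1.93 -0.01  1.2   1.54] 0.0
3 [-0.3   0.31  0.55  2.11 -0.23  0.78  1.89] [-0.31  0.31  0.56  2.1  -0.24  0.78  1.9 ] 0.0
8 [-0.94  0.12  0.21  1.88 -0.03  1.13  0.89] [-0.94  0.12  0.21  1.88 -0.03  1.13  0.89] 0.0
9 [-0.88  0.45  0.16  2.1  -0.13  0.58  0.99] [-0.88  0.45  0.16  2.1  -0.13  0.59  0.99] 0.0
10 [-1.4   0.32  0.79  2.05 -0.3   0.87 -0.87] [-1.26  0.29  0.61  2.04 -0.22  0.87 -0.97] 0.0
13 [-1.63  0.17  1.    1.9  -0.15  1.16 -2.09] [-1.64  0.17  1.01  1.9  -0.16  1.17 -2.09] 0.0
14 [-1.5  -0.06  1.09  1.99  0.06  1.17 -1.29] [-1.49 -0.06  1.08  1.99  0.06  1.18 -1.29] 0.0
15 [-1.55 -0.27  1.4   1.97  0.27  1.23 -0.47] [-1.53 -0.25  1.4   1.97  0.25  1.22 -0.43] 0.0
16 [-1.74 -0.32  1.44  2.03  0.53  1.27 -0.65] [-1.76 -0.34  1.45  2.03  0.54  1.28 -0.67] 0.0014
```

```bash
cat > wp.py <<'E'
from sim import *
def W(ly,lz,tilt,x=.003):
    return tool_for(binp([x,ly,lz],.52),binS(tilt))
def run(q,wps,verbose=True,n=10):
    for name,(P,R) in wps:
        q,e=path(q,P,R,n); 
        if verbose: print(name,np.round(P,3),q.round(2),"err %.4f marg %.2f"%(e,min((q-LO).min(),(HI-q).min())))
    return q
SC=[("in0",W(-.03,.06,.40)),("in1",W(-.03,.025,.60)),("land",W(-.012,-.009,.60)),("slide",W(.04,-.01,.55)),("end",W(.078,-.010,.53)),("curl",W(.07,.02,.2)),("curl2",W(.06,.08,-.15)),("up",W(.03,.2,-.2))]
E
python3 - <<'E'
from wp import *
p,r,o=here(); q0=o['joints']
print("direct"); run(q0,SC)
E
```

```text
direct
in0 [ 0.473 -0.078  0.221] [-1.86 -0.34  1.45  2.14  0.73  1.28 -0.8 ] err 0.0325 marg 0.00
in1 [ 0.473 -0.077  0.212] [-1.96 -0.34  1.45  2.19  0.85  1.37 -0.94] err 0.0547 marg 0.00
land [ 0.473 -0.078  0.173] [-1.94 -0.34  1.45  2.26  0.88  1.28 -0.98] err 0.0721 marg 0.00
slide [ 0.476 -0.039  0.142] [-1.98 -0.34  1.45  2.3   0.85  1.2  -1.04] err 0.0880 marg 0.00
end [ 0.478 -0.008  0.121] [-2.02 -0.34  1.45  2.32  0.84  1.16 -1.09] err 0.1018 marg 0.00
curl [ 0.477 -0.024  0.113] [-1.81 -0.34  1.45  2.31  0.69  0.93 -0.86] err 0.0766 marg 0.00
curl2 [ 0.477 -0.014  0.123] [-1.63 -0.34  1.45  2.29  0.35  0.76 -0.49] err 0.0691 marg 0.00
up [0.479 0.019 0.235] [-1.68 -0.34  1.45  2.08  0.19  1.02 -0.39] err 0.0184 marg 0.00
```

Run:
```python
from wp import *
rng=np.random.default_rng(0)
def sols(P,R,N=60):
    out=[]
    for _ in range(N):
        q=rng.uniform(np.maximum(LO,[-2.9,-.3,-1.4,1.2,-1.3,.2,-2.9]),np.minimum(HI,[2,1,1.4,2.4,2.5,1.9,2.9]))
        for _ in range(25):
            q,e=step(q,P,R,1)
        if e<1e-3: out.append((min((q-LO).min(),(HI-q).min()),*q.round(2)))
    return sorted(out,reverse=True)
for n,(P,R) in SC[:5]+SC[6:]:
    s=sols(P,R); print(n,len(s)); 
    for a in s[:4]: print("  ",np.round(a,2))
```

```text
in0 23
   [ 0.44  0.38  0.22 -0.69  2.    0.55  1.19 -0.65]
   [ 0.44  0.33  0.21 -0.63  2.    0.54  1.18 -0.64]
   [ 0.42  0.06  0.18 -0.32  2.01  0.48  1.14 -0.58]
   [ 0.42 -0.03  0.17 -0.22  2.02  0.46  1.13 -0.56]
in1 31
   [ 0.43  0.4   0.34 -0.88  2.01  0.77  1.38 -0.91]
   [ 0.43  0.4   0.34 -0.88  2.01  0.77  1.38 -0.91]
   [ 0.42  0.48  0.37 -0.98  2.    0.8   1.41 -0.94]
   [ 0.42  0.28  0.3  -0.73  2.01  0.73  1.34 -0.88]
land 30
   [ 0.39  0.4   0.41 -0.89  2.04  0.83  1.35 -0.99]
   [ 0.39  0.29  0.37 -0.75  2.05  0.79  1.3  -0.96]
   [ 0.38  0.1   0.32 -0.52  2.06  0.73  1.23 -0.9 ]
   [ 0.38  0.02  0.31 -0.42  2.06  0.71  1.21 -0.88]
slide 19
   [ 0.4   0.42  0.5  -1.01  2.04  0.86  1.37 -1.11]
   [ 0.39  0.43  0.51 -1.02  2.04  0.87  1.37 -1.11]
   [ 0.39  0.24  0.42 -0.76  2.05  0.78  1.26 -1.03]
   [ 0.39  0.21  0.41 -0.72  2.05  0.77  1.25 -1.02]
end 20
   [ 0.4   0.28  0.51 -0.89  2.04  0.83  1.31 -1.14]
   [ 0.4   0.27  0.5  -0.87  2.04  0.82  1.3  -1.13]
   [ 0.4   0.23  0.48 -0.82  2.04  0.8   1.28 -1.12]
   [ 0.4   0.22  0.48 -0.8   2.04  0.79  1.27 -1.11]
curl2 15
   [ 0.36  0.71  0.36 -0.84  2.07  0.16  0.8  -0.28]
   [ 0.36  0.65  0.34 -0.76  2.08  0.12  0.79 -0.24]
   [ 0.36  0.59  0.33 -0.69  2.08  0.08  0.79 -0.2 ]
   [ 0.35  0.49  0.31 -0.57  2.08  0.02  0.78 -0.15]
up 25
   [ 0.47  0.64  0.18 -0.75  1.96 -0.09  1.02 -0.13]
   [ 0.47  0.56  0.17 -0.66  1.96 -0.11  1.02 -0.11]
   [ 0.47  0.49  0.16 -0.57  1.97 -0.13  1.02 -0.09]
   [ 0.47  0.48  0.16 -0.57  1.97 -0.13  1.02 -0.09]
```

```bash
cat > search.py <<'E'
from wp import *
p,r,o=here(); q0=o['joints']; rng=np.random.default_rng(1)
U=np.diag([1,-1,-1.])
def T(x,y,z,yaw): return np.array([x,y,z]),Rz(yaw)@U   # yaw = scoop heading
home=T(.465,-.08,.30,1.5)
best=[]
for it in range(150):
    k=rng.integers(1,3); wps=[]
    for _ in range(k):
        wps.append((rng.uniform(.40,.52),rng.uniform(-.38,.32),rng.uniform(.29,.40),1.5+rng.uniform(-2.4,2.4)))
    q=q0;rows=0;ok=True;prev=(.46,-.075,.26,1.43)
    for w in wps+[(.465,-.08,.30,1.5)]:
        rr=max(np.linalg.norm(np.subtract(w,prev)[:3])/.05,abs(w[3]-prev[3])/np.radians(10)); rows+=rr;prev=w
        q,e=path(q,*T(*w),n=max(3,int(rr/1.5))); ok&=e<.03
        if not ok: break
    if ok: best.append((q[2]+.01*rows,q[2],rows,wps,q.round(2)))
best.sort(key=lambda a:a[0])
for b in best[:6]: print(b[1].round(2),round(b[2]),np.round(b[3],2).tolist(),b[4])
E
time python3 search.py
```

```text
0.66 27 [[0.4, -0.15, 0.39, 2.9], [0.45, 0.22, 0.32, 0.77]] [-0.59  0.03  0.66  1.93 -0.02  1.19  0.  ]
0.88 19 [[0.42, -0.16, 0.4, 1.6], [0.51, 0.17, 0.3, 0.14]] [-0.8   0.03  0.88  1.94 -0.03  1.19  0.02]
0.93 26 [[0.48, -0.15, 0.36, 2.6], [0.42, -0.15, 0.39, 3.74]] [-0.85  0.03  0.93  1.94 -0.03  1.19  0.02]
0.89 33 [[0.43, -0.33, 0.4, 1.69], [0.49, -0.01, 0.36, -0.74]] [-0.81  0.03  0.89  1.94 -0.03  1.19  0.02]
0.91 31 [[0.4, -0.32, 0.31, 3.86], [0.49, 0.23, 0.3, 2.37]] [-0.83  0.03  0.91  1.94 -0.03  1.19  0.02]
1.03 21 [[0.4, -0.26, 0.32, 1.65], [0.44, 0.24, 0.31, 1.8]] [-0.94  0.03  1.03  1.94 -0.03  1.19  0.03]
real	0m9.115s
user	0m9.411s
sys	0m0.092s
```

```bash
cat > search2.py <<'E'
from wp import *
import sys
p,r,o=here(); q0=o['joints']; rng=np.random.default_rng(int(sys.argv[1]))
def T(x,y,z,yaw,tilt): return np.array([x,y,z]),Rz(yaw)@Rot.from_euler('y',tilt).as_matrix()@np.diag([1,-1,-1.])
hm=(.465,-.08,.30,1.5,.0)
best=[]
for it in range(700):
    k=rng.integers(1,3); wps=[]
    for _ in range(k):
        wps.append((rng.uniform(.38,.55),rng.uniform(-.38,.32),rng.uniform(.30,.45),1.5+rng.uniform(-2.,2.6),rng.choice([0,rng.uniform(-.5,.5)])))
    q=q0;rows=0;ok=True;prev=(.46,-.075,.26,1.43,.2);me=0;tr=[]
    for w in wps+[hm]:
        rr=max(np.linalg.norm(np.subtract(w,prev)[:3])/.05,np.hypot(w[3]-prev[3],w[4]-prev[4])/np.radians(10)); rows+=rr;prev=w
        q,e=path(q,*T(*w),n=max(3,int(rr/1.5))); me=max(e,me); tr.append(q[2].round(2))
        if e>.02: ok=False;break
    if ok: best.append((q[2]+.012*rows,q[2],rows,wps,q.round(2),me,tr))
best.sort(key=lambda a:a[0])
for b in best[:4]: print(b[1].round(2),round(b[2]),np.round(b[3],2).tolist(),b[4],round(b[5],4),b[6])
E
for s in 1 2 3 4 5 6; do python3 search2.py $s & done; wait
python3 - <<'E'
from wp import *
run(np.array([-0.59,0.03,0.66,1.93,-0.02,1.19,0.]),SC)
E
```

```text
this script no longer has the robot
this script no longer has the robot
this script no longer has the robot
this script no longer has the robot
-0.27 18 [[0.39, -0.23, 0.36, 2.95, 0.49]] [ 0.3   0.06 -0.27  1.89  0.02  1.19 -0.05] 0.0 [np.float64(0.27), np.float64(-0.27)]
-0.11 24 [[0.39, -0.12, 0.44, -0.02, -0.36], [0.39, -0.03, 0.39, 1.95, 0.38]] [ 0.15  0.05 -0.11  1.9   0.01  1.19 -0.04] 0.0 [np.float64(-0.15), np.float64(-0.32), np.float64(-0.11)]
-0.01 21 [[0.41, -0.11, 0.43, 3.26, 0.34]] [ 0.05  0.05 -0.01  1.9  -0.    1.19 -0.03] 0.0 [np.float64(0.26), np.float64(-0.01)]
-0.06 28 [[0.38, -0.11, 0.36, 3.87, 0.39]] [ 0.09  0.05 -0.06  1.9   0.    1.19 -0.03] 0.0 [np.float64(0.48), np.float64(-0.06)]
-0.64 20 [[0.4, 0.02, 0.44, 3.2, 0.38], [0.44, 0.13, 0.4, 2.34, 0.37]] [ 0.65  0.09 -0.64  1.88  0.05  1.2  -0.08] 0.0125 [np.float64(-0.27), np.float64(-0.96), np.float64(-0.64)]
0.19 11 [[0.38, -0.3, 0.43, 2.34, 0.43]] [-0.14  0.04  0.19  1.91 -0.01  1.19 -0.02] 0.0 [np.float64(0.41), np.float64(0.19)]
-0.0 30 [[0.45, 0.28, 0.34, 1.0, 0.0], [0.41, -0.09, 0.31, 3.15, 0.41]] [ 0.05 
[... 837 characters left out ...]
.33  0.79  0.19] err 0.0000 marg 0.32
up [0.479 0.019 0.235] [-0.31  0.12  0.3   2.   -0.28  1.03  0.06] err 0.0000 marg 0.43Exception ignored in: <_io.TextIOWrapper mode='rw' encoding='UTF-8'>
Traceback (most recent call last):
BrokenPipeError: [Errno 32] Broken pipe
Exception ignored in: <_io.TextIOWrapper mode='rw' encoding='UTF-8'>
Traceback (most recent call last):
BrokenPipeError: [Errno 32] Broken pipe
Exception ignored in: <_io.TextIOWrapper mode='rw' encoding='UTF-8'>
Traceback (most recent call last):
BrokenPipeError: [Errno 32] Broken pipe
Exception ignored in: <_io.TextIOWrapper mode='rw' encoding='UTF-8'>
Traceback (most recent call last):
BrokenPipeError: [Errno 32] Broken pipe
```

Run:
```python
from wp import *
p,r,o=here(); q=o['joints']; 
def T(x,y,z,yaw,tilt): return np.array([x,y,z]),Rz(yaw)@Rot.from_euler('y',tilt).as_matrix()@np.diag([1,-1,-1.])
for w in [(.38,-.3,.43,2.34,.43),(.465,-.08,.30,1.5,.2)]:
    P,R=T(*w); p0,R0=fk(X,q); n=8; sl=Slerp([0,1],Rot.from_matrix(np.array([R0,R])))
    for k in range(1,n+1):
        q1,e=step(q,p0+(P-p0)*k/n,sl(k/n).as_matrix()); print(q1.round(2),"e%.4f"%e,"dq max",np.abs(q1-q).max().round(2)); q=q1
run(q,SC)
P,R=T(.38,-.3,.43,2.34,.43); plan(P,R,8)
```

```text
[-1.57 -0.33  1.29  2.04  0.57  1.3  -0.52] e0.0000 dq max 0.19
[-1.38 -0.33  1.13  2.05  0.58  1.31 -0.37] e0.0000 dq max 0.19
[-1.18 -0.33  0.98  2.05  0.59  1.3  -0.19] e0.0000 dq max 0.2
[-0.98 -0.33  0.84  2.04  0.58  1.28 -0.  ] e0.0000 dq max 0.2
[-0.77 -0.33  0.72  2.03  0.56  1.25  0.21] e0.0000 dq max 0.21
[-0.57 -0.33  0.61  2.02  0.52  1.21  0.43] e0.0000 dq max 0.22
[-0.38 -0.33  0.53  1.99  0.47  1.16  0.67] e0.0000 dq max 0.24
[-0.21 -0.33  0.47  1.96  0.4   1.12  0.92] e0.0000 dq max 0.25
[-0.19 -0.29  0.4   1.98  0.4   1.13  0.76] e0.0000 dq max 0.16
[-0.19 -0.24  0.34  1.98  0.38  1.15  0.6 ] e0.0000 dq max 0.16
[-0.19 -0.2   0.29  1.98  0.37  1.17  0.44] e0.0000 dq max 0.16
[-0.19 -0.15  0.25  1.98  0.34  1.18  0.29] e0.0000 dq max 0.15
[-0.21 -0.11  0.22  1.97  0.32  1.19  0.15] e0.0000 dq max 0.14
[-0.22 -0.06  0.19  1.96  0.28  1.2   0.01] e0.0000 dq max 0.14
[-0.24 -0.01  0.18  1.94  0.24  1.21 -0.12] e0.0000 dq max 0.13
[-0.25  0.04  0.16  1.93  0.2   1.21 -0.24] e0.0000 dq max 0.12
in0 [ 0.473 -0.078  0.221] [-0.34  0.16  0.12  2.03  0.41  1.1  -0.51] err 0.0
[... 371 characters left out ...]
000 marg 0.36
curl [ 0.477 -0.024  0.113] [-0.23  0.28  0.02  2.12  0.26  0.81 -0.47] err 0.0000 marg 0.32
curl2 [ 0.477 -0.014  0.123] [ 0.07  0.26 -0.08  2.1  -0.19  0.78  0.05] err 0.0000 marg 0.33
up [0.479 0.019 0.235] [ 0.06  0.12 -0.09  1.99 -0.22  1.02 -0.  ] err 0.0000 marg 0.45
dist 0.293 turn 53.9
1 [-0.0329, -0.0054, -0.0152] [-1.9, -1.5, -6.3]
2 [-0.0325, -0.0085, -0.0146] [-1.9, -1.5, -6.3]
3 [-0.0317, -0.0116, -0.014] [-2.0, -1.5, -6.3]
4 [-0.0307, -0.0145, -0.0137] [-1.9, -1.5, -6.3]
5 [-0.0293, -0.0174, -0.0135] [-1.9, -1.5, -6.2]
6 [-0.0276, -0.0201, -0.0133] [-1.9, -1.5, -6.3]
7 [-0.0256, -0.0225, -0.0133] [-1.9, -1.4, -6.3]
8 [-0.0233, -0.0247, -0.0135] [-1.9, -1.5, -6.3]
```

Run:
```python
from wp import *
p,r,o=here(); q0=o['joints']; rng=np.random.default_rng(3); best=[]
def T(x,y,z,yaw,tilt): return np.array([x,y,z]),Rz(yaw)@Rot.from_euler('y',tilt).as_matrix()@np.diag([1,-1,-1.])
for it in range(250):
    w=(rng.uniform(.38,.55),rng.uniform(-.35,.1),rng.uniform(.27,.44),rng.uniform(1.2,3.3),rng.uniform(-.3,.5))
    q=q0; pen=0;bad=False
    for v in [w,(.465,-.08,.30,1.5,.2)]:
        P,R=T(*v); p0,R0=fk(X,q); n=8; sl=Slerp([0,1],Rot.from_matrix(np.array([R0,R])))
        for k in range(1,n+1):
            q,e=step(q,p0+(P-p0)*k/n,sl(k/n).as_matrix(),1)
            m=min((q-LO).min(),(HI-q).min()); pen+=(m<.02)
            if e>.02: bad=True
        if bad: break
    if not bad: best.append((q[2]+.15*pen,q[2],pen,np.round(w,2)))
best.sort(key=lambda a:a[0])
for b in best[:6]: print(b)
```

```text
(np.float64(0.752318374065241), np.float64(-0.4476816259347589), np.int64(8), array([ 0.39, -0.09,  0.3 ,  2.81,  0.45]))
(np.float64(0.9116709352559959), np.float64(-0.2883290647440041), np.int64(8), array([ 0.4 , -0.22,  0.35,  2.98,  0.47]))
(np.float64(1.10410587509045), np.float64(-0.0958941249095499), np.int64(8), array([ 0.38, -0.15,  0.39,  2.52,  0.35]))
(np.float64(1.155805436692359), np.float64(-0.044194563307641044), np.int64(8), array([ 0.4 , -0.13,  0.4 ,  2.41,  0.42]))
(np.float64(1.254154944708683), np.float64(0.05415494470868319), np.int64(8), array([ 0.39, -0.13,  0.37,  2.32,  0.4 ]))
(np.float64(1.3843745272058663), np.float64(1.3843745272058663), np.int64(0), array([ 0.41, -0.23,  0.42,  1.28,  0.44]))
```

Run:
```python
import sim
from sim import *
lo,hi=sim.LO.copy(),sim.HI.copy()
sim.LO[:]=-9; sim.HI[:]=9
q=Q[15]; rows=[([-0.0015,.002,.0116],[-.3,-3.8,-1.3]),([-0.0007,.002,.0116],[-.3,-3.8,-1.3]),([0,.002,.0116],[-.3,-3.8,-1.3])]
for l,d in rows:
    p,R=fk(X,q); q,e=step(q,p+R@np.array(l),R@Rot.from_rotvec(np.radians(d)).as_matrix()); print(q.round(3))
print("end pose",fk(X,q)[0], "measured",PP[16]); print(fk(X,q)[1][:,2:].T,RR[16][:,2])
q,e=path(Q[15],PP[16],RR[16],10); print("unclamped to measured pose",q.round(3),Q[16])
```

```text
[-1.616 -0.22   1.474  1.985  0.291  1.205 -0.439]
[-1.727 -0.207  1.562  2.     0.349  1.196 -0.469]
[-1.845 -0.217  1.641  2.016  0.426  1.199 -0.523]
end pose [ 0.46705879 -0.07106577  0.25723181] measured [ 0.46   -0.0752  0.2601]
[[-0.01479022 -0.1856107  -0.98251204]] [-0.01200624 -0.196102   -0.98051   ]
unclamped to measured pose [-1.777 -0.191  1.588  2.029  0.413  1.193 -0.513] [-1.7601 -0.3368  1.4549  2.0311  0.543   1.2788 -0.6666]
```

Emit:
drive_tool(
  commands=[
    {"linear": [-0.033,-0.005,-0.015],"dr": [-1.9,-1.5,-6.3],"jaw": 1},
    {"linear": [-0.0325,-0.0085,-0.0146],"dr": [-1.9,-1.5,-6.3],"jaw": 1},
    {"linear": [-0.0317,-0.0116,-0.014],"dr": [-1.9,-1.5,-6.3],"jaw": 1},
  ],
)

```text
clock: 16.45
tcp_pos: [0.4306, -0.1548, 0.3228]
orientation: [1.806, 2.256, -0.225]
contact_force: [0.4, -1.2, -1.5]
grip_width: 0.0167
```

```bash
cat >> wp.py <<'E'
def TT(x,y,z,yaw,tilt): return np.array([x,y,z]),Rz(yaw)@Rot.from_euler('y',tilt).as_matrix()@np.diag([1,-1,-1.])
E
python3 - <<'E'
from wp import *
st(); P,R=TT(.38,-.3,.43,2.34,.43); plan(P,R,5)
p,r,o=here(); print(o['joints'].round(4)); q,e=path(o['joints'],P,R,6); print(q.round(3),e)
E
```

```text
t16.45 [ 0.4306 -0.1548  0.3228] z [ 0.092 -0.269 -0.959] y [0.974 0.223 0.031] F [ 0.4 -1.2 -1.5] w0.0167 j [-1.18 -0.33  0.96  2.06  0.58  1.31 -0.19]
dist 0.187 turn 32.2
1 [-0.0312, -0.0157, -0.0137] [-1.9, -1.5, -6.0]
2 [-0.0297, -0.0184, -0.0134] [-1.8, -1.5, -5.9]
3 [-0.0281, -0.021, -0.0133] [-1.9, -1.5, -6.0]
4 [-0.0261, -0.0234, -0.0134] [-1.9, -1.5, -6.0]
5 [-0.0239, -0.0255, -0.0135] [-1.8, -1.5, -5.9]
[-1.1792 -0.3347  0.9591  2.0558  0.5822  1.305  -0.1869]
[-0.212 -0.328  0.472  1.961  0.403  1.122  0.922] 4.638912658707359e-10
```

Tracks the model exactly; J3 falls. Continue.

Emit:
drive_tool(
  commands=[
    {"linear": [-0.031,-0.0157,-0.0137],"dr": [-1.9,-1.5,-6.0],"jaw": 1},
    {"linear": [-0.03,-0.0184,-0.0134],"dr": [-1.9,-1.5,-6.0],"jaw": 1},
    {"linear": [-0.028,-0.021,-0.0133],"dr": [-1.9,-1.5,-6.0],"jaw": 1},
    {"linear": [-0.026,-0.0234,-0.0134],"dr": [-1.9,-1.5,-6.0],"jaw": 1},
    {"linear": [-0.024,-0.0255,-0.0135],"dr": [-1.8,-1.5,-6.0],"jaw": 1},
  ],
)

```text
clock: 17.08
tcp_pos: [0.3782, -0.2946, 0.4231]
orientation: [1.097, 2.517, -0.227]
contact_force: [0.9, -1.2, -1.4]
grip_width: 0.0169
```

Run:
```python
from wp import *
st(); P,R=W(-.03,.08,.40); plan(P,R,8)
p,r,o=here(); run(o['joints'],[("pre",(P,R))]+SC)
```

```text
t17.07 [ 0.3782 -0.2946  0.4231] z [ 0.281 -0.295 -0.913] y [0.732 0.682 0.005] F [ 0.9 -1.2 -1.4] w0.0169 j [-0.13 -0.33  0.39  1.99  0.38  1.12  0.91]
dist 0.308 turn 47.4
1 [0.021, 0.028, 0.016] [2.4, 0.1, 5.4]
2 [0.0234, 0.0265, 0.015] [2.3, 0.1, 5.5]
3 [0.026, 0.0247, 0.0139] [2.4, 0.1, 5.4]
4 [0.0281, 0.0227, 0.013] [2.3, 0.1, 5.4]
5 [0.0302, 0.0205, 0.0122] [2.4, 0.1, 5.5]
6 [0.032, 0.018, 0.0115] [2.4, 0.1, 5.4]
7 [0.0335, 0.0154, 0.0108] [2.3, 0.2, 5.5]
8 [0.0349, 0.0125, 0.0103] [2.4, 0.1, 5.4]
pre [ 0.474 -0.068  0.239] [-0.22  0.15 -0.03  2.    0.42  1.16 -0.53] err 0.0000 marg 0.44
in0 [ 0.473 -0.078  0.221] [-0.21  0.16 -0.02  2.02  0.43  1.11 -0.53] err 0.0000 marg 0.41
in1 [ 0.473 -0.077  0.212] [-0.31  0.23 -0.03  2.04  0.6   1.2  -0.74] err 0.0000 marg 0.39
land [ 0.473 -0.078  0.173] [-0.31  0.29 -0.03  2.08  0.62  1.13 -0.79] err 0.0000 marg 0.36
slide [ 0.476 -0.039  0.142] [-0.34  0.33 -0.06  2.08  0.58  1.08 -0.84] err 0.0000 marg 0.36
end [ 0.478 -0.008  0.121] [-0.37  0.37 -0.08  2.07  0.56  1.06 -0.89] err 0.0000 marg 0.37
curl [ 0.477 -0.024  0.113] [-0.11  0.29 -0.11  2.11  0.3   0.83 -0.52] err 0.0000 marg 0.33
curl2 [ 0.477 -0.014  0.123] [ 0.19  0.27 -0.21  2.1  -0.14  0.77  0.  ] err 0.0000 marg 0.34
up [0.479 0.019 0.235] [ 0.18  0.13 -0.23  1.98 -0.2   1.02 -0.02] err 0.0000 marg 0.45
```

Emit:
drive_tool(
  commands=[
    {"linear": [0.021,0.028,0.016],"dr": [2.4,0.1,5.4],"jaw": 1},
    {"linear": [0.0234,0.0265,0.015],"dr": [2.4,0.1,5.4],"jaw": 1},
    {"linear": [0.026,0.0247,0.014],"dr": [2.4,0.1,5.4],"jaw": 1},
    {"linear": [0.028,0.0227,0.013],"dr": [2.4,0.1,5.4],"jaw": 1},
    {"linear": [0.03,0.0205,0.0122],"dr": [2.4,0.1,5.4],"jaw": 1},
    {"linear": [0.032,0.018,0.0115],"dr": [2.4,0.1,5.4],"jaw": 1},
    {"linear": [0.0335,0.0154,0.0108],"dr": [2.4,0.1,5.4],"jaw": 1},
    {"linear": [0.035,0.0125,0.0103],"dr": [2.4,0.1,5.4],"jaw": 1},
  ],
)

```text
clock: 18.08
tcp_pos: [0.4744, -0.0753, 0.2365]
orientation: [2.124, 1.882, -0.426]
contact_force: [0.3, 0.0, -0.6]
grip_width: 0.0169
```

Run:
```python
from wp import *
st(); P,R=W(-.03,.08,.40); plan(P,R,1)
l,Rs=lipnow()
for n,o_,s in(("side",(230,120),5),("top",(190,180),5)):
    snap(n,n[0]+"11",(o_[0],o_[1],o_[0]+150,o_[1]+120),s)
    for nm,d in(("lip+y",(0,.045,0)),("lip-y",(0,-.045,0)),("back+y",(-.095,.045,.046)),("back-y",(-.095,-.045,.046))):
        print(n,nm,((proj(n,l+Rs@np.array(d))[0]-o_)*s).round(0))
```

```text
t18.07 [ 0.4744 -0.0753  0.2365] z [-0.039 -0.39  -0.92 ] y [ 0.993 -0.119  0.008] F [ 0.3  0.  -0.6] w0.0169 j [-0.23  0.17 -0.03  1.98  0.42  1.17 -0.58]
dist 0.008 turn 2.4
1 [0.006, -0.0014, -0.0049] [-0.8, 0.2, -2.3]
side lip+y [358. 387.]
side lip-y [184. 351.]
side back+y [402. 175.]
side back-y [227. 143.]
top lip+y [326. 362.]
top lip-y [348. 146.]
top back+y [495. 370.]
top back-y [517. 138.]
```

View pics/s11.png

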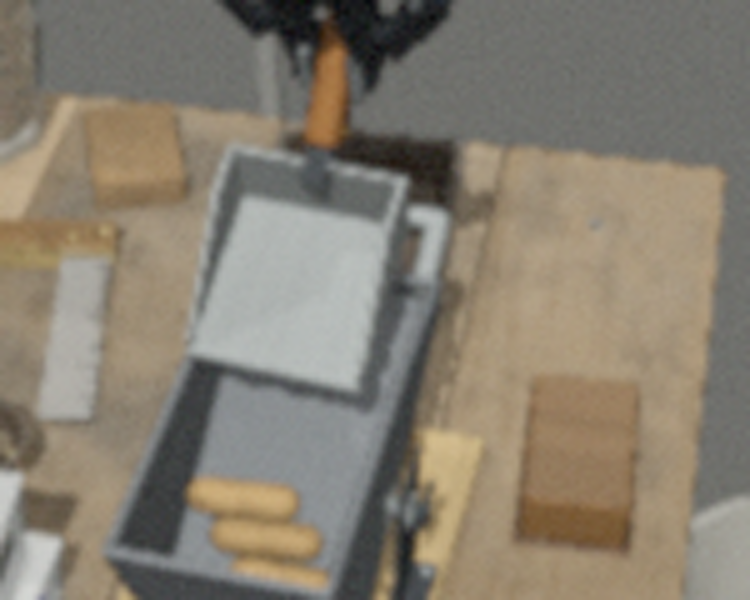

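View pics/t11.png

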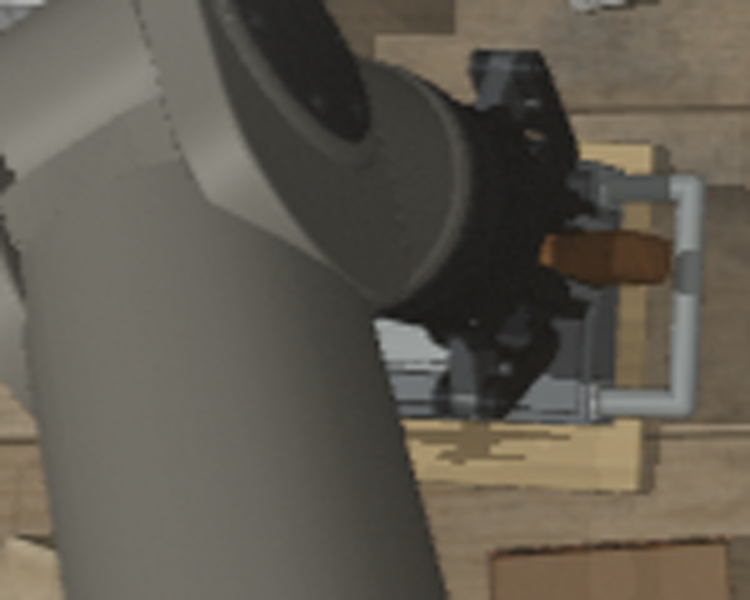

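Run:
```python
from wp import *
P,R=W(-.016,.03,.60); plan(P,R,5)
```

```text
dist 0.027 turn 11.5
1 [0.0039, -0.0004, 0.0038] [-0.2, -2.3, -0.3]
2 [0.004, -0.0004, 0.0037] [-0.3, -2.2, -0.4]
3 [0.0041, -0.0003, 0.0035] [-0.2, -2.3, -0.3]
4 [0.0043, -0.0004, 0.0034] [-0.3, -2.2, -0.4]
5 [0.0044, -0.0003, 0.0031] [-0.2, -2.3, -0.3]
```

Emit:
drive_tool(
  commands=[
    {"linear": [0.004,-0.0004,0.0038],"dr": [-0.2,-2.3,-0.3],"jaw": 1},
    {"linear": [0.004,-0.0004,0.0037],"dr": [-0.3,-2.3,-0.4],"jaw": 1},
    {"linear": [0.004,-0.0003,0.0035],"dr": [-0.2,-2.3,-0.3],"jaw": 1},
    {"linear": [0.0043,-0.0004,0.0034],"dr": [-0.3,-2.2,-0.4],"jaw": 1},
    {"linear": [0.0044,-0.0003,0.0031],"dr": [-0.2,-2.2,-0.3],"jaw": 1},
  ],
)

```text
clock: 18.8
tcp_pos: [0.4732, -0.0665, 0.2105]
orientation: [1.954, 1.804, -0.602]
contact_force: [0.7, 0.4, -1.5]
grip_width: 0.0168
```

```bash
cat >> wp.py <<'E'
def lipbin():
    l,Rs=lipnow(); M=binR(.52); v=M.T@(l-binp([0,0,0],.52)); a=M.T@Rs
    print("lip in bin mm",(v*1000).round(1),"pitch rel floor deg (nose down +) %.1f yaw %.1f roll %.1f"%(-np.degrees(np.arcsin(a[2,0])),np.degrees(np.arctan2(-a[0,0],a[1,0])),np.degrees(a[2,1])))
E
python3 - <<'E'
from wp import *
st(); lipbin(); P,R=W(-.011,-.008,.58); plan(P,R,4)
E
```

```text
t18.80 [ 0.4732 -0.0665  0.2105] z [-0.036 -0.569 -0.822] y [ 0.997 -0.077  0.009] F [ 0.7  0.4 -1.5] w0.0168 j [-0.35  0.27 -0.05  2.01  0.59  1.22 -0.79]
lip in bin mm [  2.4 -20.5  28. ] pitch rel floor deg (nose down +) 5.0 yaw -0.1 roll -0.0
dist 0.041 turn 1.6
1 [0.003, 0.0001, 0.0097] [0.0, 0.4, -0.0]
2 [0.0029, 0.0002, 0.0097] [0.0, 0.4, -0.0]
3 [0.0028, 0.0001, 0.0097] [0.0, 0.4, -0.1]
4 [0.0028, 0.0002, 0.0098] [0.0, 0.4, 0.0]
```

Emit:
drive_tool(
  commands=[
    {"linear": [0.003,0.0001,0.0097],"dr": [0,0.3,0],"jaw": 1},
    {"linear": [0.003,0.0001,0.0097],"dr": [0,0.3,0],"jaw": 1},
    {"linear": [0.003,0.0001,0.0097],"dr": [0,0.3,0],"jaw": 1},
  ],
)

```text
clock: 19.18
tcp_pos: [0.4728, -0.0771, 0.1805]
orientation: [1.965, 1.814, -0.586]
contact_force: [0.1, 0.8, -1.2]
grip_width: 0.0167
```

Run:
```python
from wp import *
st(); lipbin(); P,R=W(-.009,-.009,.58); plan(P,R,2); snap("side","s12",(230,120,380,240),5)
```

```text
t19.18 [ 0.4728 -0.0771  0.1805] z [-0.035 -0.554 -0.832] y [ 0.997 -0.077  0.01 ] F [ 0.1  0.8 -1.2] w0.0167 j [-0.33  0.3  -0.05  2.05  0.6   1.15 -0.8 ]
lip in bin mm [  2.7 -14.1  -0.9] pitch rel floor deg (nose down +) 4.0 yaw -0.1 roll -0.1
dist 0.010 turn 0.5
1 [0.0027, 0.0002, 0.0045] [0.0, 0.3, -0.0]
2 [0.0026, 0.0002, 0.0045] [0.1, 0.2, -0.1]
```

View pics/s12.png

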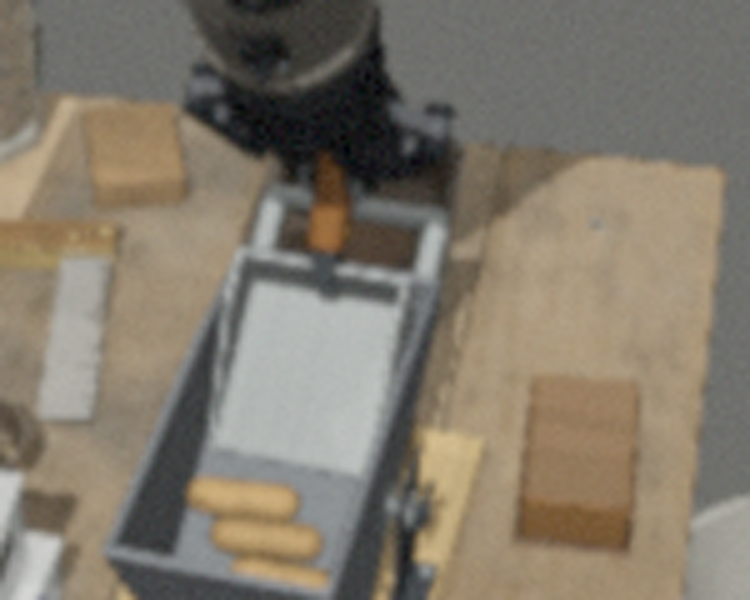

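Emit:
drive_tool(
  commands=[
    {"linear": [0.002,0.0002,0.0045],"dr": [0,0.3,0],"jaw": 1},
    {"linear": [0.002,0.0002,0.0035],"dr": [0,0.3,0],"jaw": 1},
  ],
)

```text
clock: 19.48
tcp_pos: [0.4724, -0.0798, 0.1702]
orientation: [1.974, 1.819, -0.579]
contact_force: [-0.1, 0.2, -0.5]
grip_width: 0.0167
```

Run:
```python
from wp import *
st(); lipbin()
```

```text
t19.48 [ 0.4724 -0.0798  0.1702] z [-0.036 -0.545 -0.838] y [ 0.997 -0.079  0.008] F [-0.1  0.2 -0.5] w0.0167 j [-0.32  0.31 -0.04  2.06  0.6   1.12 -0.8 ]
lip in bin mm [  2.6 -10.9  -9.8] pitch rel floor deg (nose down +) 3.4 yaw -0.1 roll 0.1
```

Emit:
drive_tool(
  commands=[
    {"linear": [0.001,0,0.0015],"dr": [0,0,0],"jaw": 1},
  ],
)

```text
clock: 19.6
tcp_pos: [0.4729, -0.0796, 0.1686]
orientation: [1.975, 1.819, -0.577]
contact_force: [0.3, 1.3, 1.6]
grip_width: 0.0165
```

Emit:
drive_tool(
  commands=[
    {"linear": [0.001,0,0.0015],"dr": [0,0,0],"jaw": 1},
  ],
)

```text
clock: 19.73
tcp_pos: [0.4736, -0.079, 0.1671]
orientation: [1.975, 1.819, -0.575]
contact_force: [-1.5, 1.7, 4.3]
grip_width: 0.0167
```

Run:
```python
from wp import *
st(); lipbin(); snap("side","s13",(260,180,340,240),9)
```

```text
t19.73 [ 0.4736 -0.079   0.1671] z [-0.034 -0.544 -0.838] y [ 0.997 -0.079  0.011] F [-1.5  1.7  4.3] w0.0167 j [-0.32  0.31 -0.04  2.06  0.6   1.11 -0.81]
lip in bin mm [  3.9  -8.6 -11.7] pitch rel floor deg (nose down +) 3.3 yaw -0.2 roll -0.1
```

View pics/s13.png

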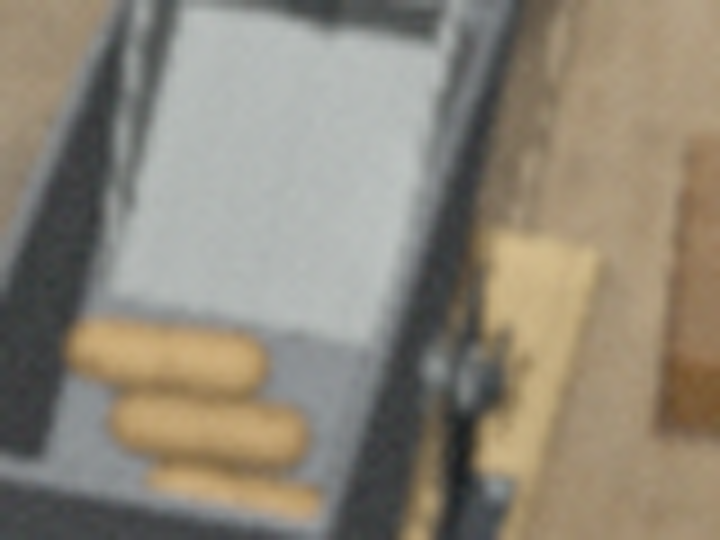

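Emit:
drive_tool(
  commands=[
    {"linear": [0,0.002,-0.0015],"dr": [0,0,0],"jaw": 1},
    {"linear": [0,0.002,0.001],"dr": [0,0,0],"jaw": 1},
    {"linear": [0.007,0,0],"dr": [0,0,0],"jaw": 1},
    {"linear": [0.007,0,0],"dr": [0,0,0],"jaw": 1},
    {"linear": [0.007,0,0],"dr": [0,0,0],"jaw": 1},
  ],
)

```text
clock: 20.4
tcp_pos: [0.4791, -0.0603, 0.1557]
orientation: [1.974, 1.819, -0.576]
contact_force: [-1.1, 1.5, 5.5]
grip_width: 0.0164
```

Run:
```python
from wp import *
st(); lipbin(); snap("side","s14",(260,180,340,240),9)
```

```text
t20.40 [ 0.4791 -0.0603  0.1557] z [-0.034 -0.544 -0.838] y [ 0.997 -0.078  0.01 ] F [-1.1  1.5  5.5] w0.0164 j [-0.34  0.34 -0.05  2.04  0.6   1.11 -0.84]
lip in bin mm [  8.2  13.6 -12.3] pitch rel floor deg (nose down +) 3.3 yaw -0.2 roll -0.0
```

View pics/s14.png

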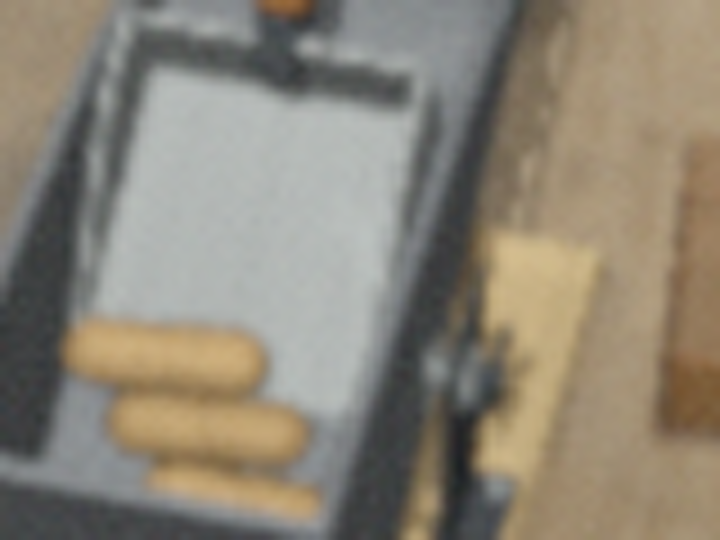

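Emit:
drive_tool(
  commands=[
    {"linear": [0.007,0,-0.0002],"dr": [0,0,0],"jaw": 1},
    {"linear": [0.007,0,-0.0002],"dr": [0,0,0],"jaw": 1},
    {"linear": [0.007,0,-0.0002],"dr": [0,0,0],"jaw": 1},
    {"linear": [0.007,0,-0.0002],"dr": [0,0,0],"jaw": 1},
  ],
)

```text
clock: 20.95
tcp_pos: [0.4811, -0.0337, 0.1406]
orientation: [1.973, 1.822, -0.575]
contact_force: [-2.2, 0.4, 4.4]
grip_width: 0.0165
```

Run:
```python
from wp import *
st(); lipbin(); snap("side","s15",(250,170,340,240),8)
```

```text
t20.95 [ 0.4811 -0.0337  0.1406] z [-0.034 -0.544 -0.838] y [ 0.997 -0.077  0.009] F [-2.2  0.4  4.4] w0.0165 j [-0.38  0.38 -0.07  2.03  0.59  1.11 -0.89]
lip in bin mm [  8.3  44.2 -12.1] pitch rel floor deg (nose down +) 3.3 yaw -0.1 roll -0.1
```

View pics/s15.png

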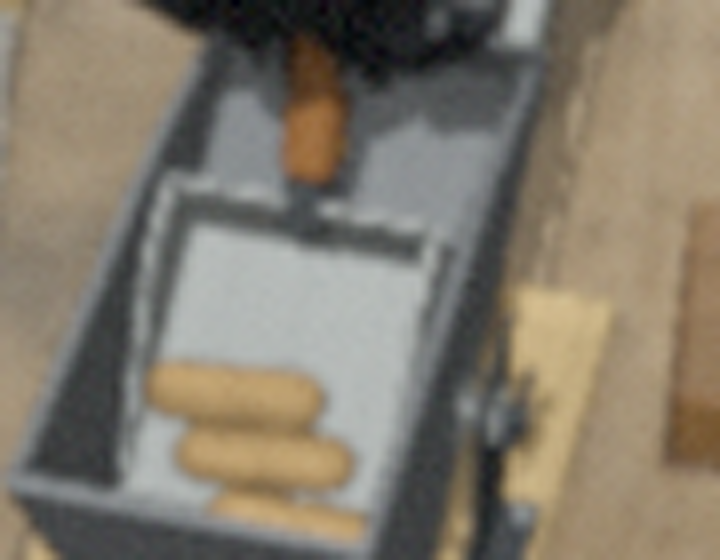

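Emit:
drive_tool(
  commands=[
    {"linear": [0.007,0,-0.0003],"dr": [0,0,0],"jaw": 1},
    {"linear": [0.007,0,-0.0003],"dr": [0,0,0],"jaw": 1},
    {"linear": [0.007,0,-0.0003],"dr": [0,0,0],"jaw": 1},
    {"linear": [0.006,0,-0.0003],"dr": [0,0,0],"jaw": 1},
  ],
)

```text
clock: 21.5
tcp_pos: [0.4829, -0.0083, 0.1257]
orientation: [1.972, 1.823, -0.576]
contact_force: [-1.7, 1.5, 5.5]
grip_width: 0.0167
```

Run:
```python
from wp import *
st(); lipbin(); snap("side","s16",(250,170,340,240),8)
```

```text
t21.50 [ 0.4829 -0.0083  0.1257] z [-0.034 -0.544 -0.838] y [ 0.997 -0.076  0.009] F [-1.7  1.5  5.5] w0.0167 j [-0.41  0.42 -0.08  2.02  0.58  1.11 -0.94]
lip in bin mm [  8.4  73.7 -12.4] pitch rel floor deg (nose down +) 3.3 yaw -0.0 roll -0.1
```

View pics/s16.png

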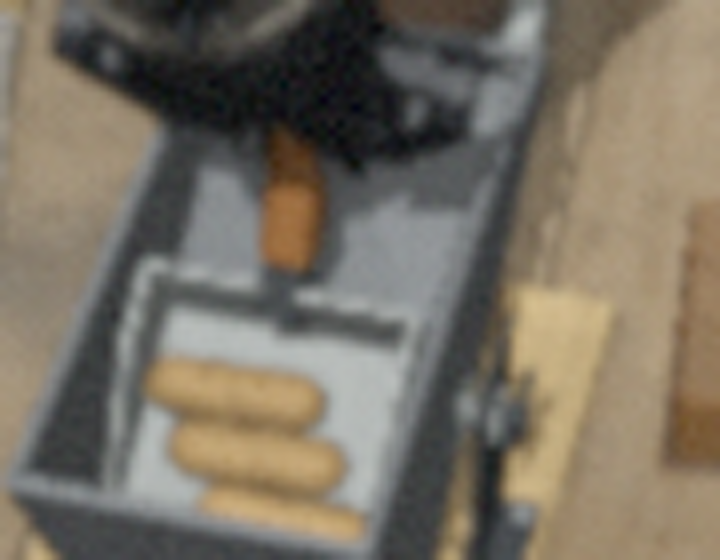

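Emit:
drive_tool(
  commands=[
    {"linear": [0.003,0,-0.0003],"dr": [0,0,0],"jaw": 1},
  ],
)

```text
clock: 21.68
tcp_pos: [0.4833, -0.0053, 0.1242]
orientation: [1.97, 1.823, -0.577]
contact_force: [-1.0, -5.0, 9.4]
grip_width: 0.0167
```

Emit:
drive_tool(
  commands=[
    {"linear": [0.003,0,-0.0003],"dr": [0,0,0],"jaw": 1},
  ],
)

```text
clock: 21.8
tcp_pos: [0.4835, -0.0052, 0.124]
orientation: [1.968, 1.819, -0.582]
contact_force: [-2.0, -6.6, 15.8]
grip_width: 0.0168
```

Run:
```python
from wp import *
st(); lipbin()
```

```text
t21.80 [ 0.4835 -0.0052  0.124 ] z [-0.035 -0.549 -0.835] y [ 0.997 -0.076  0.008] F [-2.  -6.6 15.8] w0.0168 j [-0.42  0.43 -0.08  2.01  0.59  1.12 -0.95]
lip in bin mm [  8.7  77.  -13.2] pitch rel floor deg (nose down +) 3.6 yaw 0.0 roll -0.0
```

```bash
cat >> wp.py <<'E'
def rows_through(poses):
    p,r,o=here(); q=o['joints']; P,Rm=p,r
    for i,(pt,Rt) in enumerate(poses):
        rt=Rot.from_matrix(Rt); l=np.round(Rm.inv().apply(pt-P),4); d=np.round(np.degrees((Rm.inv()*rt).as_rotvec()),1)
        P=P+Rm.apply(l); Rm=Rm*Rot.from_rotvec(np.radians(d)); q1,e=step(q,P,Rm.as_matrix()); m=min((q1-LO).min(),(HI-q1).min())
        print(i+1,l.tolist(),d.tolist(),"| dq %.2f m %.2f e %.4f"%(abs(q1-q).max(),m,e)); q=q1
    print(q.round(2)); return q
E
python3 - <<'E'
from wp import *
lipbin()
phis=np.linspace(0,45,13)[1:]; z=np.interp(phis,[0,15,30,45],[-.010,.021,.053,.090])
rows_through([W(.0752,zz,.52+.0-np.radians(ph),x=.0085-.0025*min(1,k/4)) for k,(ph,zz) in enumerate(zip(phis,z))])
E
```

```text
lip in bin mm [  8.7  77.  -13.2] pitch rel floor deg (nose down +) 3.6 yaw 0.0 roll -0.0
1 [-0.0051, -0.0001, 0.0069] [0.1, 7.4, -0.0] | dq 0.13 m 0.37 e 0.0000
2 [-0.0011, -0.0006, 0.0012] [0.1, 3.7, -0.0] | dq 0.06 m 0.36 e 0.0000
3 [-0.0006, -0.0006, 0.0012] [0.1, 3.8, -0.0] | dq 0.07 m 0.35 e 0.0000
4 [-0.0001, -0.0006, 0.0013] [0.0, 3.7, -0.0] | dq 0.08 m 0.34 e 0.0000
5 [0.0005, -0.0007, 0.0012] [0.1, 3.8, -0.0] | dq 0.08 m 0.34 e 0.0000
6 [0.0009, 0.0, 0.0014] [0.0, 3.7, -0.0] | dq 0.09 m 0.33 e 0.0000
7 [0.0015, -0.0, 0.0015] [0.1, 3.8, -0.0] | dq 0.09 m 0.33 e 0.0000
8 [0.0019, -0.0, 0.0017] [0.1, 3.7, -0.0] | dq 0.10 m 0.33 e 0.0000
9 [0.0031, -0.0001, 0.001] [0.0, 3.8, -0.0] | dq 0.10 m 0.33 e 0.0000
10 [0.0035, -0.0001, 0.0012] [0.1, 3.7, -0.0] | dq 0.09 m 0.33 e 0.0000
11 [0.004, -0.0, 0.0016] [0.1, 3.8, -0.0] | dq 0.10 m 0.33 e 0.0000
12 [0.0045, -0.0001, 0.0019] [0.0, 3.7, -0.0] | dq 0.09 m 0.33 e 0.0000
[ 0.28  0.32 -0.28  2.1  -0.27  0.74  0.13]
```

Emit:
drive_tool(
  commands=[
    {"linear": [-0.003,0,0.003],"dr": [0,3.7,0],"jaw": 1},
    {"linear": [-0.0021,-0.0001,0.0035],"dr": [0.1,3.7,0],"jaw": 1},
    {"linear": [-0.0011,-0.0006,0.0011],"dr": [0.1,3.7,0],"jaw": 1},
    {"linear": [-0.0006,-0.0006,0.0011],"dr": [0.1,3.8,0],"jaw": 1},
    {"linear": [-0.0001,-0.0006,0.0012],"dr": [0,3.7,0],"jaw": 1},
  ],
)

```text
clock: 22.42
tcp_pos: [0.4793, -0.0183, 0.1158]
orientation: [2.171, 2.007, -0.277]
contact_force: [-0.1, 0.4, -2.0]
grip_width: 0.0169
```

Run:
```python
from wp import *
st(); lipbin(); snap("side","s17",(250,170,340,240),8)
```

```text
t22.43 [ 0.4793 -0.0183  0.1158] z [-0.02  -0.251 -0.968] y [ 0.997 -0.079  0.   ] F [-0.1  0.4 -2. ] w0.0169 j [-0.17  0.31 -0.12  2.07  0.36  0.88 -0.61]
lip in bin mm [ 5.2 74.5 18.1] pitch rel floor deg (nose down +) -15.2 yaw 0.0 roll 0.2
```

View pics/s17.png

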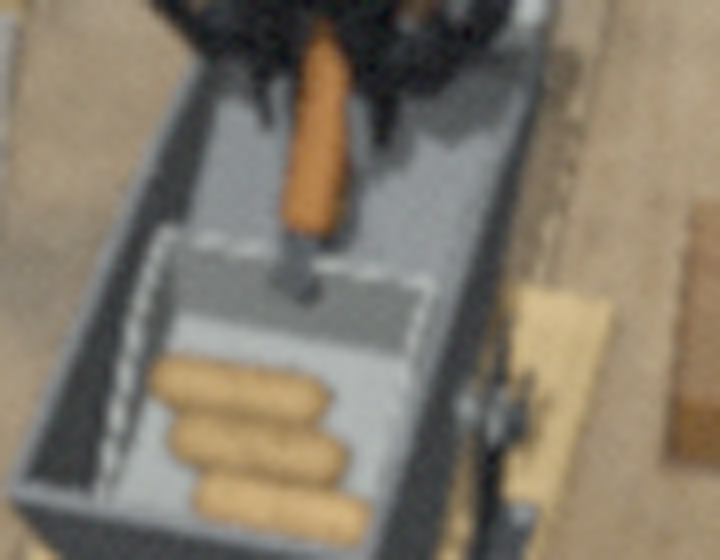

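Run:
```python
from wp import *
phis=np.linspace(15.2,46,9)[1:]; z=np.interp(phis,[15,30,46],[.021,.056,.096])
rows_through([W(.0755,zz,.52-np.radians(ph),x=.0055) for k,(ph,zz) in enumerate(zip(phis,z))])
```

```text
1 [0.0048, 0.0003, -0.0028] [-0.2, 3.8, -0.2] | dq 0.09 m 0.34 e 0.0000
2 [0.0013, -0.0, 0.0007] [0.1, 3.8, 0.0] | dq 0.09 m 0.34 e 0.0000
3 [0.0019, -0.0001, 0.0009] [0.1, 3.9, 0.0] | dq 0.10 m 0.33 e 0.0000
4 [0.0024, 0.0, 0.001] [0.0, 3.8, 0.0] | dq 0.10 m 0.33 e 0.0000
5 [0.0033, -0.0, 0.0009] [0.1, 3.9, 0.0] | dq 0.10 m 0.33 e 0.0000
6 [0.0038, -0.0001, 0.0012] [0.1, 3.8, 0.0] | dq 0.10 m 0.33 e 0.0000
7 [0.0043, -0.0001, 0.0016] [0.0, 3.9, -0.0] | dq 0.10 m 0.33 e 0.0000
8 [0.0049, -0.0001, 0.0021] [0.1, 3.8, -0.0] | dq 0.09 m 0.33 e 0.0000
[ 0.29  0.31 -0.29  2.1  -0.29  0.75  0.15]
```

Emit:
drive_tool(
  commands=[
    {"linear": [0.0045,0.0003,-0.0028],"dr": [-0.2,3.8,-0.2],"jaw": 1},
    {"linear": [0.0014,0,0.0005],"dr": [0.1,3.8,0],"jaw": 1},
    {"linear": [0.0019,-0.0001,0.0007],"dr": [0.1,3.9,0],"jaw": 1},
    {"linear": [0.0024,0,0.0008],"dr": [0,3.8,0],"jaw": 1},
  ],
)

```text
clock: 22.98
tcp_pos: [0.4783, -0.0105, 0.1129]
orientation: [-2.296, -2.123, -0.014]
contact_force: [0.6, 0.6, -2.1]
grip_width: 0.0166
```

Run:
```python
from wp import *
st(); lipbin()
phis=np.linspace(30,47,6)[1:]; z=np.interp(phis,[15,30,47],[.021,.056,.10])
rows_through([W(.0755,zz,.52-np.radians(ph),x=.0055) for k,(ph,zz) in enumerate(zip(phis,z))])
```

```text
t22.98 [ 0.4783 -0.0105  0.1129] z [-0.003  0.017 -1.   ] y [ 0.997 -0.078 -0.005] F [ 0.6  0.6 -2.1] w0.0166 j [ 0.07  0.29 -0.19  2.09  0.05  0.77 -0.23]
lip in bin mm [ 3.8 75.6 56.1] pitch rel floor deg (nose down +) -30.7 yaw 0.0 roll 0.2
1 [0.0032, 0.0015, -0.0011] [-0.2, 2.7, 0.0] | dq 0.07 m 0.33 e 0.0000
2 [0.0034, -0.0, 0.0007] [0.1, 3.4, 0.0] | dq 0.09 m 0.33 e 0.0000
3 [0.0038, -0.0001, 0.0011] [0.1, 3.4, 0.0] | dq 0.09 m 0.33 e 0.0000
4 [0.0042, -0.0, 0.0013] [0.0, 3.4, -0.0] | dq 0.08 m 0.33 e 0.0000
5 [0.0046, -0.0001, 0.0018] [0.1, 3.4, -0.0] | dq 0.08 m 0.34 e 0.0000
[ 0.31  0.32 -0.3   2.1  -0.31  0.75  0.17]
```

Emit:
drive_tool(
  commands=[
    {"linear": [0.0032,0.0008,-0.0011],"dr": [-0.2,2.7,0],"jaw": 1},
    {"linear": [0.0034,0,0.0005],"dr": [0.1,3.4,0],"jaw": 1},
    {"linear": [0.0038,0,0.0008],"dr": [0.1,3.4,0],"jaw": 1},
    {"linear": [0.0042,0,0.001],"dr": [0,3.4,0],"jaw": 1},
    {"linear": [0.0046,-0.0001,0.0015],"dr": [0.1,3.4,0],"jaw": 1},
  ],
)

```text
clock: 23.6
tcp_pos: [0.4777, 0.0078, 0.1096]
orientation: [-2.138, -1.972, -0.312]
contact_force: [0.2, 0.2, -1.7]
grip_width: 0.0164
```

Run:
```python
from wp import *
st(); lipbin(); snap("side","s18",(250,140,360,240),7)
```

```text
t23.60 [0.4777 0.0078 0.1096] z [ 0.01   0.299 -0.954] y [ 0.997 -0.078 -0.015] F [ 0.2  0.2 -1.7] w0.0164 j [ 0.33  0.33 -0.3   2.09 -0.3   0.76  0.19]
lip in bin mm [ 2.4 75.1 97.7] pitch rel floor deg (nose down +) -47.2 yaw -0.3 roll 0.5
```

View pics/s18.png

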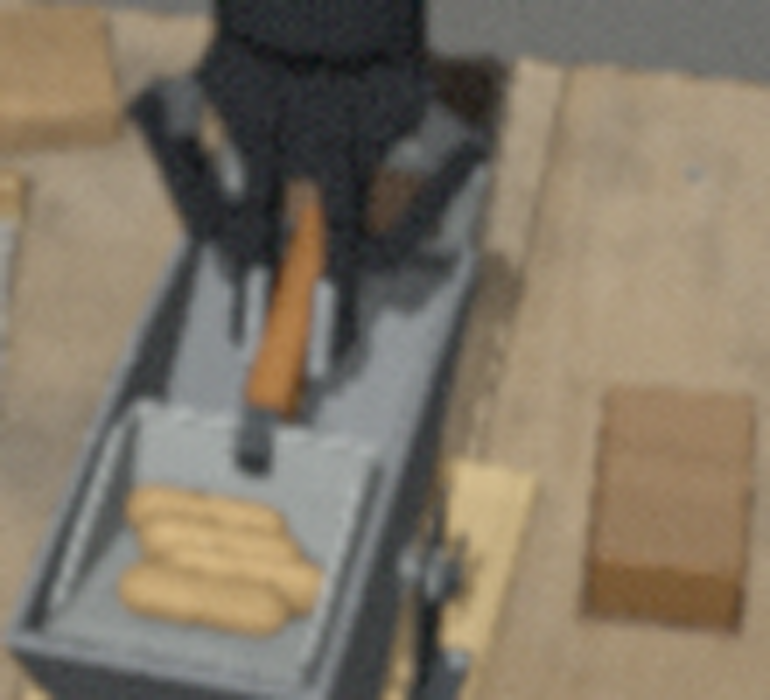

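```bash
cat >> wp.py <<'E'
def trayW(x,y,z,tilt):
    "lip at tray local x,y (m), world z; heading tray +y, tilt nose down"
    return tool_for(np.array([Y[0],Y[1],0])+Rz(Y[2])@np.array([x,y,z]),Rz(Y[2]+np.pi/2)@Rot.from_euler('y',tilt).as_matrix())
E
python3 - <<'E'
from wp import *
p,r,o=here(); q=o['joints']; R=r.as_matrix()
q=run(q,[("lift",(p+[0,-.01,.14],R)),("over",trayW(0,-.01,.16,-.3)),("low",trayW(0,-.01,.06,-.25)),("lvl",trayW(0,-.01,.036,0)),("t20",trayW(0,-.01,.022,.35)),("t45",trayW(0,-.02,.02,.8)),("back",trayW(0,-.05,.06,.8)),("up",trayW(0,-.08,.2,.3))])
print(q)
rows_through([(p+np.array([0,-.003,.035])*k,R) for k in range(1,5)])
E
```

```text
lift [ 0.477 -0.003  0.249] [ 0.34  0.14 -0.28  1.96 -0.3   1.08  0.13] err 0.0000 marg 0.48
over [ 0.501 -0.43   0.148] [ 0.77  0.63 -0.07  1.46 -0.19  1.26  0.79] err 0.0000 marg 0.66
low [ 0.501 -0.43   0.054] [ 0.75  0.71 -0.06  1.55 -0.17  1.06  0.8 ] err 0.0000 marg 0.86
lvl [ 0.501 -0.427  0.065] [ 0.59  0.6   0.03  1.71 -0.02  0.83  0.63] err 0.0000 marg 0.66
t20 [ 0.5   -0.409  0.096] [0.22 0.49 0.28 1.92 0.31 0.61 0.21] err 0.0000 marg 0.44
t45 [ 0.5   -0.375  0.137] [-0.41  0.57  0.75  2.11  0.85  0.54 -0.51] err 0.0000 marg 0.32
back [ 0.5   -0.405  0.177] [-0.36  0.5   0.75  2.07  0.83  0.59 -0.4 ] err 0.0000 marg 0.37
up [ 0.502 -0.482  0.268] [0.27 0.39 0.39 1.62 0.11 0.98 0.57] err 0.0000 marg 0.73
[0.27257327 0.39064974 0.39093454 1.62274522 0.11226421 0.97708668
 0.57331121]
1 [0.0077, -0.0003, -0.0343] [-0.0, -0.0, -0.0] | dq 0.08 m 0.36 e 0.0000
2 [0.0076, -0.0003, -0.0343] [-0.0, -0.0, -0.0] | dq 0.08 m 0.40 e 0.0000
3 [0.0077, -0.0003, -0.0342] [-0.0, -0.0, -0.0] | dq 0.08 m 0.44 e 0.0000
4 [0.0077, -0.0003, -0.0343] [-0.0, -0.0, -0.0] | dq 0.08 m 0.48 e 0.0000
[ 0.35  0.14 -0.28  1.95 -0.3   1.08  0.13]
```

Emit:
drive_tool(
  commands=[
    {"linear": [0.002,0,-0.01],"dr": [0,0,0],"jaw": 1},
    {"linear": [0.0045,0,-0.02],"dr": [0,0,0],"jaw": 1},
    {"linear": [0.006,0,-0.025],"dr": [0,0,0],"jaw": 1},
    {"linear": [0.006,0,-0.025],"dr": [0,0,0],"jaw": 1},
    {"linear": [0.006,0,-0.025],"dr": [0,0,0],"jaw": 1},
    {"linear": [0.0045,0,-0.02],"dr": [0,0,0],"jaw": 1},
  ],
)

```text
clock: 24.4
tcp_pos: [0.4762, -0.0029, 0.2409]
orientation: [-2.14, -1.973, -0.294]
contact_force: [0.5, -0.0, -1.9]
grip_width: 0.0165
```

Run:
```python
from wp import *
st(); lipbin(); snap("side","s19",(230,110,370,230),5); snap("top","t19",(190,180,350,300),5)
P,R=trayW(0,-.01,.16,-.3); plan(P,R,12)
```

```text
t24.40 [ 0.4762 -0.0029  0.2409] z [ 0.001  0.291 -0.957] y [ 0.997 -0.078 -0.023] F [ 0.5 -0.  -1.9] w0.0165 j [ 0.34  0.16 -0.28  1.95 -0.29  1.07  0.13]
lip in bin mm [  1.6   1.3 205.2] pitch rel floor deg (nose down +) -46.6 yaw -0.4 roll 0.9
dist 0.438 turn 4.9
1 [-0.036, 0.0048, -0.0028] [0.1, 0.0, -0.4]
2 [-0.0361, 0.0046, -0.0028] [0.0, 0.0, -0.4]
3 [-0.0361, 0.0043, -0.0028] [0.1, 0.1, -0.4]
4 [-0.0361, 0.0041, -0.0029] [0.0, -0.0, -0.4]
5 [-0.0362, 0.0038, -0.0029] [0.1, 0.0, -0.4]
6 [-0.0361, 0.0036, -0.0028] [0.1, 0.0, -0.4]
7 [-0.0362, 0.0033, -0.0029] [0.0, 0.1, -0.4]
8 [-0.0362, 0.003, -0.003] [0.1, -0.0, -0.4]
9 [-0.0363, 0.0028, -0.0029] [0.0, 0.0, -0.4]
10 [-0.0362, 0.0025, -0.003] [0.1, 0.0, -0.5]
11 [-0.0363, 0.0022, -0.003] [0.0, 0.1, -0.4]
12 [-0.0363, 0.002, -0.003] [0.1, -0.0, -0.4]
```

View pics/s19.png

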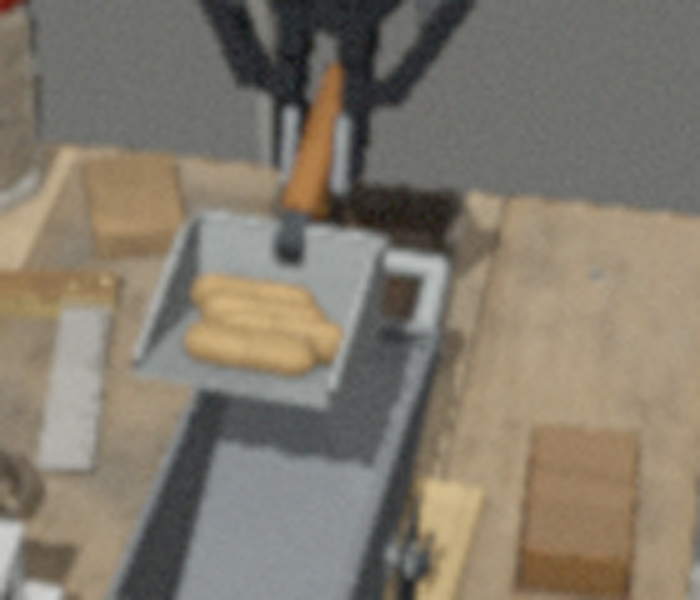

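View pics/t19.png

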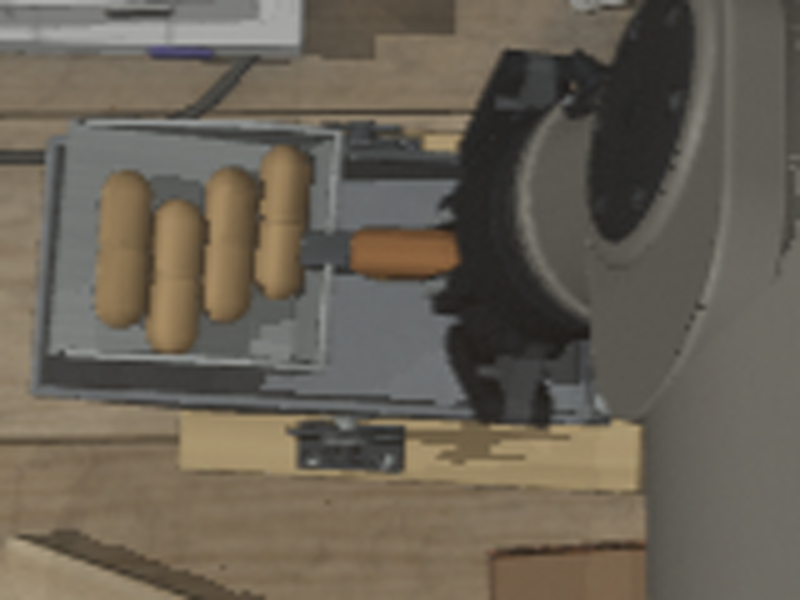

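Run:
```python
from wp import *
print(lipnow()[0])
P1,R1=trayW(0,-.01,.20,-.32); p,r,o=here(); sl=Slerp([0,1],Rot.from_matrix(np.array([r.as_matrix(),R1])))
w=np.array([1,2,3,4,4,4,4,4,4,4,3,2,1.]); f=np.cumsum(w)/w.sum()
rows_through([(p+(P1-p)*a,sl(a).as_matrix()) for a in f])
```

```text
[0.48834693 0.13464478 0.25351458]
1 [-0.0105, 0.0014, -0.0017] [0.0, 0.0, -0.1] | dq 0.01 m 0.48 e 0.0000
2 [-0.0211, 0.0029, -0.0035] [0.1, 0.1, -0.3] | dq 0.05 m 0.49 e 0.0000
3 [-0.0316, 0.004, -0.0052] [0.0, 0.1, -0.3] | dq 0.07 m 0.51 e 0.0000
4 [-0.0422, 0.0052, -0.0071] [0.1, 0.2, -0.5] | dq 0.08 m 0.54 e 0.0000
5 [-0.0422, 0.0048, -0.0072] [0.1, 0.1, -0.5] | dq 0.08 m 0.58 e 0.0000
6 [-0.0422, 0.0045, -0.0073] [0.0, 0.1, -0.5] | dq 0.07 m 0.62 e 0.0000
7 [-0.0423, 0.004, -0.0074] [0.1, 0.2, -0.5] | dq 0.07 m 0.68 e 0.0000
8 [-0.0422, 0.0037, -0.0075] [0.1, 0.1, -0.5] | dq 0.06 m 0.70 e 0.0000
9 [-0.0423, 0.0033, -0.0077] [0.1, 0.2, -0.4] | dq 0.07 m 0.67 e 0.0000
10 [-0.0422, 0.003, -0.0077] [0.1, 0.1, -0.5] | dq 0.08 m 0.64 e 0.0000
11 [-0.0318, 0.002, -0.0059] [0.0, 0.1, -0.4] | dq 0.06 m 0.61 e 0.0000
12 [-0.0211, 0.0012, -0.004] [0.1, 0.1, -0.2] | dq 0.05 m 0.59 e 0.0000
13 [-0.0106, 0.0005, -0.002] [-0.0, 0.0, -0.2] | dq 0.02 m 0.58 e 0.0000
[ 0.77  0.61 -0.07  1.42 -0.2   1.34  0.79]
```

Emit:
drive_tool(
  commands=[
    {"linear": [-0.008,0.001,-0.0013],"dr": [0,0,-0.1],"jaw": 1},
    {"linear": [-0.016,0.002,-0.0026],"dr": [0,0,-0.2],"jaw": 1},
    {"linear": [-0.024,0.003,-0.004],"dr": [0,0.1,-0.3],"jaw": 1},
    {"linear": [-0.032,0.004,-0.0054],"dr": [0.1,0.1,-0.4],"jaw": 1},
    {"linear": [-0.034,0.004,-0.0058],"dr": [0.1,0.1,-0.4],"jaw": 1},
    {"linear": [-0.034,0.0037,-0.0059],"dr": [0,0.1,-0.4],"jaw": 1},
    {"linear": [-0.034,0.0034,-0.006],"dr": [0.1,0.1,-0.4],"jaw": 1},
    {"linear": [-0.034,0.0031,-0.006],"dr": [0,0.1,-0.4],"jaw": 1},
  ],
)

```text
clock: 25.5
tcp_pos: [0.4838, -0.2326, 0.2044]
orientation: [-2.084, -2.016, -0.296]
contact_force: [-0.2, -0.6, -1.9]
grip_width: 0.0167
```

Run:
```python
from wp import *
st(); snap("top","t20",(220,180,420,330),4)
P1,R1=trayW(0,-.01,.18,-.32); p,r,o=here(); sl=Slerp([0,1],Rot.from_matrix(np.array([r.as_matrix(),R1])))
w=np.array([4,4,4,4,4,3,2,1.]); f=np.cumsum(w)/w.sum()
rows_through([(p+(P1-p)*a,sl(a).as_matrix()) for a in f])
```

```text
t25.50 [ 0.4838 -0.2326  0.2044] z [-0.012  0.3   -0.954] y [ 0.999 -0.03  -0.022] F [-0.2 -0.6 -1.9] w0.0167 j [ 0.6   0.37 -0.13  1.77 -0.24  1.18  0.55]
1 [-0.0296, 0.0039, -0.0031] [-0.0, 0.2, -0.4] | dq 0.03 m 0.70 e 0.0000
2 [-0.0296, 0.0038, -0.0032] [-0.1, 0.1, -0.4] | dq 0.04 m 0.71 e 0.0000
3 [-0.0296, 0.0035, -0.0032] [0.0, 0.2, -0.4] | dq 0.05 m 0.69 e 0.0000
4 [-0.0297, 0.0034, -0.0034] [-0.0, 0.2, -0.4] | dq 0.05 m 0.67 e 0.0000
5 [-0.0296, 0.0031, -0.0034] [-0.1, 0.2, -0.4] | dq 0.06 m 0.65 e 0.0000
6 [-0.0223, 0.0022, -0.0027] [0.0, 0.1, -0.3] | dq 0.05 m 0.63 e 0.0000
7 [-0.0148, 0.0014, -0.0018] [0.0, 0.1, -0.2] | dq 0.03 m 0.62 e 0.0000
8 [-0.0074, 0.0006, -0.0009] [0.0, 0.0, -0.1] | dq 0.02 m 0.61 e 0.0000
[ 0.77  0.62 -0.07  1.44 -0.2   1.3   0.79]
```

View pics/t20.png

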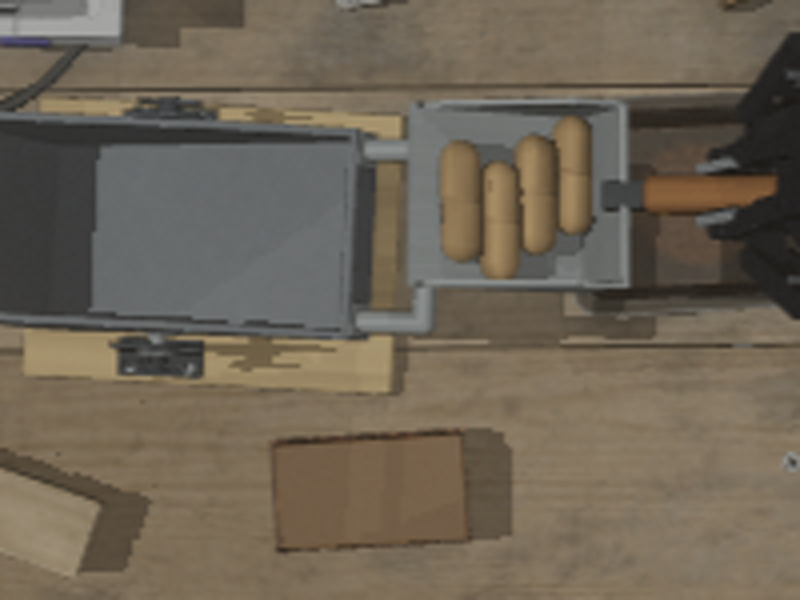

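Emit:
drive_tool(
  commands=[
    {"linear": [-0.03,0.0039,-0.0031],"dr": [0,0.1,-0.4],"jaw": 1},
    {"linear": [-0.03,0.0038,-0.0032],"dr": [0,0.1,-0.4],"jaw": 1},
    {"linear": [-0.03,0.0035,-0.0032],"dr": [0,0.2,-0.4],"jaw": 1},
    {"linear": [-0.03,0.0034,-0.0033],"dr": [0,0.2,-0.4],"jaw": 1},
    {"linear": [-0.0296,0.003,-0.0034],"dr": [0,0.2,-0.4],"jaw": 1},
    {"linear": [-0.022,0.0022,-0.0027],"dr": [0,0.1,-0.3],"jaw": 1},
    {"linear": [-0.0148,0.0014,-0.0018],"dr": [0,0.1,-0.2],"jaw": 1},
    {"linear": [-0.007,0.0006,-0.0009],"dr": [0,0,-0.1],"jaw": 1},
  ],
)

```text
clock: 26.55
tcp_pos: [0.4908, -0.4435, 0.1509]
orientation: [-2.04, -2.032, -0.307]
contact_force: [0.9, 0.0, -1.9]
grip_width: 0.0164
```

```bash
cat >> wp.py <<'E'
def liptray():
    l,Rs=lipnow(); v=Rz(Y[2]).T@(l-[Y[0],Y[1],0]); a=Rz(Y[2]).T@Rs
    print("lip in tray mm",(v*1000).round(1),"nose-down deg %.1f yaw %.1f roll %.1f"%(-np.degrees(np.arcsin(a[2,0])),np.degrees(np.arctan2(-a[0,0],a[1,0])),np.degrees(a[2,1])))
E
python3 - <<'E'
from wp import *
st(); liptray(); snap("top","t21",(320,170,480,290),5); snap("side","s21",(220,70,380,190),5)
l,Rs=lipnow()
for n,o_ in(("side",(220,70)),("top",(320,170))):
    for nm,d in(("lip+y",(0,.045,0)),("lip-y",(0,-.045,0)),("back+y",(-.095,.045,.046)),("back-y",(-.095,-.045,.046))):
        print(n,nm,((proj(n,l+Rs@np.array(d))[0]-o_)*5).round(0))
E
```

```text
t26.55 [ 0.4908 -0.4435  0.1509] z [-0.024  0.318 -0.948] y [ 1.     0.    -0.025] F [ 0.9  0.  -1.9] w0.0164 j [ 0.79  0.66 -0.05  1.42 -0.19  1.31  0.81]
lip in tray mm [ -9.1 -24.  166.5] nose-down deg -18.5 yaw -0.7 roll 1.1
side lip+y [507. 252.]
side lip-y [359. 240.]
side back+y [529. 148.]
side back-y [388. 138.]
top lip+y [527. 398.]
top lip-y [514. 180.]
top back+y [795. 390.]
top back-y [778. 169.]
```

View pics/t21.png

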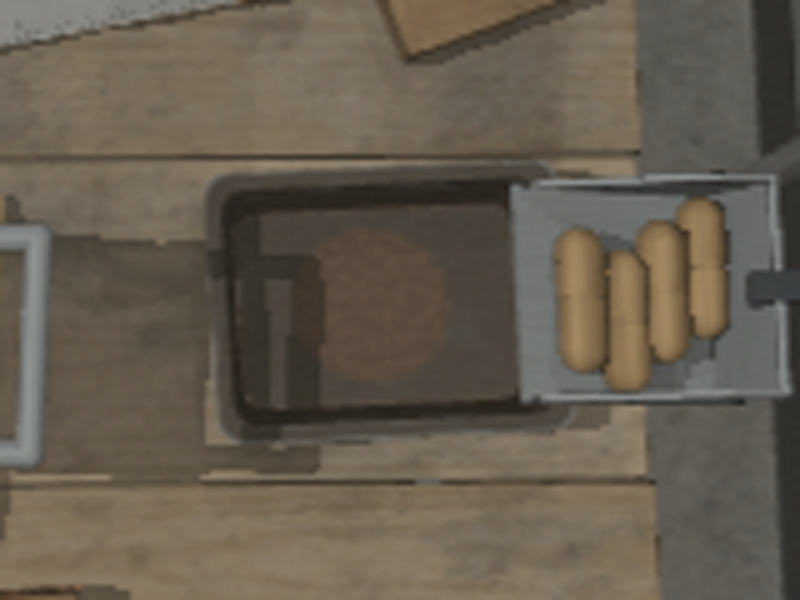

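View pics/s21.png

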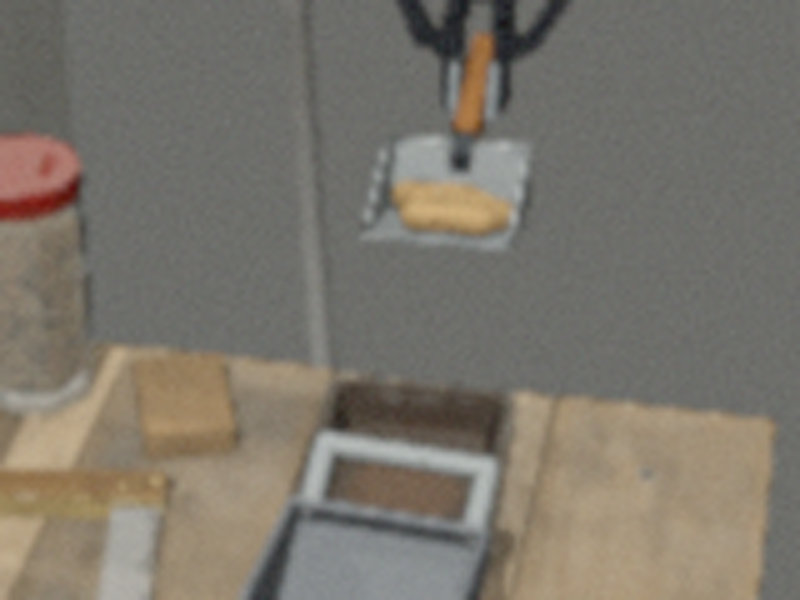

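Run:
```python
from wp import *
P1,R1=trayW(0,-.005,.07,-.26); p,r,o=here(); sl=Slerp([0,1],Rot.from_matrix(np.array([r.as_matrix(),R1])))
w=np.array([1,2,2,2,2,1.]); f=np.cumsum(w)/w.sum()
rows_through([(p+(P1-p)*a,sl(a).as_matrix()) for a in f])
```

```text
1 [-0.0011, 0.0012, 0.0089] [-0.1, -0.4, -0.1] | dq 0.03 m 0.63 e 0.0000
2 [-0.002, 0.0024, 0.0178] [-0.2, -0.7, -0.1] | dq 0.05 m 0.68 e 0.0000
3 [-0.0018, 0.0022, 0.0179] [-0.2, -0.7, -0.1] | dq 0.05 m 0.72 e 0.0000
4 [-0.0016, 0.0023, 0.0179] [-0.2, -0.7, -0.2] | dq 0.05 m 0.77 e 0.0000
5 [-0.0014, 0.0021, 0.0179] [-0.2, -0.7, -0.1] | dq 0.05 m 0.82 e 0.0000
6 [-0.0005, 0.0011, 0.009] [-0.1, -0.4, -0.1] | dq 0.02 m 0.84 e 0.0000
[ 0.74  0.7  -0.06  1.55 -0.18  1.07  0.8 ]
```

Emit:
drive_tool(
  commands=[
    {"linear": [-0.001,0.0012,0.009],"dr": [-0.1,-0.4,-0.1],"jaw": 1},
    {"linear": [-0.002,0.0024,0.018],"dr": [-0.2,-0.7,-0.1],"jaw": 1},
    {"linear": [-0.002,0.0022,0.018],"dr": [-0.2,-0.7,-0.1],"jaw": 1},
    {"linear": [-0.0016,0.0022,0.018],"dr": [-0.2,-0.7,-0.1],"jaw": 1},
    {"linear": [-0.0014,0.002,0.018],"dr": [-0.2,-0.7,-0.1],"jaw": 1},
    {"linear": [-0.0005,0.0011,0.009],"dr": [-0.1,-0.4,-0.1],"jaw": 1},
  ],
)

```text
clock: 27.4
tcp_pos: [0.5038, -0.4174, 0.061]
orientation: [-2.069, -2.097, -0.269]
contact_force: [-0.4, 0.5, -2.2]
grip_width: 0.0165
```

Run:
```python
from wp import *
st(); liptray()
t=np.radians(np.r_[-12,-9,-6,-4,-2,0.]); z=np.linspace(.066,.038,6)
rows_through([trayW(0,-.008,zz,tt) for tt,zz in zip(t,z)])
```

```text
t27.40 [ 0.5038 -0.4174  0.061 ] z [-0.004  0.256 -0.967] y [ 1.     0.013 -0.   ] F [-0.4  0.5 -2.2] w0.0165 j [ 0.74  0.7  -0.06  1.56 -0.18  1.06  0.8 ]
lip in tray mm [ 2.3  2.5 67.6] nose-down deg -14.8 yaw 0.5 roll -0.3
1 [-0.009, -0.0032, -0.0077] [0.1, -2.8, 0.5] | dq 0.03 m 0.86 e 0.0000
2 [0.0005, -0.0, -0.0016] [-0.0, -3.0, -0.0] | dq 0.05 m 0.81 e 0.0000
3 [0.0009, -0.0, -0.0015] [-0.1, -3.0, -0.0] | dq 0.05 m 0.76 e 0.0000
4 [0.0005, -0.0, 0.0009] [-0.0, -2.0, -0.0] | dq 0.03 m 0.73 e 0.0000
5 [0.0007, -0.0, 0.0009] [-0.0, -2.0, -0.0] | dq 0.03 m 0.70 e 0.0000
6 [0.0009, -0.0001, 0.0008] [-0.1, -2.0, -0.0] | dq 0.04 m 0.66 e 0.0000
[ 0.59  0.6   0.03  1.71 -0.02  0.84  0.63]
```

Emit:
drive_tool(
  commands=[
    {"linear": [-0.005,-0.0016,-0.004],"dr": [0,-1.4,0.3],"jaw": 1},
    {"linear": [-0.004,-0.0016,-0.0036],"dr": [0.1,-1.4,0.2],"jaw": 1},
    {"linear": [0.0005,0,-0.0016],"dr": [0,-3,0],"jaw": 1},
    {"linear": [0.0009,0,-0.0015],"dr": [0,-3,0],"jaw": 1},
    {"linear": [0.0005,0,0.0009],"dr": [0,-2,0],"jaw": 1},
    {"linear": [0.0007,0,0.0009],"dr": [0,-2,0],"jaw": 1},
  ],
)

```text
clock: 28.15
tcp_pos: [0.5016, -0.4297, 0.0725]
orientation: [-2.209, -2.215, -0.022]
contact_force: [-0.3, -0.1, -1.8]
grip_width: 0.0168
```

Run:
```python
from wp import *
st(); liptray();snap("top","t22",(320,170,480,290),5)
t=np.radians(np.r_[0,2,4,6,8,11,14,17.]); z=np.linspace(.038,.026,8)
rows_through([trayW(0,-.008,zz,tt) for tt,zz in zip(t,z)])
```

```text
t28.15 [ 0.5016 -0.4297  0.0725] z [ 0.001  0.019 -1.   ] y [1.    0.002 0.001] F [-0.3 -0.1 -1.8] w0.0168 j [ 0.61  0.6   0.02  1.69 -0.04  0.87  0.65]
lip in tray mm [  1.4 -12.1  46.2] nose-down deg -1.1 yaw -0.2 roll -0.1
1 [0.0028, -0.0015, 0.0055] [0.1, -1.1, -0.1] | dq 0.03 m 0.66 e 0.0000
2 [0.0011, -0.0, -0.003] [-0.0, -2.0, 0.0] | dq 0.03 m 0.64 e 0.0000
3 [0.0012, -0.0001, -0.003] [-0.1, -2.0, 0.0] | dq 0.03 m 0.61 e 0.0000
4 [0.0012, 0.0, -0.003] [-0.0, -2.0, 0.0] | dq 0.04 m 0.58 e 0.0000
5 [0.0013, 0.0, -0.003] [-0.0, -2.0, 0.0] | dq 0.04 m 0.56 e 0.0000
6 [0.0019, -0.0, -0.0053] [-0.1, -3.0, 0.0] | dq 0.06 m 0.53 e 0.0000
7 [0.002, -0.0001, -0.0054] [-0.0, -3.0, 0.0] | dq 0.07 m 0.50 e 0.0000
8 [0.0021, -0.0, -0.0054] [-0.1, -3.0, 0.0] | dq 0.07 m 0.47 e 0.0000
[0.29 0.5  0.23 1.89 0.25 0.64 0.29]
```

View pics/t22.png

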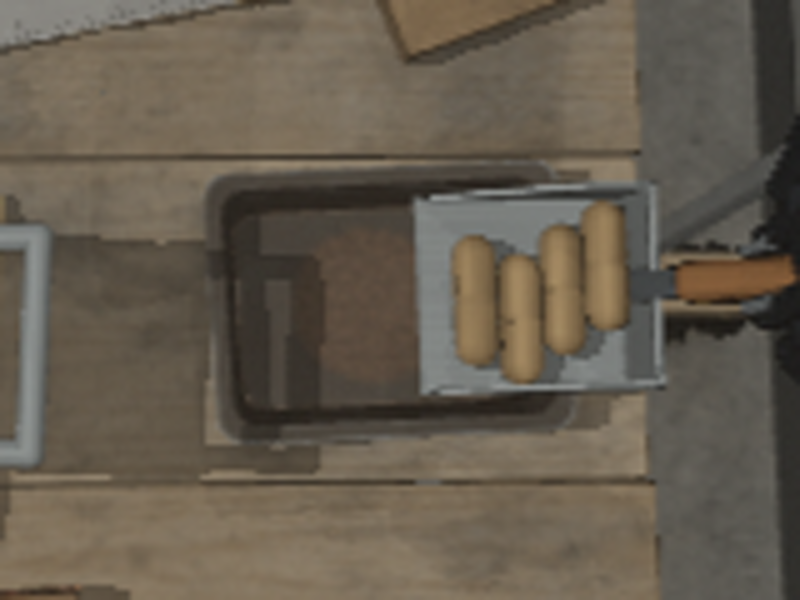

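Emit:
drive_tool(
  commands=[
    {"linear": [0.0028,-0.003,0.004],"dr": [0.1,-0.6,0],"jaw": 1},
    {"linear": [0.001,-0.002,0],"dr": [0,-1.5,0],"jaw": 1},
    {"linear": [0.0012,0,-0.003],"dr": [0,-2,0],"jaw": 1},
    {"linear": [0.0012,0,-0.003],"dr": [0,-2,0],"jaw": 1},
    {"linear": [0.0013,0,-0.003],"dr": [0,-2,0],"jaw": 1},
  ],
)

```text
clock: 28.82
tcp_pos: [0.4958, -0.4203, 0.0768]
orientation: [2.153, 2.157, -0.142]
contact_force: [-0.3, 0.1, -1.6]
grip_width: 0.0166
```

Run:
```python
from wp import *
st(); liptray();snap("top","t23",(320,170,480,290),5)
t=np.radians(np.r_[9,12,15,18,22,26,30,34.]); z=np.r_[.032,.030,.028,.026,.025,.024,.023,.022]
rows_through([trayW(-.004,-.008,zz,tt) for tt,zz in zip(t,z)])
```

```text
t28.82 [ 0.4958 -0.4203  0.0768] z [-0.002 -0.129 -0.992] y [ 1.     0.002 -0.002] F [-0.3  0.1 -1.6] w0.0166 j [0.47 0.54 0.1  1.8  0.09 0.74 0.5 ]
lip in tray mm [-4.4 -8.  30.6] nose-down deg 7.5 yaw -0.2 roll 0.2
1 [-0.0009, -0.0001, -0.0047] [-0.2, -1.5, -0.1] | dq 0.02 m 0.55 e 0.0000
2 [0.002, -0.0, -0.005] [-0.0, -3.0, 0.0] | dq 0.06 m 0.51 e 0.0000
3 [0.0021, -0.0001, -0.0051] [-0.1, -3.0, 0.0] | dq 0.07 m 0.48 e 0.0000
4 [0.0022, 0.0, -0.0051] [-0.0, -3.0, 0.0] | dq 0.08 m 0.46 e 0.0000
5 [0.0027, -0.0, -0.0085] [-0.1, -4.0, 0.1] | dq 0.11 m 0.43 e 0.0000
6 [0.0027, -0.0001, -0.0084] [-0.1, -4.0, -0.0] | dq 0.12 m 0.40 e 0.0000
7 [0.0028, -0.0, -0.0085] [-0.0, -4.0, -0.0] | dq 0.12 m 0.39 e 0.0000
8 [0.0028, -0.0001, -0.0085] [-0.1, -4.0, -0.0] | dq 0.12 m 0.38 e 0.0000
[-0.13  0.48  0.53  2.05  0.64  0.56 -0.21]
```

View pics/t23.png

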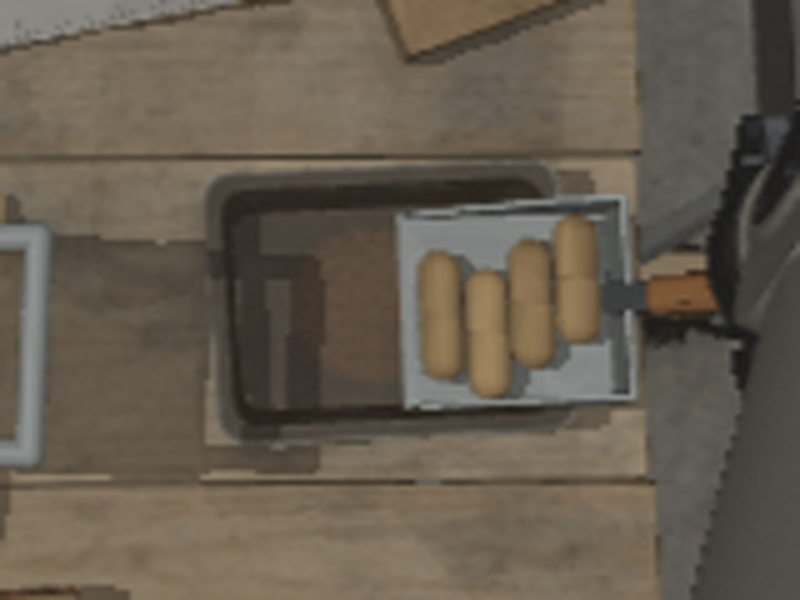

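Emit:
drive_tool(
  commands=[
    {"linear": [0.001,0,-0.0035],"dr": [0,-2,0],"jaw": 1},
    {"linear": [0.0015,0,-0.0035],"dr": [0,-2,0],"jaw": 1},
    {"linear": [0,0,0],"dr": [0,0,0],"jaw": 1},
    {"linear": [0,0,0],"dr": [0,0,0],"jaw": 1},
  ],
)

```text
clock: 29.38
tcp_pos: [0.4973, -0.4145, 0.0845]
orientation: [2.109, 2.12, -0.215]
contact_force: [0.1, -0.0, -2.2]
grip_width: 0.0167
```

Run:
```python
from wp import *
st(); liptray();snap("top","t24",(320,170,480,290),5)
t=np.radians(np.r_[14,17,20,23,27,31,35,40.]); z=np.r_[.030,.029,.028,.027,.026,.025,.024,.023]
rows_through([trayW(-.004,-.008,zz,tt) for tt,zz in zip(t,z)])
```

```text
t29.38 [ 0.4973 -0.4145  0.0845] z [ 0.001 -0.201 -0.98 ] y [ 1.     0.005 -0.   ] F [ 0.1 -0.  -2.2] w0.0167 j [0.39 0.51 0.15 1.85 0.16 0.69 0.4 ]
lip in tray mm [-3.2 -5.9 28.9] nose-down deg 11.6 yaw 0.0 roll 0.2
1 [-0.001, -0.001, -0.0063] [-0.2, -2.4, 0.0] | dq 0.04 m 0.50 e 0.0000
2 [0.002, -0.0, -0.0061] [-0.0, -3.0, 0.0] | dq 0.07 m 0.47 e 0.0000
3 [0.002, -0.0001, -0.0061] [-0.1, -3.0, 0.0] | dq 0.08 m 0.45 e 0.0000
4 [0.002, -0.0, -0.0061] [-0.0, -3.0, 0.0] | dq 0.08 m 0.43 e 0.0000
5 [0.0027, -0.0001, -0.0084] [-0.1, -4.0, 0.0] | dq 0.12 m 0.41 e 0.0000
6 [0.0028, -0.0, -0.0085] [-0.1, -4.0, 0.0] | dq 0.12 m 0.39 e 0.0000
7 [0.0029, -0.0001, -0.0085] [-0.0, -4.0, 0.0] | dq 0.12 m 0.38 e 0.0000
8 [0.0036, -0.0, -0.0109] [-0.1, -5.0, 0.0] | dq 0.15 m 0.34 e 0.0000
[-0.28  0.5   0.63  2.09  0.77  0.56 -0.39]
```

View pics/t24.png

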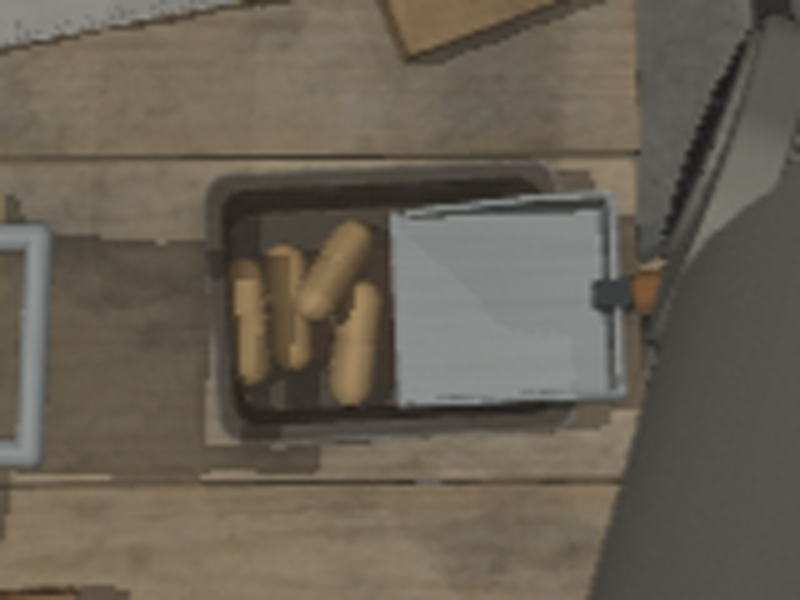

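Run:
```python
from wp import *
p,r,o=here(); q=o['joints']
def flat(x,y,z,yaw): # scoop lip z
    Rs=Rz(yaw); lip=np.array([x,y,0])+Rs@np.array([.136,0,0])+[0,0,z]; return tool_for(lip,Rs)
for yaw in (.05,.4,.8):
    print(yaw); run(q,[("up",trayW(-.004,-.03,.12,0.1)),("up2",trayW(-.004,-.02,.24,0.)),("mid",flat(.47,-.10,.25,1.4)),("mid2",flat(.44,.12,.25,(1.4+yaw)/2)),("over",flat(.407,.298,.22,yaw)),("down",flat(.407,.298,0,yaw))])
```

```text
0.05
up [ 0.497 -0.444  0.162] [0.52 0.47 0.1  1.68 0.05 0.93 0.59] err 0.0000 marg 0.76
up2 [ 0.497 -0.437  0.269] [ 0.57  0.41  0.08  1.51 -0.03  1.22  0.66] err 0.0000 marg 0.69
mid [ 0.468 -0.099  0.279] [ 0.16  0.08 -0.09  1.92  0.01  1.15 -0.11] err 0.0000 marg 0.42
mid2 [0.439 0.122 0.279] [-0.12  0.04 -0.29  1.96  0.01  1.14 -1.28] err 0.0000 marg 0.38
over [0.407 0.3   0.249] [-0.4   0.17 -0.41  1.9   0.07  1.09 -2.37] err 0.0000 marg 0.50
down [0.407 0.3   0.029] [-0.48  0.46 -0.34  2.1   0.26  0.62 -2.54] err 0.0000 marg 0.33
0.4
up [ 0.497 -0.444  0.162] [0.52 0.47 0.1  1.68 0.05 0.93 0.59] err 0.0000 marg 0.76
up2 [ 0.497 -0.437  0.269] [ 0.57  0.41  0.08  1.51 -0.03  1.22  0.66] err 0.0000 marg 0.69
mid [ 0.468 -0.099  0.279] [ 0.16  0.08 -0.09  1.92  0.01  1.15 -0.11] err 0.0000 marg 0.42
mid2 [0.439 0.122 0.279] [-0.12  0.04 -0.3   1.96  0.01  1.14 -1.1 ] err 0.0000 marg 0.38
over [0.407 0.3   0.249] [-0.38  0.17 -0.42  1.9   0.08  1.09 -2.02] err 0.0000 marg 0.50
down [0.407 0.3   0.029] [-0.47  0.46 -0.35  2.1   0.27  0.62 -2.2 ] err 0.0000 marg 0.33
0.8
up [ 0.497 -0.444  0.162] [0.52 0.47 0.1  1.68 0.05 0.93 0.59] err 0.0000 marg 0.76
up2 [ 0.497 -0.437  0.269] [ 0.57  0.41  0.08  1.51 -0.03  1.22  0.66] err 0.0000 marg 0.69
mid [ 0.468 -0.099  0.279] [ 0.16  0.08 -0.09  1.92  0.01  1.15 -0.11] err 0.0000 marg 0.42
mid2 [0.439 0.121 0.279] [-0.11  0.04 -0.3   1.96  0.01  1.14 -0.9 ] err 0.0000 marg 0.38
over [0.406 0.3   0.249] [-0.36  0.17 -0.44  1.9   0.08  1.09 -1.62] err 0.0000 marg 0.50
down [0.406 0.3   0.029] [-0.46  0.46 -0.37  2.1   0.28  0.62 -1.8 ] err 0.0000 marg 0.33
```

```bash
cat >> wp.py <<'E'
def flat(x,y,z,yaw):
    Rs=Rz(yaw); lip=np.array([x,y,0])+Rs@np.array([.136,0,0])+[0,0,z]; return tool_for(lip,Rs)
def interp(wps,ns):
    p,r,o=here(); R=r.as_matrix(); out=[]
    for (P1,R1),n in zip(wps,ns):
        sl=Slerp([0,1],Rot.from_matrix(np.array([R,R1])))
        out+=[(p+(P1-p)*k/n,sl(k/n).as_matrix()) for k in range(1,n+1)]; p,R=P1,R1
    return out
E
python3 - <<'E'
from wp import *
rows_through(interp([trayW(-.004,-.02,.12,0.05),trayW(-.004,-.02,.24,0.)],[4,4]))
E
```

```text
1 [-0.0087, -0.0002, -0.0164] [-0.0, 2.2, -0.0] | dq 0.07 m 0.58 e 0.0000
2 [-0.0081, -0.0001, -0.0167] [-0.0, 2.2, -0.0] | dq 0.07 m 0.65 e 0.0000
3 [-0.0075, -0.0002, -0.017] [-0.0, 2.2, -0.0] | dq 0.07 m 0.72 e 0.0000
4 [-0.0068, -0.0002, -0.0172] [-0.0, 2.2, -0.0] | dq 0.07 m 0.77 e 0.0000
5 [-0.0018, 0.0, -0.0283] [0.0, 0.7, -0.0] | dq 0.06 m 0.80 e 0.0000
6 [-0.0014, 0.0, -0.0283] [0.0, 0.7, -0.0] | dq 0.06 m 0.78 e 0.0000
7 [-0.0011, 0.0, -0.0283] [0.0, 0.7, -0.0] | dq 0.07 m 0.76 e 0.0000
8 [-0.0008, 0.0, -0.0283] [0.0, 0.7, -0.0] | dq 0.07 m 0.69 e 0.0000
[ 0.58  0.41  0.07  1.51 -0.03  1.22  0.66]
```

Emit:
drive_tool(
  commands=[
    {"linear": [-0.005,0,-0.018],"dr": [0,0,0],"jaw": 1},
    {"linear": [-0.008,0,-0.018],"dr": [0,2.5,0],"jaw": 1},
    {"linear": [-0.0075,0,-0.018],"dr": [0,2.5,0],"jaw": 1},
    {"linear": [-0.007,0,-0.018],"dr": [0,2.5,0],"jaw": 1},
    {"linear": [-0.002,0,-0.03],"dr": [0,1,0],"jaw": 1},
    {"linear": [-0.0015,0,-0.03],"dr": [0,1,0],"jaw": 1},
    {"linear": [-0.001,0,-0.03],"dr": [0,1,0],"jaw": 1},
    {"linear": [-0.001,0,-0.025],"dr": [0,0.5,0],"jaw": 1},
  ],
)

```text
clock: 30.42
tcp_pos: [0.4947, -0.4356, 0.2895]
orientation: [2.216, 2.218, -0.002]
contact_force: [1.5, -0.1, -1.8]
grip_width: 0.0171
```

Run:
```python
from wp import *
st(); liptray();snap("top","t25",(320,170,480,290),5)
rows_through(interp([flat(.47,-.10,.25,1.4),flat(.44,.12,.25,.72)],[8,5]))
```

```text
t30.43 [ 0.4947 -0.4356  0.2895] z [ 0.004 -0.006 -1.   ] y [1.    0.001 0.004] F [ 1.5 -0.1 -1.8] w0.0171 j [ 0.56  0.39  0.09  1.5  -0.03  1.25  0.66]
lip in tray mm [ -5.4 -18.5 259.7] nose-down deg 0.4 yaw -0.3 roll -0.3
1 [0.0423, -0.0034, 0.0014] [0.1, 0.1, 1.3] | dq 0.08 m 0.67 e 0.0000
2 [0.0421, -0.0044, 0.0015] [0.0, 0.0, 1.4] | dq 0.09 m 0.62 e 0.0000
3 [0.0421, -0.0054, 0.0015] [0.1, 0.1, 1.3] | dq 0.09 m 0.58 e 0.0000
4 [0.0419, -0.0064, 0.0016] [0.1, 0.1, 1.4] | dq 0.10 m 0.54 e 0.0000
5 [0.0418, -0.0074, 0.0017] [0.1, 0.0, 1.3] | dq 0.10 m 0.50 e 0.0000
6 [0.0416, -0.0083, 0.0017] [0.0, 0.1, 1.3] | dq 0.10 m 0.46 e 0.0000
7 [0.0413, -0.0093, 0.0017] [0.1, 0.1, 1.4] | dq 0.11 m 0.44 e 0.0000
8 [0.0412, -0.0103, 0.0019] [0.1, 0.0, 1.3] | dq 0.11 m 0.42 e 0.0000
9 [0.0423, -0.0139, 0.0] [-0.0, 0.0, 7.8] | dq 0.23 m 0.39 e 0.0000
10 [0.04, -0.0195, 0.0001] [-0.0, 0.0, 7.8] | dq 0.23 m 0.38 e 0.0000
11 [0.037, -0.0248, -0.0] [-0.0, 0.0, 7.8] | dq 0.23 m 0.37 e 0.0000
12 [0.0333, -0.0296, 0.0] [-0.0, 0.1, 7.8] | dq 0.24 m 0.37 e 0.0000
13 [0.029, -0.0338, 0.0001] [-0.0, -0.0, 7.8] | dq 0.24 m 0.38 e 0.0000
[-0.12  0.04 -0.29  1.96  0.01  1.14 -1.28]
```

View pics/t25.png

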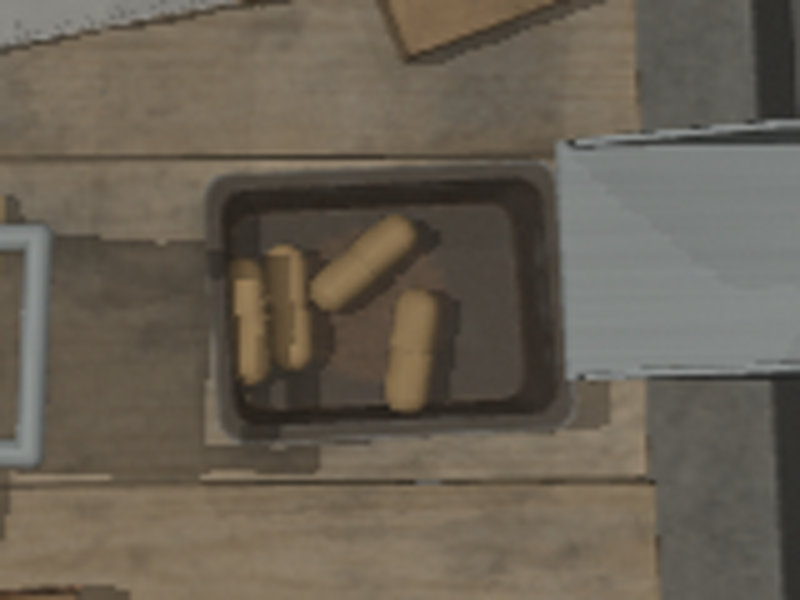

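Four dowels lie in the tray, which has not moved. Transport the empty scoop.

Emit:
drive_tool(
  commands=[
    {"linear": [0.042,-0.0034,0],"dr": [0,0.1,1.3],"jaw": 1},
    {"linear": [0.042,-0.0044,0],"dr": [0,0,1.3],"jaw": 1},
    {"linear": [0.042,-0.0054,0],"dr": [0.1,0.1,1.3],"jaw": 1},
    {"linear": [0.042,-0.0064,0.001],"dr": [0.1,0.1,1.3],"jaw": 1},
    {"linear": [0.042,-0.0074,0.001],"dr": [0.1,0,1.3],"jaw": 1},
    {"linear": [0.042,-0.0083,0.001],"dr": [0,0.1,1.3],"jaw": 1},
    {"linear": [0.041,-0.0093,0.001],"dr": [0,0,1.3],"jaw": 1},
    {"linear": [0.041,-0.0103,0.001],"dr": [0,0,1.3],"jaw": 1},
  ],
)

```text
clock: 31.48
tcp_pos: [0.4675, -0.0982, 0.2939]
orientation: [2.419, 1.979, 0.01]
contact_force: [0.2, -0.4, -1.4]
grip_width: 0.0169
```

Run:
```python
from wp import *
st(); 
rows_through(interp([flat(.44,.12,.25,.72),flat(.407,.298,.22,.05)],[7,5]))
```

```text
t31.48 [ 0.4675 -0.0982  0.2939] z [ 0.016 -0.009 -1.   ] y [ 0.98  -0.198  0.017] F [ 0.2 -0.4 -1.4] w0.0169 j [ 0.16  0.06 -0.1   1.9   0.02  1.16 -0.14]
1 [0.03, -0.0102, 0.0018] [0.2, 0.0, 5.5] | dq 0.16 m 0.38 e 0.0000
2 [0.0289, -0.013, 0.0019] [0.1, 0.0, 5.4] | dq 0.16 m 0.37 e 0.0000
3 [0.0275, -0.0157, 0.0018] [0.2, 0.0, 5.5] | dq 0.16 m 0.36 e 0.0000
4 [0.0259, -0.0183, 0.002] [0.1, 0.0, 5.5] | dq 0.17 m 0.36 e 0.0000
5 [0.024, -0.0206, 0.0019] [0.2, 0.0, 5.4] | dq 0.16 m 0.36 e 0.0000
6 [0.022, -0.0228, 0.0021] [0.1, 0.0, 5.5] | dq 0.17 m 0.37 e 0.0000
7 [0.0197, -0.0248, 0.0021] [0.2, 0.0, 5.4] | dq 0.16 m 0.38 e 0.0000
8 [0.0182, -0.0313, 0.006] [-0.0, 0.0, 7.7] | dq 0.22 m 0.39 e 0.0000
9 [0.0139, -0.0334, 0.006] [-0.0, 0.0, 7.7] | dq 0.22 m 0.41 e 0.0000
10 [0.0093, -0.0349, 0.0061] [-0.0, 0.0, 7.7] | dq 0.22 m 0.44 e 0.0000
11 [0.0045, -0.0359, 0.006] [0.0, 0.1, 7.7] | dq 0.22 m 0.47 e 0.0000
12 [-0.0004, -0.0362, 0.006] [-0.0, -0.0, 7.6] | dq 0.21 m 0.50 e 0.0000
[-0.38  0.17 -0.43  1.9   0.08  1.09 -2.37]
```

Emit:
drive_tool(
  commands=[
    {"linear": [0.03,-0.0102,0.0018],"dr": [0.2,0,5.5],"jaw": 1},
    {"linear": [0.029,-0.013,0.0018],"dr": [0.1,0,5.5],"jaw": 1},
    {"linear": [0.0275,-0.0157,0.0018],"dr": [0.2,0,5.5],"jaw": 1},
    {"linear": [0.026,-0.0183,0.002],"dr": [0.1,0,5.5],"jaw": 1},
    {"linear": [0.024,-0.0206,0.002],"dr": [0.2,0,5.5],"jaw": 1},
    {"linear": [0.022,-0.0228,0.002],"dr": [0.1,0,5.5],"jaw": 1},
    {"linear": [0.02,-0.0248,0.002],"dr": [0.1,0,5.5],"jaw": 1},
  ],
)

```text
clock: 32.35
tcp_pos: [0.4409, 0.1273, 0.2851]
orientation: [2.961, 1.038, 0.014]
contact_force: [0.3, 0.6, -1.0]
grip_width: 0.0166
```

Run:
```python
from wp import *
st(); 
rows_through(interp([flat(.407,.298,.22,.05)],[6]))
```

```text
t32.35 [0.4409 0.1273 0.2851] z [ 0.01  -0.001 -1.   ] y [ 0.625 -0.781  0.007] F [ 0.3  0.6 -1. ] w0.0166 j [-0.12  0.05 -0.31  1.93  0.02  1.15 -1.34]
1 [0.0136, -0.026, 0.006] [0.0, -0.1, 6.1] | dq 0.17 m 0.39 e 0.0000
2 [0.0107, -0.0272, 0.0059] [0.1, -0.1, 6.1] | dq 0.17 m 0.41 e 0.0000
3 [0.0078, -0.0283, 0.006] [0.0, -0.0, 6.2] | dq 0.18 m 0.43 e 0.0000
4 [0.0047, -0.0289, 0.006] [0.1, -0.1, 6.1] | dq 0.17 m 0.45 e 0.0000
5 [0.0016, -0.0292, 0.006] [0.0, -0.1, 6.1] | dq 0.17 m 0.48 e 0.0000
6 [-0.0015, -0.0293, 0.006] [0.1, -0.1, 6.1] | dq 0.17 m 0.50 e 0.0000
[-0.38  0.17 -0.43  1.9   0.08  1.09 -2.37]
```

Emit:
drive_tool(
  commands=[
    {"linear": [0.0136,-0.026,0.006],"dr": [0,0,6.1],"jaw": 1},
    {"linear": [0.0107,-0.0272,0.006],"dr": [0.1,-0.1,6.1],"jaw": 1},
    {"linear": [0.0078,-0.0283,0.006],"dr": [0,0,6.1],"jaw": 1},
    {"linear": [0.0047,-0.029,0.006],"dr": [0.1,-0.1,6.1],"jaw": 1},
    {"linear": [0.0016,-0.0292,0.006],"dr": [0,-0.1,6.1],"jaw": 1},
    {"linear": [-0.0015,-0.0293,0.006],"dr": [0.1,-0.1,6.1],"jaw": 1},
  ],
)

```text
clock: 33.1
tcp_pos: [0.4102, 0.3035, 0.2535]
orientation: [-3.137, -0.015, -0.014]
contact_force: [0.3, -0.3, -1.4]
grip_width: 0.0171
```

Run:
```python
from wp import *
st(); print(lipnow())
snap("side","s26",(200,200,350,315),5)
rows_through(interp([flat(.407,.298,.04,.05)],[5]))
```

```text
t33.10 [0.4102 0.3035 0.2535] z [ 0.009  0.005 -1.   ] y [ 0.009 -1.    -0.005] F [ 0.3 -0.3 -1.4] w0.0171 j [-0.39  0.18 -0.42  1.87  0.09  1.1  -2.4 ]
(array([0.5458474 , 0.30528976, 0.22582753]), array([[ 0.99963874, -0.02546558, -0.00859639],
       [ 0.02543425,  0.99966952, -0.00373421],
       [ 0.00868864,  0.00351422,  0.99995608]]))
1 [-0.0005, 0.0019, 0.0368] [-0.1, -0.1, -0.3] | dq 0.08 m 0.50 e 0.0000
2 [-0.0004, 0.0017, 0.0368] [-0.0, -0.1, -0.3] | dq 0.08 m 0.46 e 0.0000
3 [-0.0004, 0.0018, 0.0368] [-0.1, -0.1, -0.2] | dq 0.08 m 0.42 e 0.0000
4 [-0.0003, 0.0017, 0.0369] [-0.1, -0.0, -0.3] | dq 0.08 m 0.39 e 0.0000
5 [-0.0004, 0.0017, 0.0368] [-0.1, -0.1, -0.3] | dq 0.08 m 0.36 e 0.0000
[-0.44  0.4  -0.38  2.08  0.23  0.7  -2.51]
```

View pics/s26.png

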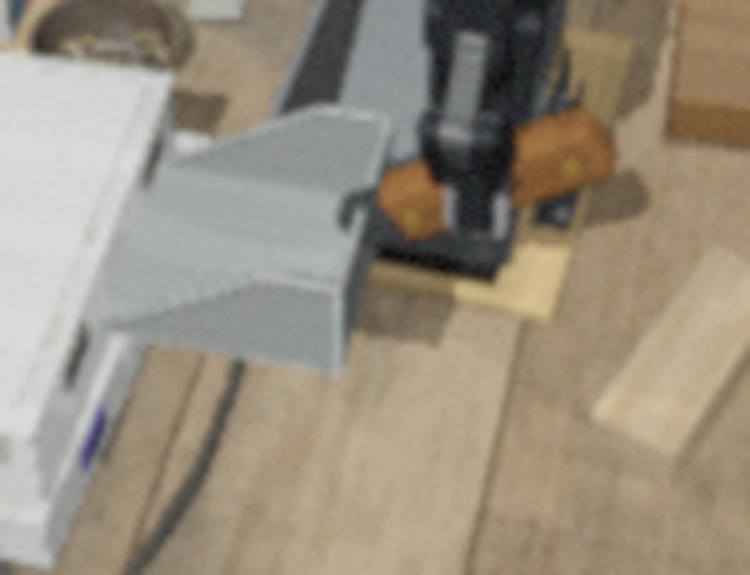

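Emit:
drive_tool(
  commands=[
    {"linear": [-0.001,0.0018,0.037],"dr": [-0.1,-0.1,-0.3],"jaw": 1},
    {"linear": [-0.0005,0.0018,0.037],"dr": [-0.1,-0.1,-0.3],"jaw": 1},
    {"linear": [-0.0005,0.0018,0.037],"dr": [0,-0.1,-0.3],"jaw": 1},
    {"linear": [-0.0005,0.0018,0.037],"dr": [-0.1,-0.1,-0.3],"jaw": 1},
    {"linear": [0,0.0015,0.03],"dr": [0,0,-0.3],"jaw": 1},
  ],
)

```text
clock: 33.78
tcp_pos: [0.4123, 0.3018, 0.0768]
orientation: [-3.133, -0.057, -0.018]
contact_force: [0.1, 0.3, -1.7]
grip_width: 0.0169
```

Run:
```python
from wp import *
st(); print(lipnow())
snap("side","s27",(200,230,350,345),5)
rows_through(interp([flat(.407,.298,.003,.05)],[4]))
```

```text
t33.77 [0.4123 0.3018 0.0768] z [ 0.011  0.009 -1.   ] y [ 0.036 -0.999 -0.008] F [ 0.1  0.3 -1.7] w0.0169 j [-0.44  0.4  -0.38  2.05  0.23  0.72 -2.5 ]
(array([0.54792732, 0.30745108, 0.04938147]), array([[ 0.99855637, -0.05260651, -0.01085002],
       [ 0.05252517,  0.9985903 , -0.00765039],
       [ 0.01123719,  0.00706944,  0.99991187]]))
1 [-0.0008, 0.0001, 0.0104] [-0.1, -0.1, 0.0] | dq 0.03 m 0.35 e 0.0000
2 [-0.0009, 0.0, 0.0104] [-0.0, -0.1, 0.1] | dq 0.02 m 0.35 e 0.0000
3 [-0.0008, 0.0001, 0.0103] [-0.1, -0.1, 0.0] | dq 0.02 m 0.34 e 0.0000
4 [-0.0008, 0.0, 0.0104] [-0.0, -0.1, 0.0] | dq 0.02 m 0.34 e 0.0000
[-0.46  0.46 -0.36  2.1   0.27  0.62 -2.54]
```

View pics/s27.png

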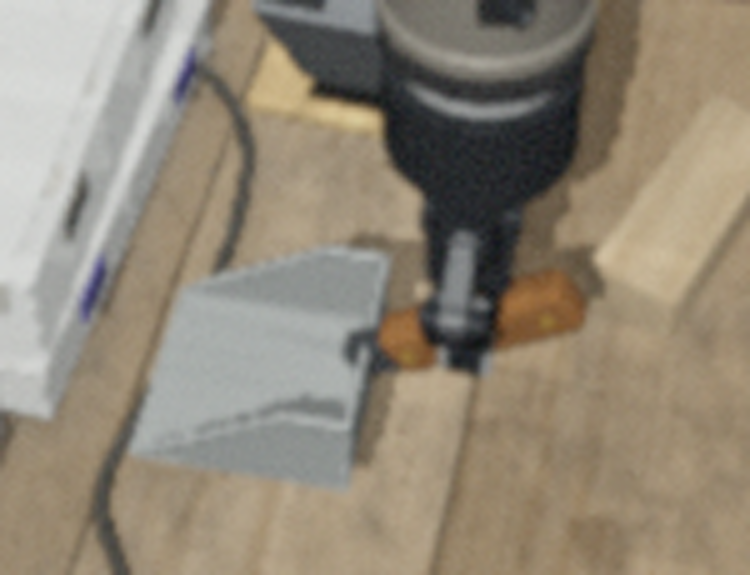

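Emit:
drive_tool(
  commands=[
    {"linear": [-0.0015,0,0.012],"dr": [-0.1,-0.2,0],"jaw": 1},
    {"linear": [-0.0015,0,0.012],"dr": [-0.1,-0.2,0],"jaw": 1},
    {"linear": [-0.001,0,0.012],"dr": [-0.1,-0.1,0],"jaw": 1},
    {"linear": [-0.0008,0,0.006],"dr": [-0.1,-0.1,0],"jaw": 1},
  ],
)

```text
clock: 34.33
tcp_pos: [0.4081, 0.3009, 0.0321]
orientation: [-3.141, -0.055, -0.0]
contact_force: [-0.4, -0.4, -1.2]
grip_width: 0.0166
```

Run:
```python
from wp import *
st(); print(lipnow()[0],lipnow()[1][2])
```

```text
t34.33 [0.4081 0.3009 0.0321] z [ 0.  0. -1.] y [ 0.035 -0.999 -0.   ] F [-0.4 -0.4 -1.2] w0.0166 j [-0.47  0.47 -0.35  2.07  0.27  0.64 -2.54]
[0.54347446 0.30608657 0.00313627] [-2.57395361e-04 -8.76184551e-04  9.99999583e-01]
```

Emit:
drive_tool(
  commands=[
    {"linear": [0,0,0.002],"dr": [0,0,0],"jaw": 1},
  ],
)

```text
clock: 34.45
tcp_pos: [0.4081, 0.301, 0.0299]
orientation: [-3.141, -0.056, -0.0]
contact_force: [-0.6, 0.2, -1.0]
grip_width: 0.0168
```

Emit:
drive_tool(
  commands=[
    {"linear": [0,0,0.0015],"dr": [0,0,0],"jaw": 1},
  ],
)

```text
clock: 34.58
tcp_pos: [0.4083, 0.3013, 0.0285]
orientation: [-3.141, -0.056, -0.001]
contact_force: [0.0, -0.5, -1.2]
grip_width: 0.0168
```

Run:
```python
from wp import *
st(); print(lipnow()[0],lipnow()[1][2]); snap("side","s28",(200,230,350,345),5)
```

```text
t34.58 [0.4083 0.3013 0.0285] z [ 0.001  0.    -1.   ] y [ 0.036 -0.999 -0.   ] F [ 0.  -0.5 -1.2] w0.0168 j [-0.47  0.48 -0.35  2.07  0.27  0.63 -2.54]
[ 5.43611852e-01  3.06573006e-01 -3.69146064e-04] [ 6.52672720e-05 -6.23109789e-04  9.99999804e-01]
```

View pics/s28.png

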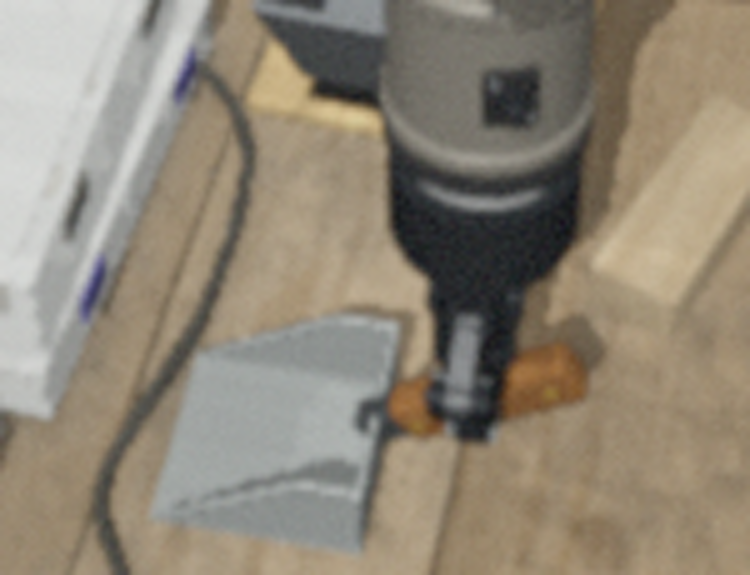

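Emit:
drive_tool(
  commands=[
    {"linear": [0,0,0.0015],"dr": [0,0,0],"jaw": 1},
  ],
)

```text
clock: 34.75
tcp_pos: [0.4083, 0.3014, 0.0273]
orientation: [-3.141, -0.056, -0.001]
contact_force: [-5.0, -2.1, 14.6]
grip_width: 0.0169
```

Emit:
drive_tool(
  commands=[
    {"linear": [0,0,0.0015],"dr": [0,0,0],"jaw": 1},
  ],
)

```text
clock: 34.88
tcp_pos: [0.4081, 0.3015, 0.0271]
orientation: [3.141, 0.056, 0.002]
contact_force: [-8.7, -5.5, 23.7]
grip_width: 0.0162
```

Emit:
drive_tool(
  commands=[
    {"linear": [0,0,-0.001],"dr": [0,0,0],"jaw": 1},
    {"linear": [0,0,0],"dr": [0,0,0],"jaw": 0.75},
    {"linear": [0,0,0],"dr": [0,0,0],"jaw": 0.5},
    {"linear": [0,0,0],"dr": [0,0,0],"jaw": 0.35},
    {"linear": [0,0,0],"dr": [0,0,0],"jaw": 0.35},
    {"linear": [0,0,-0.02],"dr": [0,0,0],"jaw": 0.35},
    {"linear": [0,0,-0.05],"dr": [0,0,0],"jaw": 0.35},
    {"linear": [0,0,-0.05],"dr": [0,0,0],"jaw": 0.35},
  ],
)

```text
clock: 35.88
tcp_pos: [0.4061, 0.2999, 0.1478]
orientation: [3.137, 0.057, -0.008]
contact_force: [0.6, 0.1, -0.5]
grip_width: 0.0554
```

Emit:
drive_tool(
  commands=[
    {"linear": [0,0,-0.05],"dr": [0,0,0],"jaw": 0.35},
    {"linear": [0,0,-0.05],"dr": [0,0,0],"jaw": 0.35},
    {"linear": [0,-0.03,-0.02],"dr": [0,0,0],"jaw": 0.35},
    {"linear": [0,-0.05,0],"dr": [0,0,0],"jaw": 0.35},
    {"linear": [0,-0.05,0],"dr": [0,0,0],"jaw": 0.35},
    {"linear": [0,-0.05,0],"dr": [0,0,0],"jaw": 0.35},
    {"linear": [0,-0.03,0],"dr": [0,0,0],"jaw": 0.35},
    {"linear": [0,0,0],"dr": [0,0,0],"jaw": 0.35},
  ],
)

```text
clock: 36.88
tcp_pos: [0.4014, 0.5159, 0.2756]
orientation: [3.141, 0.049, 0.003]
contact_force: [0.8, -0.8, -0.4]
grip_width: 0.0555
```

Run:
```python
from wp import *
st(); snap("side","s30"); snap("top","t30")
crop(cv2.imread("pics/raw_t30.png"),"t30z",(110,130,310,280),4)
crop(cv2.imread("pics/raw_t30.png"),"t30y",(260,110,460,260),4)
```

```text
t36.88 [0.4014 0.5159 0.2756] z [ 0.002 -0.    -1.   ] y [ 0.031 -1.     0.   ] F [ 0.8 -0.8 -0.4] w0.0555 j [-0.67  0.43 -0.48  1.5   0.21  1.26 -2.71]
```

View pics/s30.png

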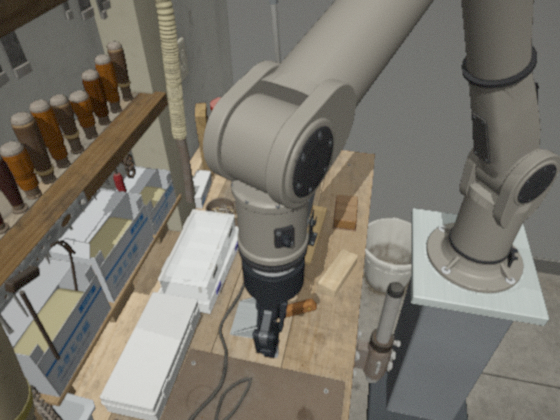

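View pics/t30.png

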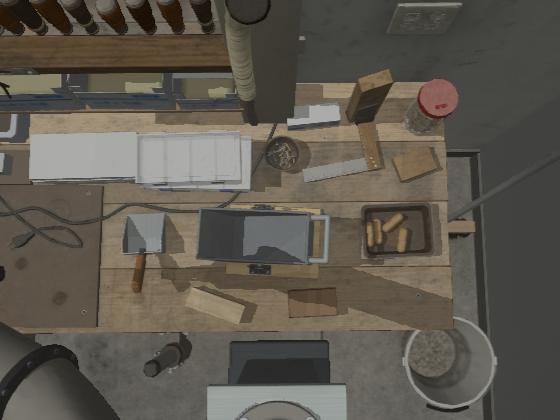

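View pics/t30z.png

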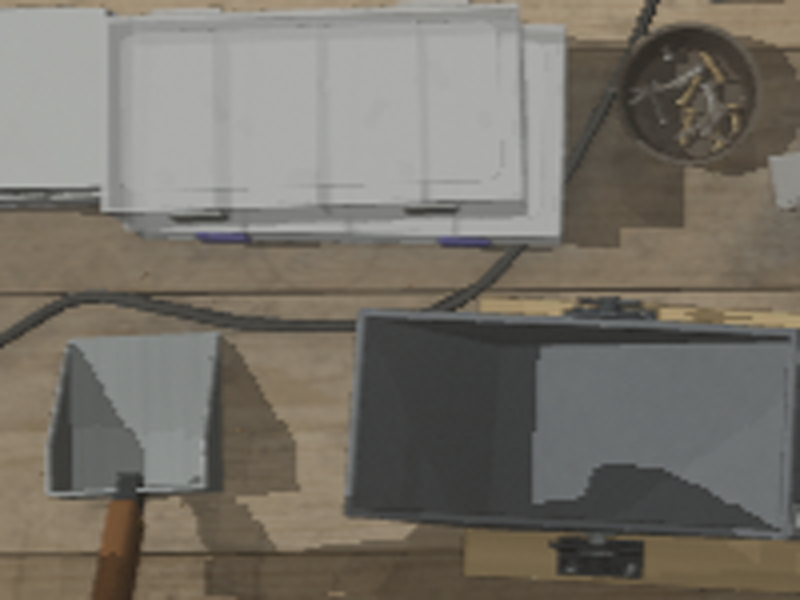

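View pics/t30y.png

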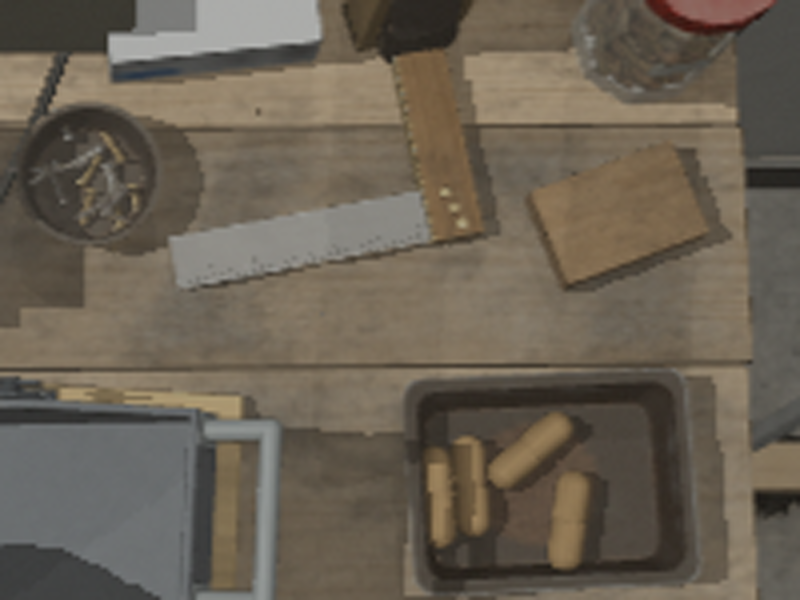

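Run:
```python
from h import *
a=cv2.imread("pics/top0.png").astype(int);b=cv2.imread("pics/raw_t30.png").astype(int)
for n,(x0,y0,x1,y1) in dict(square=(300,115,385,185),tin=(265,135,300,172)).items(): 
    d=np.abs(a-b)[y0:y1,x0:x1].mean(2); print(n,d.mean().round(2),(d>25).sum())
print(job.hand_in())
```

```text
square 3.74 8
tin 2.83 0
the job is handed in; nothing more can be done
None
```

The job is done and handed in at about 37 s of the 72 s allowed. I tipped the bin to its stop by its bar, scooped up all four dowels and emptied them into the steel tray. I then laid the scoop flat on the open bench, close to where it started.

**Last pictures:**
- All four dowels lie in the tray, and the bin is empty.
- The bin's bar is where it should be at full tilt (0.52 rad), so it stayed against its stop.
- The scoop lies flat and released, and the gripper is clear of everything.
- Comparing pictures from before and after shows no sign that the try square or round tin moved.

**Things that went wrong or disagreed:**
- **Finger length:** the fingertips looked about 19 mm shorter than the reported tool point. My first grip on the bar closed on nothing, so I went lower and gripped again.
- **Scoop grip:** I had to grip the scoop a second time, turned half round, to keep the last joint inside its range.
- **Joint limits:** joints 2 and 3 came to within about 0.003–0.005 rad of their limits before I moved them away. No reading I took showed a joint past its range.
- **Forces:** the highest forces I read were about 28 N when the bin reached its stop and about 26 N when the scoop touched down. I only read the force at the end of each move.

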